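# Refit the filter cassette of a bench fume extractor

### The job

Refit the clean filter cassette in the low fume extractor: take the pull hook from its wooden block, hook it through the finger hole in the tab of the filter tray and draw the tray out to its stop, then stand the hook back down in its slot in the block. Lower the cassette, grip rib up, into the open tray with its two ears in the two clip-lined slots and press it down past the spring clips until it sits flat on the bottom of both slots, then push the tray fully home with the cassette in it. Leave the other things on the table where they are.

Things in the scene. Friction and masses are not known exactly. Their poses are not given: they have to be found in the camera images.
- extractor: Low grey fume extractor fixed to the table: a box 260 deep (x) x 240 wide (y) x 92 high with a dark slotted grille on top. Origin on the table at the middle of its front face, which looks towards the robot (-x), with a tray opening 184 wide whose upper edge is 70 mm above the table. The tray slides out along the extractor's -x.
- tray (a joint): How far the aluminium filter tray is drawn out, in m: 0 fully home, 0.150 at its stop. It moves against about 3 N of friction and stays where it is left.
- tab_hole (a point): Centre of the round finger hole, 22 mm across, at the top face of the tray's pull tab: a level plate 5 thick, 60 wide (y), standing out 36 mm from the tray's front panel, top 57 mm above the table, free space below. The hole's centre is 18 mm from the tab's front edge and from the panel. Axes as the extractor's (x into the machine), z up; moves with the tray.
- tray_front (a point): Middle of the front face of the tray's front panel (176 wide, from 20 to 68 mm above the table), 44 mm above the table; the tab stands out from this face at the middle (y within 30 mm), free panel on both sides of it to y = 88 mm. Moves with the tray; axes as the extractor's.
- seat (a point): Where the centre of the cassette's grip rib (point cassette_grip) is when the cassette sits home in the tray: 48 mm above the table, 69 mm behind the front face of the tray's panel. Axes as the extractor's, moves with the tray. The two ear slots are along its y. The plate lies between walls 136 mm apart (y); nothing between them is higher than the slot bottoms.
- slot_a (a point): Bottom of the ear slot on the +y side, 76.5 mm from the seat's middle, 30 mm above the table; open at the top, rim 20 mm higher. Its two x sides are lined with sprung steel leaves: a funnel 33 mm wide at the rim, 19.6 mm half-way down (9.5 mm above the bottom), then wider again. The 24 mm ear needs a push (8 to 15 N on the whole cassette) and snaps in under them.
- slot_b (a point): Bottom of the like ear slot on the -y side.
- cassette_grip (a point): Centre of the grip rib of the loose filter cassette: a flat aluminium plate 90 (x) x 130 (y) x 5 mm with a mesh face and, mid-way along each y side, an ear 24 wide (x) standing out 14 mm. On top, along x, a plain grey rib 60 long, 16 thick (y), 5 to 31 mm above the underside; this point is 18 mm above the underside. Starts flat, rib up, 150 g; either way round fits.
- hook_grip (a point): Centre of the wooden handle of the pull hook, which starts upright in the wooden block. Handle 18 (x) x 24 (y), 80 high; this point is 46 mm above the underside of its round steel ferrule (34 mm across, 6 high), which rests on the block. Below it a 5 mm steel shank runs down 72 mm and ends in a toe along the hook's -x. z is up the handle.
- hook_toe (a point): Where the hook's shank meets its toe: on the shank's axis, 118 mm below the centre of the handle. The toe reaches 8 mm from here along -x (10.5 with its round end) and is 5 mm thick.
- block_slot (a point): On the hook's slot, at the top of the fixed wooden block (60 x, 120 y, 85 high, top 85 mm above the table), where the hook's axis starts. The slot reaches from 19 mm on the -x side of this point to 11 mm on its +x side, is 14 wide (y) and goes down to the table; the hook stands in it, toe towards -x. Two stubby drivers (22 across) stand in the block 42 mm to either side along y, up to 118 mm above the table.
- blank: Bystander: a mesh plate of 90 x 130 x 5 without ears or rib, flat on the table; origin under its centre. Not the cassette.
- glue: Bystander: white glue bottle, 36 across, 108 high, standing; origin under its centre.
- dropper: Bystander: clear dropper bottle, 32 across, 88 high, standing; origin under its centre.
- pliers: Bystander: pliers lying flat, 165 long, 15 high; origin at the pivot.
- dish: Bystander: small steel dish, 90 across, 22 high; origin under its centre.
- tape: Bystander: roll of tape lying flat, 84 across, 24 high; origin under its centre.
- rib: Bystander: umbrella rib link of thin dark rods, 250 long, lying flat; origin near its middle.
- driver: Bystander: screwdriver lying flat, about 200 long; origin near its middle.
- cassette: The same filter cassette; origin under its centre, at the underside.
- hook: The same pull hook; origin on its axis at the underside of the ferrule.
Things that resemble listed ones, but are neither listed nor needed, are in the scene too. Leave any blue or green look-alike of the hook alone.

How it is judged:
By the outcome, as a careful person would: the job done as asked, in the order asked, and still so for the second after the job is handed in, with the robot touching nothing.
It also fails if it takes over 72 s, if anything falls off the work surface, if the arm or the gripper's body presses on something with over 40 N, if the wrist force passes 120 N, or if a joint passes its speed limit or range.

### The arm

A 6-joint arm with a two-finger parallel gripper is mounted at the origin on the work surface. World frame = base frame: x ahead of the robot, y to its left, z up, the work surface at z = 0. Lengths are in m, angles in rad, forces in N, time in s.
With the tool pointing down it reaches from about 0.4 to 0.825 m from the base axis. Payload 7 kg.
Tool frame: the origin (TCP) lies at the very end of the fingers, on their centre line; the grasp point (between the pads) lies 19 mm behind it; x points along the fingers, y is the direction in which the jaws open and shut, and the axes are right-handed (so a half turn about x gives the same grasp; the last joint's range is limited). The gripper opens to 88 mm and grips with 3 to 60 N. Pads are 19 mm wide; open, the fingers measure 130 mm over their backs; the gripper's body (78 mm by 193 mm) begins 47 mm behind the grasp point.
Start: joints at [-1.031, 0.359, 0.012, 0, -1.224, -0.288], TCP at [0.168, -0.654, 0.227] pointing down, gripper open.
Joint ranges: [-3.07, 3.07], [-1.43, 2.12], [-1.02, 1.25], [-3.03, 1.67], [-3.05, -0], [-3.03, 3.03]. Speed limits (rad/s): [2.39, 2.39, 3.01, 3.14, 3.14, 3.14].

### API

Orientations are given as [roll, pitch, yaw] about the fixed x, y, z axes, in that order (R = Rz(yaw) Ry(pitch) Rx(roll)).
In Python, from station import arm, cams gives the robot as it stands. The module is installed in compiled form; this text tells all that it offers.
- The arm moves only by the tool carry_out, never from a script. Its argument "deltas" is a list of rows, each a list of 6 numbers: the shift along the tool's x, y, z in units of 0.04 m (1.0 is 0.04 m), then the turn, a rotation vector about the tool's x, y, z in units of 4 degrees (1.0 is 4 degrees). In form: [[tx, ty, tz, ax, ay, az], ...]. A call has 1 to 5 rows; each row shifts and turns the pose as measured when the row begins, along the tool's axes as they then stand; what a row does not reach is not made up. A row lasts 1/10 s, in which the tool goes at most 50 mm and 8.59 degrees, less where a joint would pass 70% of its speed; a pose out of reach is approached as far as the arm can. A call with a number of a shift or a turn outside -1 to 1 is refused whole. A call with a gripper value outside its range is refused whole. "hand" is the closure, from 0 (fully open) to 1 (shut), set as the call begins (left out, the last holds). The fingers move at their own pace and stop on an object; "newtons" is the grip in N (left out, the last holds). Time passes only in rows, so rows that do not move let the fingers close. It gives the time, the measured TCP pose, the force and the opening at its end, in the units of the state.
- arm.get_state(): the state, without advancing time (a new reading comes with each control period).
- cams.grab_frame(name): name is "scene" or "top"; returns a dict with "pixels" (384x512x3 uint8, red, green, blue), "fx", "fy", "cx", "cy" (pixels), "T" (4x4, takes a point from camera to world coordinates). Camera axes: x right, y up, looking along -z (the intrinsics and any distortion apply to the point x, -y, -z); pixel columns grow to the right and rows downward; lengths in m; the calibration is good to about 2 mm. A picture is of the moment at which its call begins. There is no depth.
- arm.job_done(): hands the job in, once; it reports no verdict.
The state is a dict: "t": time; "q": joint angles; "qd": joint speeds; "joint_efforts": joint torques, N m; "eef_pos": TCP position; "ee_rot": TCP orientation; "force": force on the tool from outside, world axes, zero at the start; "moment": the same for the moment, N m; "width": finger opening in m.
Only numpy, scipy, OpenCV 4.12 (cv2) and the standard library are available. Lean on these libraries where they do the work, as an engineer would, in place of code of your own. Each camera call takes 0.05 s, during which the arm holds its last target.

## Working session

There is one attempt and no reset: what is moved stays moved. The work goes in short steps, Python scripts to look and compute and a tool call to move; the robot and the scene stay as the last step left them, time stands still between calls to the robot, and variables do not carry over. Pictures are saved under pics/ and viewed, and the job is handed in when it is done.

Besides the shell and the picture viewer there is one more tool, called after "Emit:" as name(argument=value, ...), one argument or row to a line, values as JSON. carry_out: Moves the arm, as the interface text tells. Shifts and turns lie within -1 to 1; 1 stands for 0.04 m of shift or 4 degrees of turn. Its arguments: {"type":"object","properties":{"deltas":{"type":"array","items":{"type":"array","items":{"type":"number","minimum":-1,"maximum":1}}},"hand":{"type":"number"},"newtons":{"type":"number"}},"required":["deltas"]}

```bash
mkdir -p pics; ls; python3 - <<'E'
from station import arm,cams
import cv2,json
s=arm.get_state();print({k:(v.tolist() if hasattr(v,'tolist') else v) for k,v in s.items()})
for n in('scene','top'):
    f=cams.grab_frame(n)
    print(n,f['fx'],f['fy'],f['cx'],f['cy'],f['T'],[k for k in f])
    cv2.imwrite(f'pics/{n}0.png',f['pixels'][:,:,::-1])
    cv2.imwrite(f'pics/{n}0b.png',cv2.resize(f['pixels'][:,:,::-1],(800,600),interpolation=cv2.INTER_CUBIC))
E
```

```text
pics
{'t': 0.0, 'q': [-1.0308908030340485, 0.35943471133485366, 0.01105064412162116, -0.00034058129396703475, -1.224092258715375, -0.28813566399050716], 'qd': [0.0003725797989595705, 0.0005837003634407138, -0.0019365888745268682, -0.0006515917373863949, -0.0004303536130462656, 0.00032794833047093425], 'joint_efforts': [0.0005156858424015809, -58.27073335647583, 29.305363297462463, 6.996578872203827, 0.006851994985481724, -0.00017710299744067015], 'eef_pos': [0.16802638847736767, -0.6532467887455673, 0.22558990484051916], 'ee_rot': [1.6706427922951548, 1.56908608206894, 1.9222966535292785], 'force': [-0.37780834671603486, 0.49191593218930085, 0.09315629427103082], 'moment': [0.03790361202373832, -0.004009668056443765, 0.04288516765919689], 'width': 0.08805601187939768}
scene 450.2831427735804 450.2831427735804 257.49790236873196 189.40309011069004 [[-0.80351776 -0.33763352  0.4902681   1.22377569]
 [ 0.59505673 -0.47816475  0.64596127  0.91733428]
 [ 0.01633075  0.81077869  0.58512497  0.93029224]
 [ 0.          0.          0.          1.        ]] ['pixels', 'fx', 'fy', 'cx', 'cy', 'T']
top 418.7332497430735 418.7332497430735 257.87482267976867 191.4703007100093 [[ 1.23980374e-02  9.98813558e-01 -4.70931509e-02  4.72987478e-01]
 [-9.99878286e-01  1.28298193e-02  8.87749343e-03 -4.70578983e-04]
 [ 9.47115741e-03  4.69773555e-02  9.98851053e-01  1.42656058e+00]
 [ 0.00000000e+00  0.00000000e+00  0.00000000e+00  1.00000000e+00]] ['pixels', 'fx', 'fy', 'cx', 'cy', 'T']
```

View pics/scene0b.png

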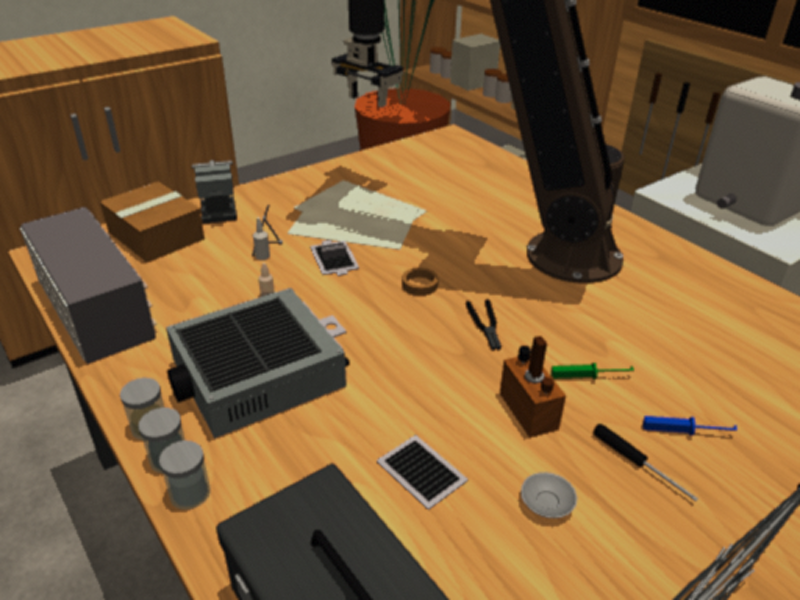

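View pics/top0b.png

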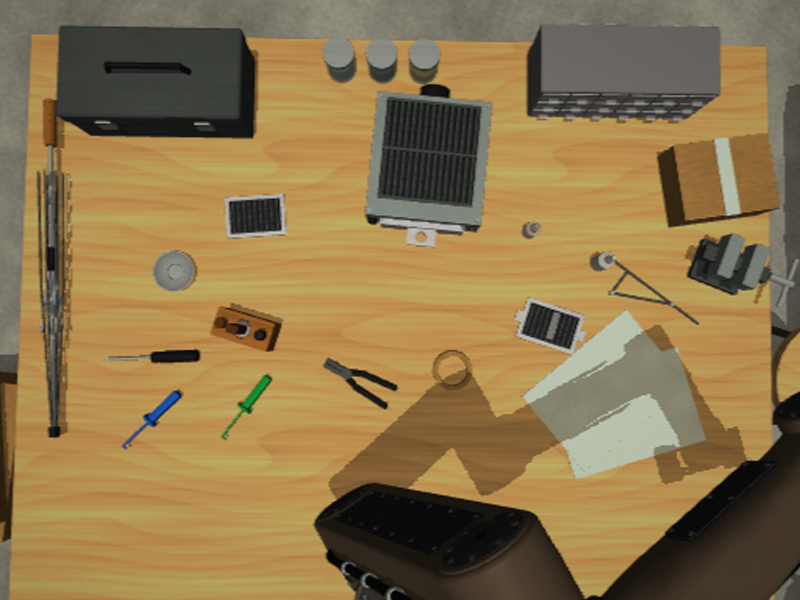

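```bash
cat > h.py <<'E'
import numpy as np, cv2
from scipy.spatial.transform import Rotation as Ro
def cam(f):
    T=np.array(f['T']);K=np.array([[f['fx'],0,f['cx']],[0,f['fy'],f['cy']],[0,0,1]])
    return T,K
def proj(f,P):
    T,K=cam(f);P=np.atleast_2d(P);c=(P-T[:3,3])@T[:3,:3]
    c=c*[1,-1,-1];u=c@K.T;return u[:,:2]/u[:,2:]
def ray(f,uv):
    T,K=cam(f);d=np.linalg.inv(K)@[uv[0],uv[1],1];d=d*[1,-1,-1];return T[:3,3],T[:3,:3]@d
def at(f,uv,z):
    o,d=ray(f,uv);return o+d*(z-o[2])/d[2]
def tri(f1,a,f2,b):
    o1,d1=ray(f1,a);o2,d2=ray(f2,b);A=np.stack([d1,-d2],1);s=np.linalg.lstsq(A,o2-o1,rcond=None)[0]
    p,q=o1+d1*s[0],o2+d2*s[1];return (p+q)/2,np.linalg.norm(p-q)
def crop(f,c,w,name,s=8):
    x0,y0=int(c[0]-w/2),int(c[1]-w*3/8);h=int(w*3/4);x0=max(x0,0);y0=max(y0,0)
    im=f['pixels'][y0:y0+h,x0:x0+w,::-1];im=cv2.resize(im,None,fx=800/w,fy=800/w,interpolation=cv2.INTER_CUBIC)
    im=im[:600].copy()
    for i in range(0,w,10):
        cv2.putText(im,str(x0+i),(int(i*800/w),10),0,.35,(0,0,255));cv2.line(im,(int(i*800/w),12),(int(i*800/w),18),(0,0,255))
        cv2.putText(im,str(y0+i),(0,int(i*800/w)+4),0,.35,(0,0,255));cv2.line(im,(24,int(i*800/w)),(30,int(i*800/w)),(0,0,255))
    cv2.imwrite('pics/'+name,im)
    return x0,y0
E
python3 - <<'E'
from station import arm,cams
from h import *
import pickle
F={n:cams.grab_frame(n) for n in('scene','top')};pickle.dump(F,open('F0.pkl','wb'))
t,s=F['top'],F['scene']
crop(t,(270,110),100,'t_ext.png');crop(t,(158,208),60,'t_blk.png');crop(t,(352,207),60,'t_cas.png')
crop(s,(342,245),80,'s_blk.png');crop(s,(190,215),120,'s_ext.png')
crop(s,(214,165),60,'s_cas.png')
E
```

```text
(no output)
```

View pics/t_ext.png

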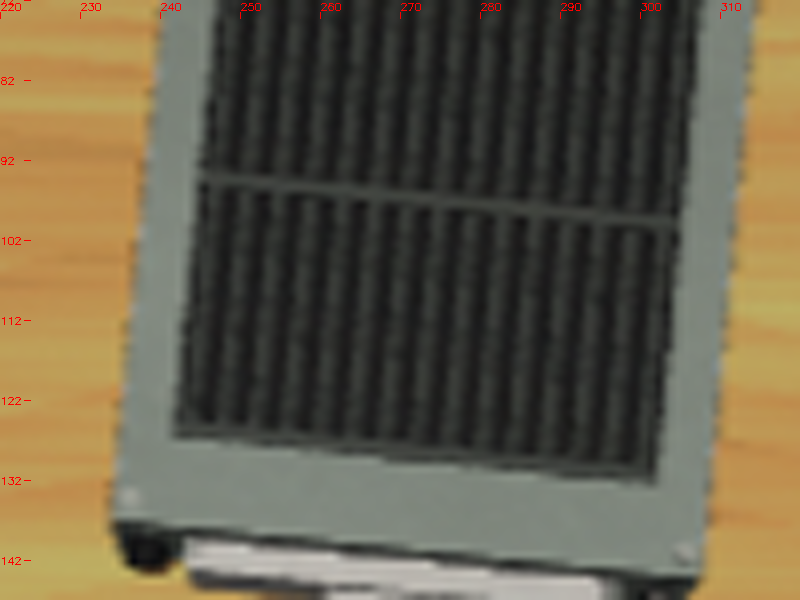

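View pics/t_blk.png

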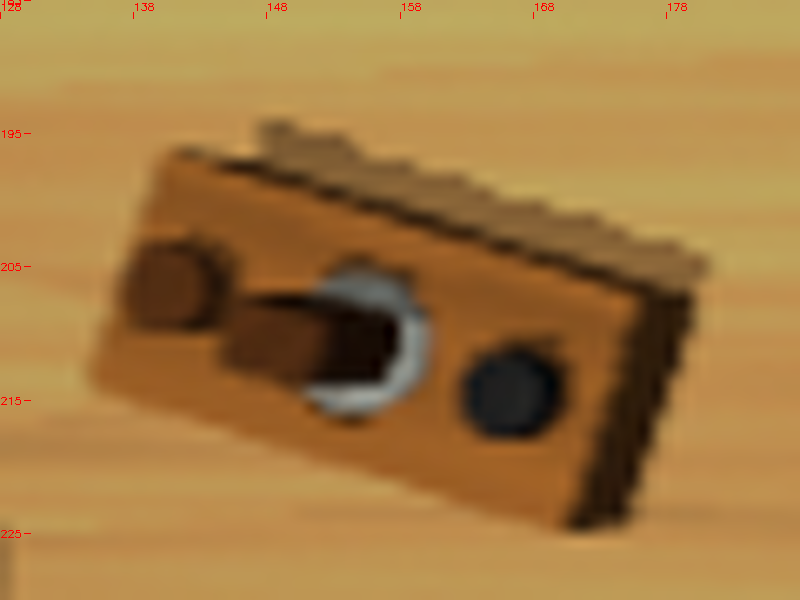

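View pics/t_cas.png

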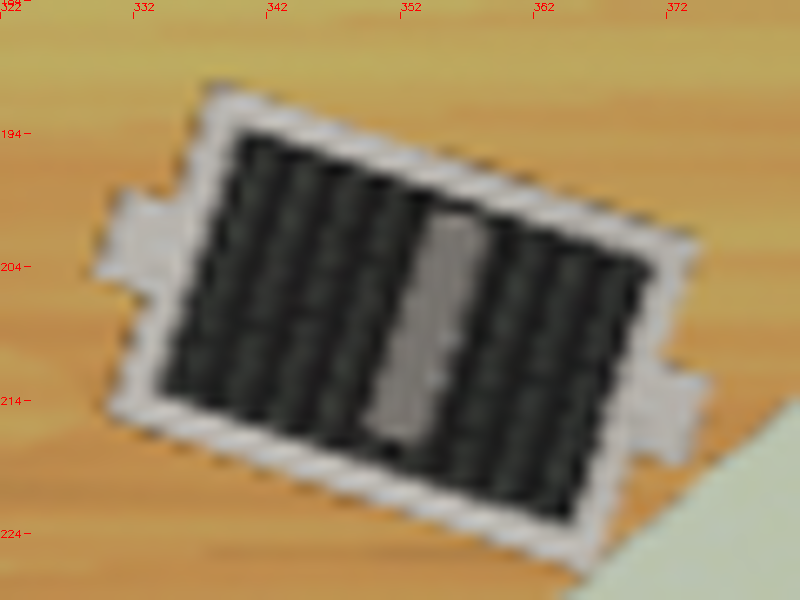

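View pics/s_blk.png

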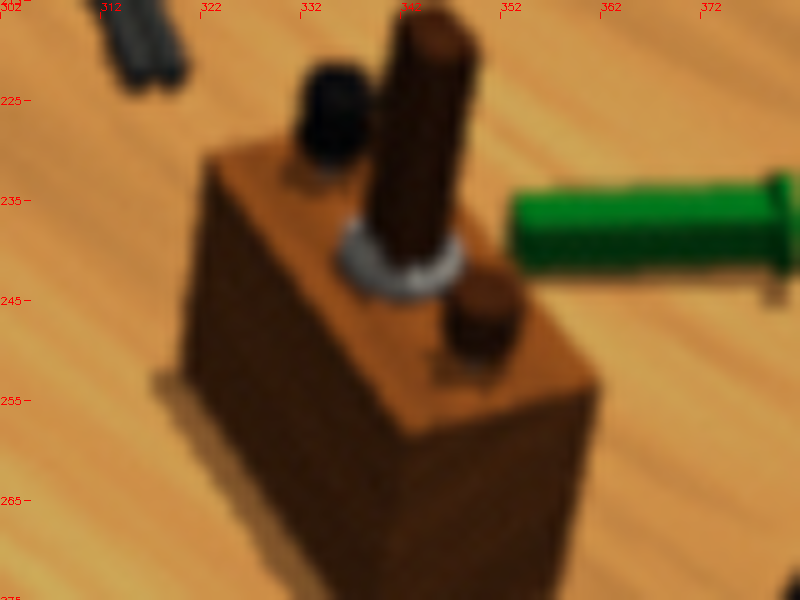

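View pics/s_ext.png

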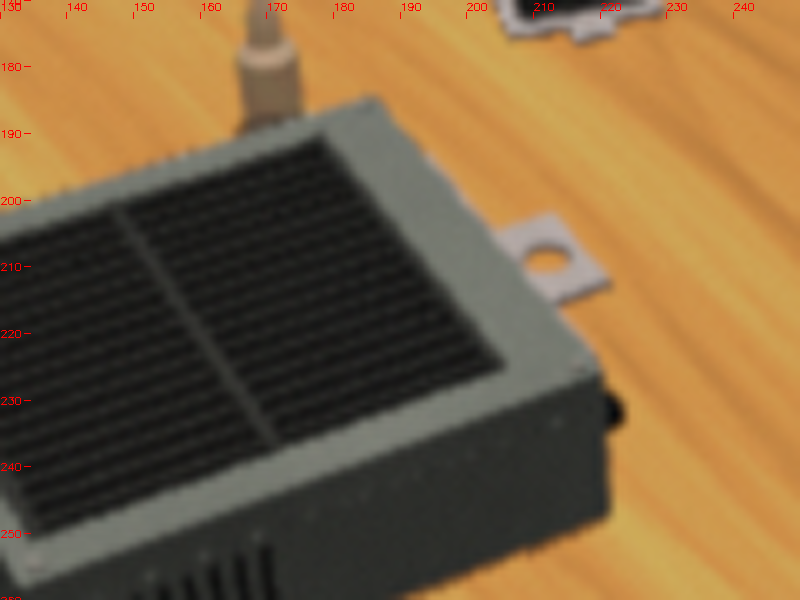

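View pics/s_cas.png

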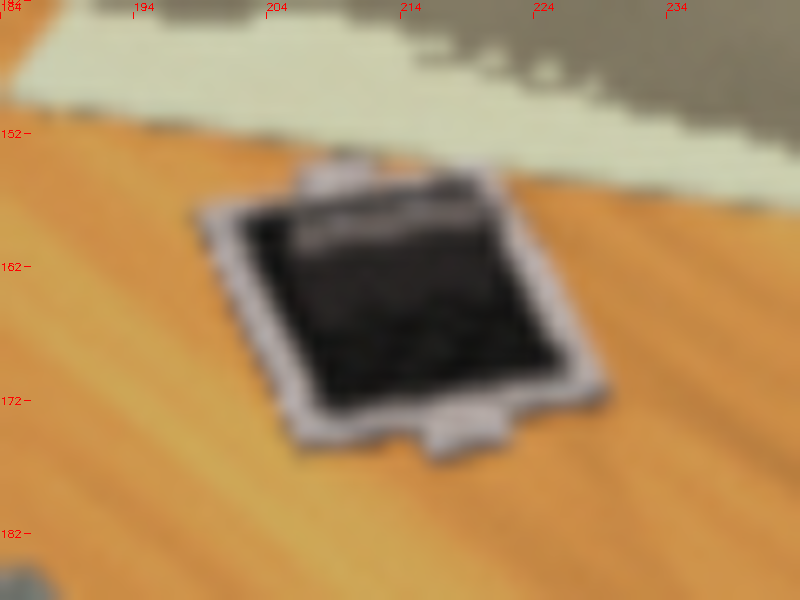

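```bash
python3 - <<'E'
from h import *
import pickle
F=pickle.load(open('F0.pkl','rb'));t,s=F['top'],F['scene']
crop(t,(278,65),100,'a1.png');crop(t,(270,148),60,'a2.png');crop(s,(150,215),100,'a3.png')
E
```

```text
(no output)
```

View pics/a1.png

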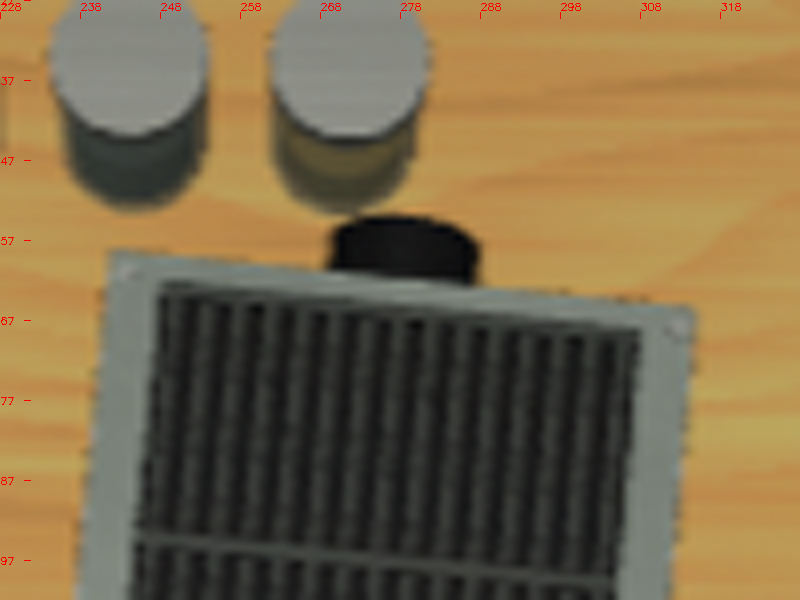

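View pics/a2.png

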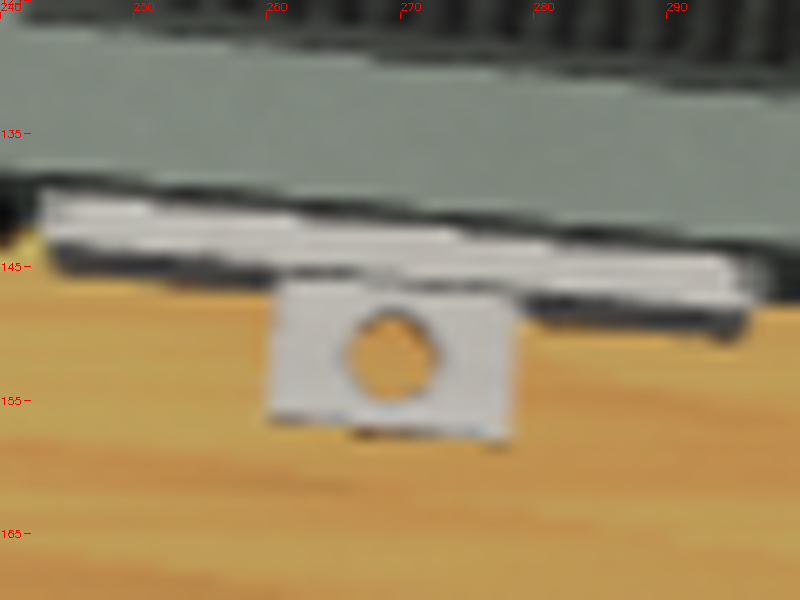

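View pics/a3.png

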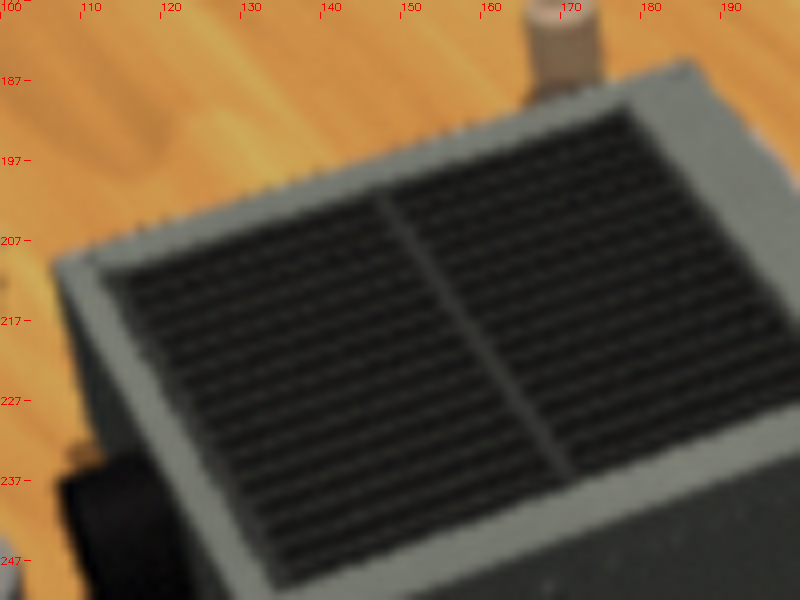

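```bash
cat > fit.py <<'E'
from h import *
import pickle
from scipy.optimize import least_squares
F=pickle.load(open('F0.pkl','rb'));t,s=F['top'],F['scene']
ext=[((.26,.12,.092),(241.75,58.25),0),((.26,-.12,.092),(314.6,65.75),0),((0,.12,.092),(234.4,137),0),((0,-.12,.092),(307.8,144),0),
((0,.12,.092),(220.4,225.8),1),((0,-.12,.092),(186.25,184.75),1),((.26,-.12,.092),(106.5,209.75),1),((.26,.12,.092),(133.3,257.8),1)]
tabp=[((-.036,.03,.057),(260.1,156.5),0),((-.036,-.03,.057),(278.1,157.85),0),((-.018,0,.0555),(269.4,151.6),0),
((-.036,-.03,.057),(212.5,201.8),1),((-.036,.03,.057),(221.8,212.75),1),((-.018,0,.0555),(212.2,209),1)]
blk=[((.03,.06,.085),(140.6,196.25),0),((.03,-.06,.085),(176,207),0),((-.03,.06,.085),(134.75,213.9),0),((-.03,-.06,.085),(170.4,224.4),0),
((.03,-.06,.085),(322.8,230.8),1),((.03,.06,.085),(343.2,258.5),1),((-.03,.06,.085),(361.8,253.2),1)]
cas=[((.045,.065,.005),(337.9,190.75),0),((.045,-.065,.005),(374.35,201.85),0),((-.045,.065,.005),(330.25,214.9),0),((-.045,-.065,.005),(366.25,226.9),0),((0,0,.031),(354.25,208.6),0),
((.045,-.065,.005),(199,157.9),1),((.045,.065,.005),(206.1,175),1),((-.045,.065,.005),(229.6,171.4),1),((-.045,-.065,.005),(220.8,154.6),1)]
def tf(p,P):
    c,S=np.cos(p[2]),np.sin(p[2]);return np.array([p[0]+c*P[0]-S*P[1],p[1]+S*P[0]+c*P[1],P[2]])
def fit(pts,p0,off=0.,cams=(0,1)):
    pts=[q for q in pts if q[2] in cams]
    def r(p): return np.concatenate([proj((t,s)[c],tf(p,P))[0]-(np.array(u)-off) for P,u,c in pts])
    o=least_squares(r,p0);return o.x,o.fun.reshape(-1,2)
if __name__=='__main__':
    for n,pts,p0 in(('ext',ext,(.6,0,-.1)),('tab',tabp,(.6,0,-.1)),('blk',blk,(.4,.3,-.2)),('cas',cas,(.4,-.3,-.2))):
        for off in(0,.5):
            for c in((0,),(1,),(0,1)):
                x,f=fit(pts,p0,off,c);print(n,off,c,x.round(4),'rms',np.sqrt((f**2).mean()).round(2))
    print(tri(t,(155.4,210.9),s,(342.2,240.5)),tri(t,(148.4,210.5),s,(346,218.8)))
    print(tri(t,(154.9,210.4),s,(341.7,240)),tri(t,(147.9,210),s,(345.5,218.3)))
E
python3 fit.py
```

```text
ext 0 (0,) [ 0.6989 -0.0523 -0.0814] rms 0.48
ext 0 (1,) [ 0.7009 -0.045  -0.0865] rms 0.61
ext 0 (0, 1) [ 0.6995 -0.0498 -0.0835] rms 0.83
ext 0.5 (0,) [ 0.7005 -0.0507 -0.0813] rms 0.48
ext 0.5 (1,) [ 0.7011 -0.0479 -0.0859] rms 0.55
ext 0.5 (0, 1) [ 0.7006 -0.0497 -0.0834] rms 0.56
tab 0 (0,) [ 0.6871 -0.0502 -0.0596] rms 0.09
tab 0 (1,) [ 0.6877 -0.0465 -0.0797] rms 0.29
tab 0 (0, 1) [ 0.6869 -0.0491 -0.0694] rms 0.44
tab 0.5 (0,) [ 0.6887 -0.0486 -0.0596] rms 0.09
tab 0.5 (1,) [ 0.6876 -0.0495 -0.0789] rms 0.3
tab 0.5 (0, 1) [ 0.6882 -0.0489 -0.0689] rms 0.25
blk 0 (0,) [ 0.4716  0.314  -0.2806] rms 0.25
blk 0 (1,) [ 0.4714  0.3183 -0.2871] rms 0.41
blk 0 (0, 1) [ 0.4712  0.3158 -0.2779] rms 0.58
blk 0.5 (0,) [ 0.4732  0.3156 -0.2806] rms 0.25
blk 0.5 (1,) [ 0.4711  0.3161 -0.2863] rms 0.39
blk 0.5 (0, 1) [ 0.4724  0.316  -0.2798] rms 0.39
cas 0 (0,) [ 0.4859 -0.3346 -0.3001] rms 0.28
cas 0 (1,) [ 0.4874 -0.3299 -0.322 ] rms 0.36
cas 0 (0, 1) [ 0.4859 -0.3337 -0.3083] rms 0.47
cas 0.5 (0,) [ 0.4875 -0.3329 -0.3001] rms 0.28
cas 0.5 (1,) [ 0.4871 -0.3339 -0.3212] rms 0.34
cas 0.5 (0, 1) [ 0.4875 -0.3331 -0.3081] rms 0.35
(array([0.46889264, 0.31502611, 0.08520677]), np.float64(0.0028878487925636485)) (array([0.4702814 , 0.3169691 , 0.16537234]), np.float64(0.0021576043416952273))
(array([0.4709267 , 0.31543285, 0.08847136]), np.float64(0.0016173168383569563)) (array([0.47219789, 0.31732623, 0.16829086]), np.float64(0.0009381821859666658))
```

```bash
cat > plan.py <<'E'
from h import *
def R_of(rpy): return Ro.from_euler('xyz',rpy).as_matrix()
def down(yaw):  # tool x down, tool y horizontal at angle yaw
    x=np.array([0,0,-1.]);y=np.array([np.cos(yaw),np.sin(yaw),0]);return np.stack([x,y,np.cross(x,y)],1)
def jaw(R): return np.arctan2(R[1,1],R[0,1])
def near(yaw,ref): return yaw+np.pi*np.round((ref-yaw)/np.pi)
def plan(p,R,tp,tR,v=.036,w=3.6,nd=2):
    "rows with straight-line interpolation"
    tp=np.array(tp,float);n=int(max(1,np.ceil(np.linalg.norm(tp-p)/v),np.ceil(np.degrees(Ro.from_matrix(R.T@tR).magnitude())/w)))
    rv=Ro.from_matrix(R.T@tR).as_rotvec();rows=[]
    p=p.copy()
    for i in range(n):
        d=(tp-p)/(n-i);Rc=R@Ro.from_rotvec(rv*i/n).as_matrix()
        rows.append(np.round(np.r_[Rc.T@d/.04,np.degrees(rv/n)/4],nd).tolist());p=p+d
    return rows
def cur(arm):
    s=arm.get_state();p=np.array(s['eef_pos']);R=R_of(s['ee_rot'])
    print('t %.2f p %s jaw %.2fdeg tilt %.2f F %s w %.4f q %s'%(s['t'],p.round(4),np.degrees(jaw(R)),np.degrees(np.arccos(-R[2,0])),np.round(s['force'],1),s['width'],np.round(s['q'],2)))
    return p,R
def show(rows,k=5):
    for i in range(0,len(rows),k): print(str(rows[i:i+k]).replace(' ',''))
E
python3 - <<'E'
from station import arm
from plan import *
p,R=cur(arm); print(R.round(3))
j=jaw(R);y=near(-.281,j);print(np.degrees(y-j))
r=plan(p,R,(.52,-.25,.28),R);show(r)
E
```

```text
t 0.20 p [ 0.1681 -0.6534  0.226 ] jaw 104.42deg tilt 0.06 F [-0.1  0.3 -0.1] w 0.0878 q [-1.03  0.36  0.01 -0.   -1.22 -0.29]
[[-0.    -0.249  0.968]
 [ 0.001  0.968  0.249]
 [-1.     0.001 -0.   ]]
59.47605284115373
[[-0.09,0.51,0.74,0.0,0.0,0.0],[-0.09,0.51,0.74,0.0,0.0,0.0],[-0.09,0.51,0.74,0.0,0.0,0.0],[-0.09,0.51,0.74,0.0,0.0,0.0],[-0.09,0.51,0.74,0.0,0.0,0.0]]
[[-0.09,0.51,0.74,0.0,0.0,0.0],[-0.09,0.51,0.74,0.0,0.0,0.0],[-0.09,0.51,0.74,0.0,0.0,0.0],[-0.09,0.51,0.74,0.0,0.0,0.0],[-0.09,0.51,0.74,0.0,0.0,0.0]]
[[-0.09,0.51,0.74,0.0,0.0,0.0],[-0.09,0.51,0.74,0.0,0.0,0.0],[-0.09,0.51,0.74,0.0,0.0,0.0],[-0.09,0.51,0.74,0.0,0.0,0.0],[-0.09,0.51,0.74,0.0,0.0,0.0]]
```

```bash
python3 - <<'E'
from station import arm
from plan import *
p,R=cur(arm)
tR=down(np.radians(163.9))
r=plan(p,R,(.53,-.25,.28),tR,w=3.9);show(r)
E
```

```text
t 0.20 p [ 0.1681 -0.6534  0.226 ] jaw 104.42deg tilt 0.06 F [-0.1  0.3 -0.1] w 0.0878 q [-1.03  0.36  0.01 -0.   -1.22 -0.29]
[[-0.08,0.47,0.7,-0.93,0.0,-0.0],[-0.08,0.42,0.73,-0.93,0.0,-0.0],[-0.08,0.37,0.76,-0.93,0.0,-0.0],[-0.08,0.32,0.78,-0.93,0.0,-0.0],[-0.08,0.27,0.8,-0.93,0.0,-0.0]]
[[-0.08,0.22,0.82,-0.93,0.0,-0.0],[-0.08,0.17,0.83,-0.93,0.0,-0.0],[-0.08,0.11,0.84,-0.93,0.0,-0.0],[-0.08,0.06,0.84,-0.93,0.0,-0.0],[-0.08,0.0,0.85,-0.93,0.0,-0.0]]
[[-0.08,-0.05,0.85,-0.93,0.0,-0.0],[-0.08,-0.11,0.84,-0.93,0.0,-0.0],[-0.08,-0.16,0.83,-0.93,0.0,-0.0],[-0.08,-0.21,0.82,-0.93,0.0,-0.0],[-0.08,-0.27,0.8,-0.93,0.0,-0.0]]
[[-0.08,-0.32,0.78,-0.93,0.0,-0.0]]
```

Emit:
carry_out(
  deltas=[
    [-0.08,0.47,0.7,-0.93,0,0],
    [-0.08,0.42,0.73,-0.93,0,0],
    [-0.08,0.37,0.76,-0.93,0,0],
    [-0.08,0.32,0.78,-0.93,0,0],
    [-0.08,0.27,0.8,-0.93,0,0],
  ],
)

```text
t: 0.7
eef_pos: [0.2806, -0.5255, 0.2392]
ee_rot: [1.609, 1.565, 2.19]
force: [0.5, -0.0, -0.1]
width: 0.0874
```

Emit:
carry_out(
  deltas=[
    [-0.08,0.22,0.82,-0.93,0,0],
    [-0.08,0.17,0.83,-0.93,0,0],
    [-0.08,0.11,0.84,-0.93,0,0],
    [-0.08,0.06,0.84,-0.93,0,0],
    [-0.08,0,0.85,-0.93,0,0],
  ],
)

```text
t: 1.2
eef_pos: [0.396, -0.3922, 0.2558]
ee_rot: [1.233, 1.564, 2.152]
force: [0.0, -0.5, 0.8]
width: 0.0877
```

Emit:
carry_out(
  deltas=[
    [-0.08,-0.05,0.85,-0.93,0,0],
    [-0.08,-0.11,0.84,-0.93,0,0],
    [-0.08,-0.16,0.83,-0.93,0,0],
    [-0.08,-0.21,0.82,-0.93,0,0],
    [-0.08,-0.27,0.8,-0.93,0,0],
  ],
)

```text
t: 1.7
eef_pos: [0.5095, -0.257, 0.2729]
ee_rot: [0.83, 1.564, 2.088]
force: [0.3, -0.8, -0.1]
width: 0.0875
```

```bash
python3 - <<'E'
from station import arm
from plan import *
p,R=cur(arm)
tR=down(np.radians(163.9))
r=plan(p,R,(.471,.3155,.28),tR,w=3.9);show(r)
E
```

```text
t 1.70 p [ 0.5095 -0.257   0.2729] jaw 162.07deg tilt 0.39 F [ 0.3 -0.8 -0.1] w 0.0875 q [-0.13  0.16 -0.14 -0.01 -1.27 -0.18]
[[-0.01,0.33,0.83,-0.03,0.0,-0.0],[-0.01,0.33,0.83,-0.03,0.0,-0.0],[-0.01,0.33,0.83,-0.03,0.0,-0.0],[-0.01,0.33,0.83,-0.03,0.0,-0.0],[-0.01,0.33,0.84,-0.03,0.0,-0.0]]
[[-0.01,0.32,0.84,-0.03,0.0,-0.0],[-0.01,0.32,0.84,-0.03,0.0,-0.0],[-0.01,0.32,0.84,-0.03,0.0,-0.0],[-0.01,0.32,0.84,-0.03,0.0,-0.0],[-0.01,0.32,0.84,-0.03,0.0,-0.0]]
[[-0.01,0.32,0.84,-0.03,0.0,-0.0],[-0.01,0.31,0.84,-0.03,0.0,-0.0],[-0.01,0.31,0.84,-0.03,0.0,-0.0],[-0.01,0.31,0.84,-0.03,0.0,-0.0],[-0.01,0.31,0.84,-0.03,0.0,-0.0]]
[[-0.01,0.31,0.84,-0.03,0.0,-0.0]]
```

Emit:
carry_out(
  deltas=[
    [0,0.33,0.83,-0.1,0,0],
    [0,0.33,0.83,-0.1,0,0],
    [0,0.33,0.83,-0.1,0,0],
    [0,0.33,0.83,0,0,0],
    [0,0.33,0.84,0,0,0],
  ],
)

```text
t: 2.2
eef_pos: [0.4969, -0.072, 0.2725]
ee_rot: [1.03, 1.563, 2.312]
force: [0.8, 0.7, 0.3]
width: 0.0875
```

Emit:
carry_out(
  deltas=[
    [0,0.32,0.84,0,0,0],
    [0,0.32,0.84,0,0,0],
    [0,0.32,0.84,0,0,0],
    [0,0.32,0.84,0,0,0],
    [0,0.32,0.84,0,0,0],
  ],
)

```text
t: 2.7
eef_pos: [0.4809, 0.1145, 0.2741]
ee_rot: [0.837, 1.563, 2.119]
force: [0.6, -0.2, 0.4]
width: 0.0876
```

Emit:
carry_out(
  deltas=[
    [0,0.31,0.84,0,0,0],
    [0,0.31,0.84,0,0,0],
    [0,0.31,0.84,0,0,0],
    [0,0.31,0.84,0,0,0],
    [0,0.3,0.8,0,0,0],
  ],
)

```text
t: 3.2
eef_pos: [0.4666, 0.2991, 0.2761]
ee_rot: [0.685, 1.562, 1.969]
force: [1.3, 0.3, -0.5]
width: 0.0877
```

```bash
python3 - <<'E'
from station import arm
from plan import *
p,R=cur(arm)
tR=down(np.radians(163.9))
r=plan(p,R,(.471,.3155,.26),tR,w=3.9);show(r)
E
```

```text
t 3.20 p [0.4666 0.2991 0.2761] jaw 163.53deg tilt 0.49 F [ 1.3  0.3 -0.5] w 0.0877 q [ 0.92  0.13 -0.18 -0.01 -1.26 -1.2 ]
[[0.4,0.01,0.42,-0.09,0.1,-0.08]]
```

Emit:
carry_out(
  deltas=[
    [0.4,0,0.42,-0.1,0.1,-0.1],
    [0,0,0,0,0,0],
  ],
)

```text
t: 3.4
eef_pos: [0.4706, 0.3199, 0.2592]
ee_rot: [-1.821, 1.569, -0.527]
force: [-0.1, -1.5, -0.8]
width: 0.0876
```

```bash
python3 - <<'E'
from station import arm,cams
from plan import *
p,R=cur(arm)
t=cams.grab_frame('top');s=cams.grab_frame('scene')
print(proj(t,p)+.5,proj(s,p)+.5)
crop(t,(150,208),80,'b1.png');crop(s,(342,215),110,'b2.png')
E
```

```text
t 3.40 p [0.4706 0.3199 0.2592] jaw 164.15deg tilt 0.09 F [-0.1 -1.5 -0.8] w 0.0876 q [ 0.94  0.16 -0.18  0.   -1.23 -1.22]
[[139.05183168 211.10110104]] [[351.65589983 191.54355803]]
```

View pics/b1.png

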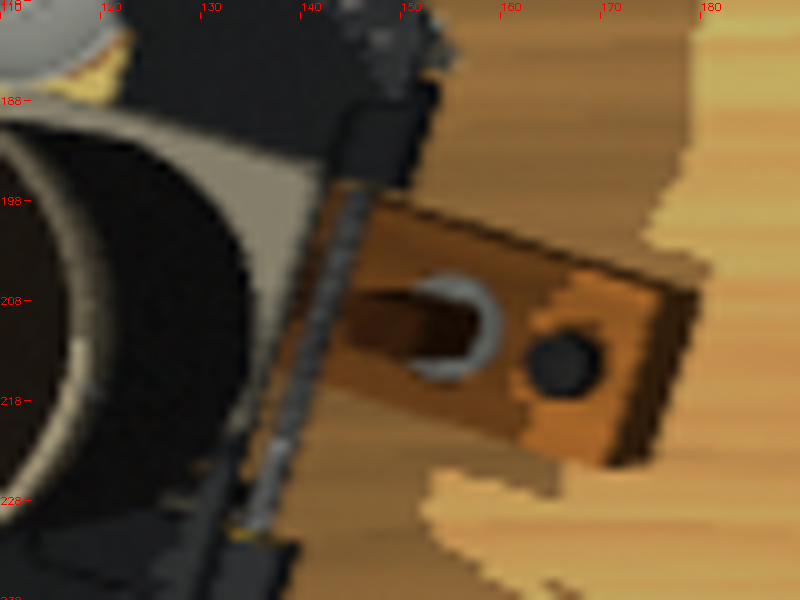

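View pics/b2.png

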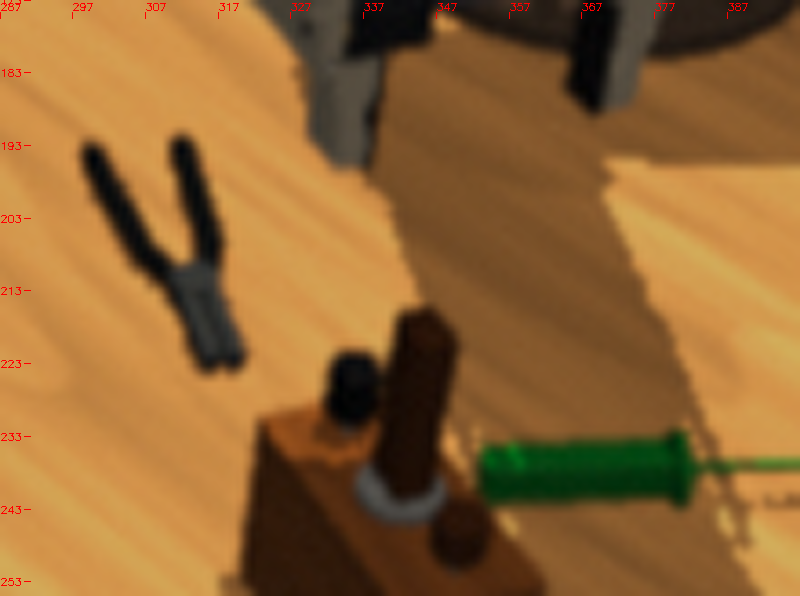

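```bash
python3 - <<'E'
from station import arm
from plan import *
p,R=cur(arm)
tR=down(np.radians(163.9))
r=plan(p,R,(.4713,.3160,.114),tR,w=3.9,v=.03);show(r)
E
```

```text
t 3.50 p [0.4714 0.3187 0.2616] jaw 164.09deg tilt 0.22 F [ 0.4 -0.9 -0.3] w 0.0875 q [ 0.94  0.16 -0.18  0.   -1.23 -1.22]
[[0.74,-0.0,-0.01,0.01,0.01,0.01],[0.74,-0.0,-0.01,0.01,0.01,0.01],[0.74,-0.0,-0.01,0.01,0.01,0.01],[0.74,-0.0,-0.01,0.01,0.01,0.01],[0.74,-0.0,-0.01,0.01,0.01,0.01]]
```

Emit:
carry_out(
  deltas=[
    [0.74,0,-0.02,0,0.02,0],
    [0.74,0,-0.02,0,0,0],
    [0.74,0,-0.01,0,0,0],
    [0.7,0,-0.01,0,0,0],
    [0.5,0,0,0,0,0],
  ],
)

```text
t: 4.0
eef_pos: [0.4752, 0.3148, 0.1293]
ee_rot: [-0.619, 1.554, 0.67]
force: [0.1, 0.1, -1.7]
width: 0.0882
```

```bash
python3 - <<'E'
from station import arm
from plan import *
p,R=cur(arm)
tR=down(np.radians(163.9))
r=plan(p,R,(.4713,.3160,.114),tR,w=3.9,v=.03);show(r)
E
```

```text
t 4.00 p [0.4752 0.3148 0.1293] jaw 163.87deg tilt 0.96 F [ 0.1  0.1 -1.7] w 0.0882 q [ 0.93  0.26 -0.37  0.01 -0.92 -1.22]
[[0.38,0.11,-0.0,-0.01,0.2,0.14]]
```

Emit:
carry_out(
  deltas=[
    [0.38,0.11,0,0,0.2,0.14],
    [0,0,0,0,0,0],
  ],
)

```text
t: 4.2
eef_pos: [0.4705, 0.3135, 0.1123]
ee_rot: [2.629, 1.566, -2.367]
force: [0.5, 0.1, 0.4]
width: 0.0875
```

```bash
python3 - <<'E'
from station import arm
from plan import *
p,R=cur(arm)
tR=down(np.radians(163.9))
r=plan(p,R,(.4713,.3160,.114),tR,w=3.9,v=.03);show(r)
E
```

```text
t 4.20 p [0.4705 0.3135 0.1123] jaw 163.72deg tilt 0.25 F [0.5 0.1 0.4] w 0.0875 q [ 0.93  0.28 -0.38 -0.   -0.91 -1.22]
[[-0.04,-0.0,0.07,-0.05,-0.05,-0.03]]
```

Emit:
carry_out(
  deltas=[
    [0,0,0.06,0,0,0],
    [0,0,0,0,0,0],
    [0,0,0,0,0,0],
    [0,0,0,0,0,0],
    [0,0,0,0,0,0],
  ],
  hand=1,
  newtons=50,
)

```text
t: 4.7
eef_pos: [0.4734, 0.3175, 0.117]
ee_rot: [-0.466, 1.568, 0.82]
force: [-0.1, -0.2, 0.3]
width: 0.0533
```

Emit:
carry_out(
  deltas=[
    [0,0,0,0,0,0],
    [0,0,0,0,0,0],
    [0,0,0,0,0,0],
  ],
)

```text
t: 5.0
eef_pos: [0.4734, 0.3177, 0.1177]
ee_rot: [-0.451, 1.567, 0.836]
force: [0.1, 0.1, -0.5]
width: 0.0289
```

Emit:
carry_out(
  deltas=[
    [0,0,0,0,0,0],
    [0,0,0,0,0,0],
    [0,0,0,0,0,0],
  ],
)

```text
t: 5.3
eef_pos: [0.4733, 0.3177, 0.1176]
ee_rot: [-0.442, 1.568, 0.845]
force: [0.2, 0.4, 0.7]
width: 0.0178
```

```bash
python3 - <<'E'
from station import arm,cams
from plan import *
p,R=cur(arm)
t=cams.grab_frame('top');s=cams.grab_frame('scene')
crop(s,(342,215),110,'c2.png')
E
```

```text
t 5.30 p [0.4733 0.3177 0.1176] jaw 163.74deg tilt 0.19 F [0.2 0.4 0.7] w 0.0178 q [ 0.93  0.28 -0.37  0.   -0.92 -1.22]
```

View pics/c2.png

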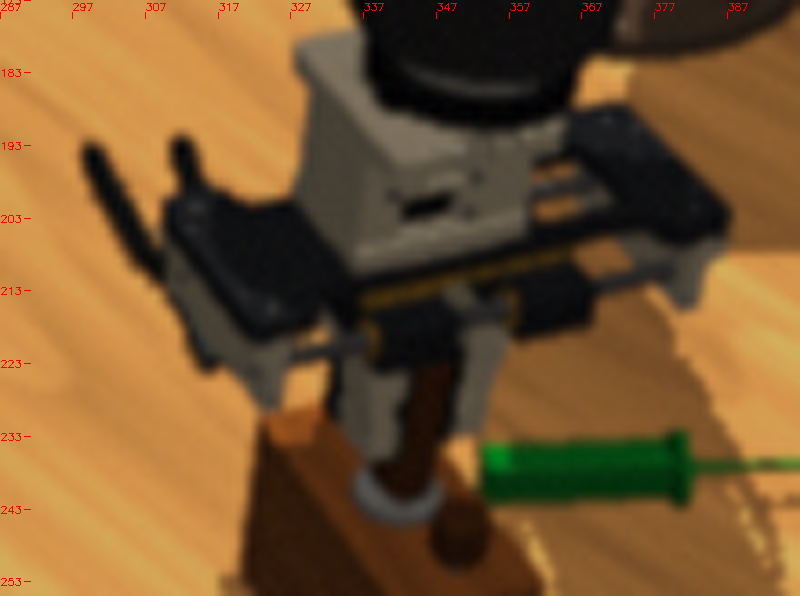

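Emit:
carry_out(
  deltas=[
    [-0.4,0,0,0,0,0],
    [-0.7,0,0,0,0,0],
    [-0.8,0,0,0,0,0],
    [-0.8,0,0,0,0,0],
    [-0.5,0,0,0,0,0],
  ],
)

```text
t: 5.9
eef_pos: [0.471, 0.3151, 0.2448]
ee_rot: [2.647, 1.563, -2.35]
force: [0.1, 0.0, -1.1]
width: 0.0179
```

```bash
python3 - <<'E'
from station import arm,cams
from plan import *
p,R=cur(arm)
t=cams.grab_frame('top');s=cams.grab_frame('scene')
print(proj(s,p-[0,0,.1046])+.5)
crop(s,(342,215),110,'d2.png')
E
```

```text
t 5.90 p [0.471  0.3151 0.2448] jaw 163.68deg tilt 0.44 F [ 0.1  0.  -1.1] w 0.0179 q [ 0.93  0.17 -0.2  -0.   -1.21 -1.22]
[[344.18607499 226.23770579]]
```

View pics/d2.png

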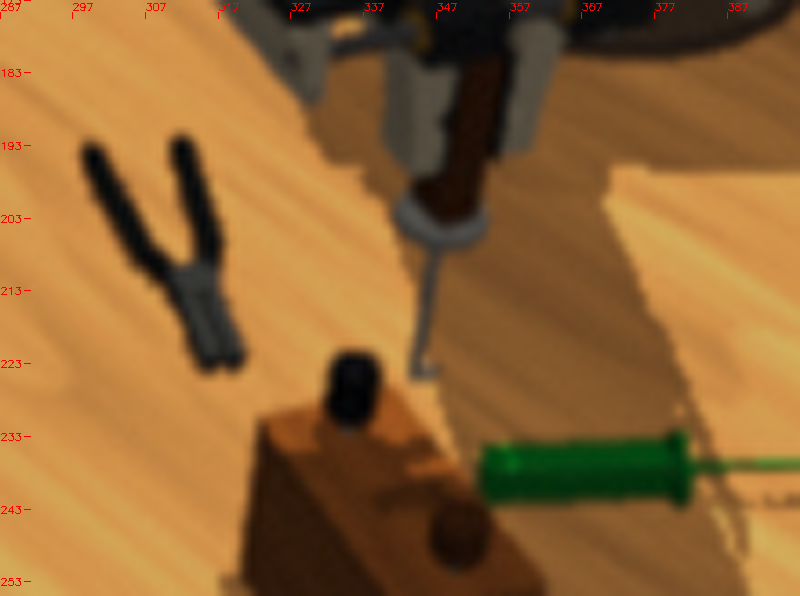

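```bash
python3 - <<'E'
from station import arm
from plan import *
p,R=cur(arm)
tR=down(np.radians(175.3))
r=plan(p,R,(.674,-.048,.235),tR,w=3.9,v=.036);show(r)
E
```

```text
t 6.00 p [0.4717 0.3159 0.2458] jaw 163.69deg tilt 0.24 F [ 0.2 -0.2 -1. ] w 0.0178 q [ 0.93  0.17 -0.2  -0.   -1.21 -1.22]
[[0.02,-0.62,-0.61,-0.24,-0.0,-0.0],[0.02,-0.61,-0.62,-0.24,-0.0,-0.0],[0.02,-0.6,-0.63,-0.24,-0.0,-0.0],[0.02,-0.59,-0.64,-0.24,-0.0,-0.0],[0.02,-0.57,-0.65,-0.24,-0.0,-0.0]]
[[0.02,-0.56,-0.66,-0.24,-0.0,-0.0],[0.02,-0.55,-0.67,-0.24,-0.0,-0.0],[0.02,-0.54,-0.68,-0.24,-0.0,-0.0],[0.02,-0.53,-0.69,-0.24,-0.0,-0.0],[0.02,-0.52,-0.7,-0.24,-0.0,-0.0]]
[[0.02,-0.51,-0.7,-0.24,-0.0,-0.0],[0.02,-0.49,-0.71,-0.24,-0.0,-0.0]]
```

Emit:
carry_out(
  deltas=[
    [0,-0.62,-0.61,-0.24,0,0],
    [0,-0.61,-0.62,-0.24,0,0],
    [0,-0.6,-0.63,-0.24,0,0],
    [0,-0.59,-0.64,-0.24,0,0],
    [0,-0.57,-0.65,-0.24,0,0],
  ],
)

```text
t: 6.5
eef_pos: [0.5559, 0.1626, 0.2417]
ee_rot: [2.179, 1.563, -2.724]
force: [0.9, -0.5, -0.8]
width: 0.018
```

Emit:
carry_out(
  deltas=[
    [0.02,-0.56,-0.66,-0.24,0,0],
    [0.02,-0.55,-0.67,-0.24,0,0],
    [0.02,-0.54,-0.68,-0.24,0,0],
    [0.02,-0.53,-0.69,-0.24,0,0],
    [0.02,-0.52,-0.7,-0.24,0,0],
  ],
)

```text
t: 7.0
eef_pos: [0.6416, 0.0043, 0.231]
ee_rot: [1.955, 1.555, -2.862]
force: [-0.2, 0.9, -0.0]
width: 0.0176
```

```bash
python3 - <<'E'
from station import arm
from plan import *
p,R=cur(arm)
tR=down(np.radians(175.3))
r=plan(p,R,(.674,-.048,.22),tR,w=3.9,v=.036);show(r)
E
```

```text
t 7.00 p [0.6416 0.0043 0.231 ] jaw 174.03deg tilt 0.89 F [-0.2  0.9 -0. ] w 0.0176 q [ 0.31  0.31 -0.05 -0.   -1.23 -0.41]
[[0.13,-0.47,-0.61,-0.16,-0.04,-0.1],[0.14,-0.47,-0.61,-0.16,-0.04,-0.1]]
```

Emit:
carry_out(
  deltas=[
    [0.1,-0.47,-0.61,-0.16,-0.04,-0.1],
    [0.1,-0.42,-0.58,-0.12,0,0],
    [0,0,0,0,0,0],
  ],
)

```text
t: 7.3
eef_pos: [0.6729, -0.0527, 0.217]
ee_rot: [1.868, 1.557, -2.932]
force: [-0.2, -0.1, -0.4]
width: 0.0176
```

```bash
python3 - <<'E'
from station import arm
from plan import *
p,R=cur(arm)
tR=down(np.radians(175.3))
r=plan(p,R,(.674,-.048,.175),tR,w=3.9,v=.036);show(r)
E
```

```text
t 7.30 p [ 0.6729 -0.0527  0.217 ] jaw 174.99deg tilt 0.82 F [-0.2 -0.1 -0.4] w 0.0176 q [ 0.21  0.37  0.01 -0.   -1.22 -0.3 ]
[[0.53,-0.02,0.06,-0.04,-0.03,-0.1],[0.53,-0.01,0.06,-0.04,-0.03,-0.1]]
```

Emit:
carry_out(
  deltas=[
    [0.5,0,0.06,-0.04,-0.04,-0.1],
    [0.5,0,0.05,-0.04,-0.03,-0.1],
    [0,0,0,0,0,0],
  ],
)

```text
t: 7.6
eef_pos: [0.6714, -0.0494, 0.1721]
ee_rot: [1.426, 1.567, 2.911]
force: [-1.3, 0.5, -1.4]
width: 0.0177
```

```bash
python3 - <<'E'
from station import arm,cams
from plan import *
p,R=cur(arm)
t=cams.grab_frame('top');s=cams.grab_frame('scene')
toe=p+R@np.array([.1046,0,0]);print(toe,proj(s,toe)+.5,proj(t,toe)+.5)
crop(s,(215,200),60,'e2.png');crop(t,(270,148),60,'e1.png')
E
```

```text
t 7.60 p [ 0.6714 -0.0494  0.1721] jaw 175.12deg tilt 0.23 F [-1.3  0.5 -1.4] w 0.0177 q [ 0.21  0.39 -0.06 -0.   -1.12 -0.3 ]
[ 0.67100232 -0.04934557  0.06748289] [[211.32099085 206.2000157 ]] [[270.15089397 151.14453235]]
```

View pics/e2.png

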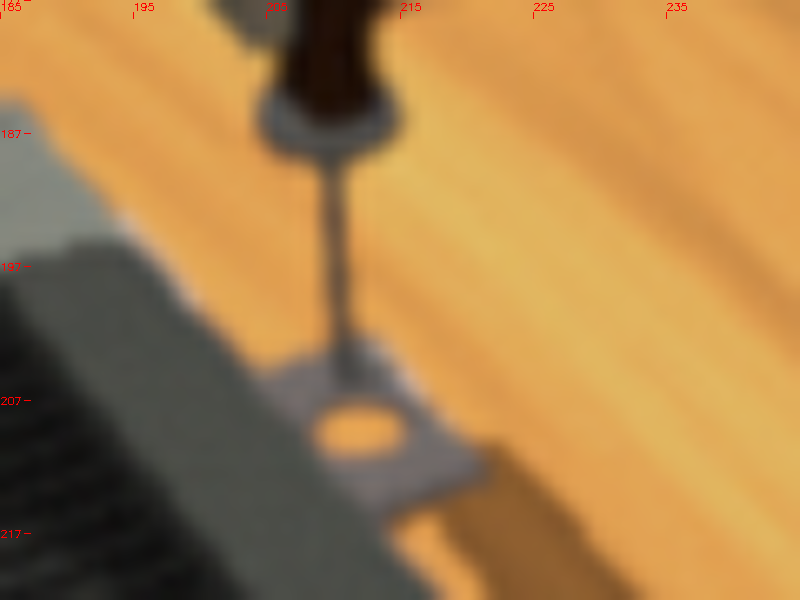

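View pics/e1.png

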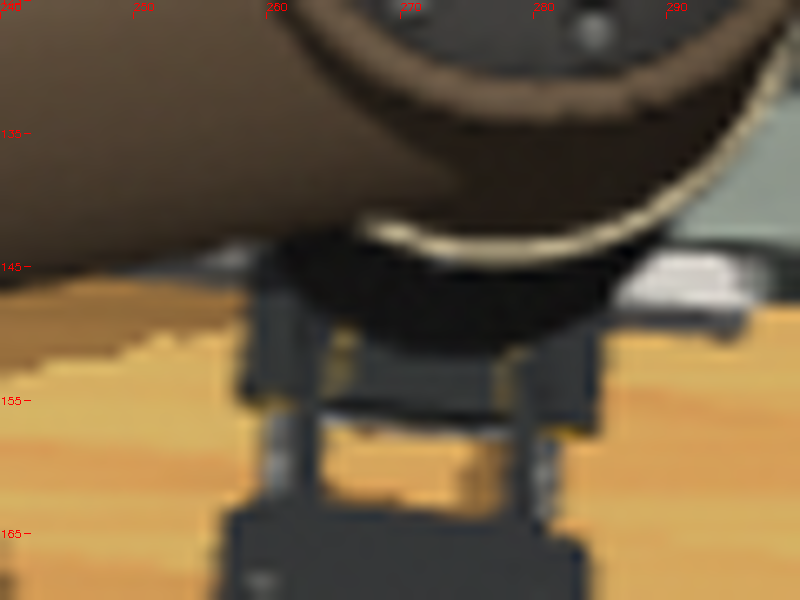

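```bash
python3 - <<'E'
import pickle
from plan import *
F=pickle.load(open('F0.pkl','rb'));s=F['scene']
print(at(s,(212.0-.5,209.4-.5),.0555), at(s,(212.2-.5,209.-.5),.0555))
print(at(s,(210.95-.5,205.9-.5),.067))
from station import arm
p,R=cur(arm)
tR=down(np.radians(175.3))
r=plan(p,R,(.6743,-.0477,.170),tR,w=3.9,v=.036);show(r)
E
```

```text
[ 0.6701664  -0.04768701  0.0555    ] [ 0.66859303 -0.04904319  0.0555    ]
[ 0.6708326  -0.05184842  0.067     ]
t 7.70 p [ 0.6731 -0.0495  0.1753] jaw 175.16deg tilt 0.03 F [-0.1 -0.2  0.4] w 0.0178 q [ 0.21  0.39 -0.06 -0.   -1.12 -0.3 ]
[[0.13,-0.03,0.05,-0.03,0.01,-0.0]]
```

Emit:
carry_out(
  deltas=[
    [0.1,-0.06,0.07,0,0,0],
    [0.2,0,0,0,0,0],
    [0,0,0,0,0,0],
  ],
)

```text
t: 8.0
eef_pos: [0.6774, -0.0458, 0.1652]
ee_rot: [-1.279, 1.567, 0.208]
force: [0.4, 0.6, -1.2]
width: 0.0178
```

```bash
python3 - <<'E'
from station import arm,cams
from plan import *
p,R=cur(arm)
s=cams.grab_frame('scene')
toe=p+R@np.array([.1046,0,0]);print(toe,proj(s,toe)+.5)
crop(s,(215,200),60,'f2.png')
E
```

```text
t 8.00 p [ 0.6774 -0.0458  0.1652] jaw 175.23deg tilt 0.21 F [ 0.4  0.6 -1.2] w 0.0178 q [ 0.22  0.4  -0.06  0.   -1.1  -0.3 ]
[ 0.67775312 -0.04573909  0.06055308] [[210.17629704 209.31616546]]
```

View pics/f2.png

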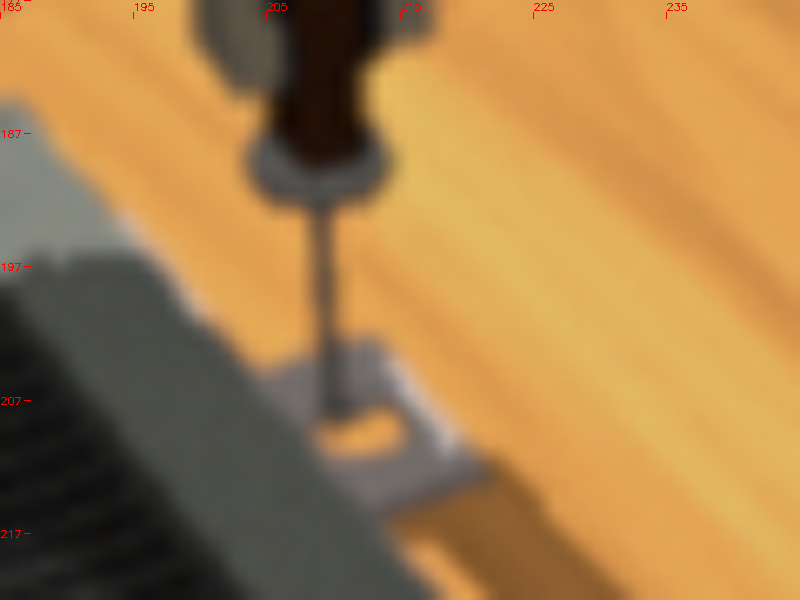

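```bash
python3 - <<'E'
import pickle
from plan import *
F=pickle.load(open('F0.pkl','rb'));s=F['scene']
for z in(.058,.0605,.064): print(at(s,(209.9-.5,208.1-.5),z))
print(proj(s,[[.6743,-.0477,.0605],[.6703,-.0474,.057]])+.5)
from station import arm
p,R=cur(arm)
E
```

```text
[ 0.67363415 -0.05429616  0.058     ]
[ 0.67521086 -0.05151146  0.0605    ]
[ 0.67741826 -0.04761287  0.064     ]
[[210.79453785 208.6128333 ]
 [211.99123539 209.08445191]]
t 8.05 p [ 0.6777 -0.0459  0.1659] jaw 175.24deg tilt 0.26 F [ 0.1  0.1 -0.6] w 0.0175 q [ 0.22  0.4  -0.06  0.   -1.1  -0.3 ]
```

Emit:
carry_out(
  deltas=[
    [0,0.065,0.01,0,0,0],
    [0.1,0,0,0,0,0],
    [0.1,0,0,0,0,0],
    [0,0,0,0,0,0],
  ],
)

```text
t: 8.45
eef_pos: [0.6754, -0.0451, 0.1584]
ee_rot: [-1.35, 1.565, 0.138]
force: [0.1, 0.6, -0.4]
width: 0.0176
```

```bash
python3 - <<'E'
from station import arm,cams
from plan import *
p,R=cur(arm)
s=cams.grab_frame('scene')
toe=p+R@np.array([.1046,0,0]);print(toe,proj(s,toe)+.5)
crop(s,(215,200),60,'g2.png')
E
```

```text
t 8.45 p [ 0.6754 -0.0451  0.1584] jaw 175.24deg tilt 0.36 F [ 0.1  0.6 -0.4] w 0.0176 q [ 0.22  0.4  -0.08  0.   -1.08 -0.3 ]
[ 0.67600482 -0.0449864   0.053763  ] [[210.88335142 210.94892935]]
```

View pics/g2.png

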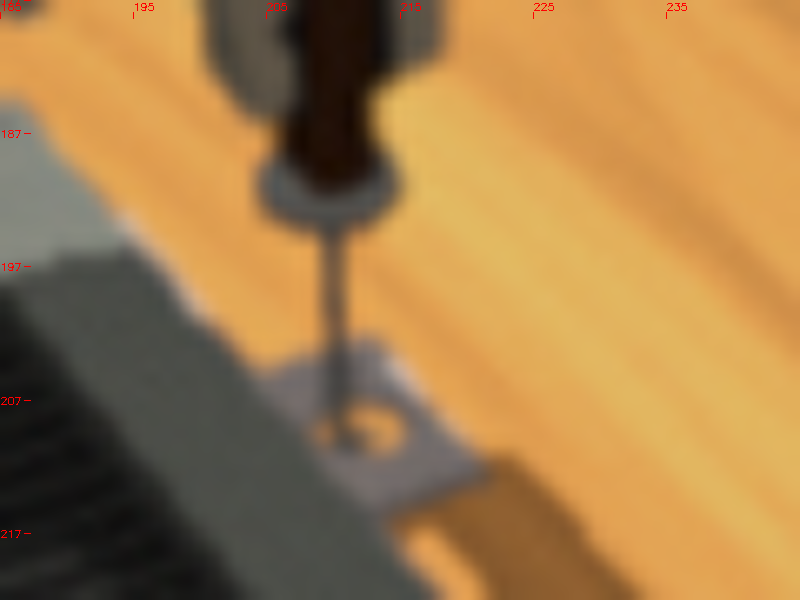

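Emit:
carry_out(
  deltas=[
    [0.15,0,0,0,0,0],
    [0.15,0,0,0,0,0],
    [0.15,0,0,0,0,0],
    [0,0,0,0,0,0],
  ],
)

```text
t: 8.9
eef_pos: [0.6755, -0.0452, 0.1388]
ee_rot: [-1.367, 1.565, 0.121]
force: [0.1, -0.6, -0.3]
width: 0.018
```

```bash
python3 - <<'E'
from station import arm,cams
from plan import *
p,R=cur(arm)
s=cams.grab_frame('scene')
toe=p+R@np.array([.1046,0,0]);print(toe,proj(s,toe)+.5)
crop(s,(215,200),60,'h2.png')
E
```

```text
t 8.90 p [ 0.6755 -0.0452  0.1388] jaw 175.23deg tilt 0.36 F [ 0.1 -0.6 -0.3] w 0.0180 q [ 0.22  0.42 -0.1   0.   -1.04 -0.3 ]
[ 0.67618442 -0.04514783  0.03423685] [[211.08642013 215.81310179]]
```

View pics/h2.png

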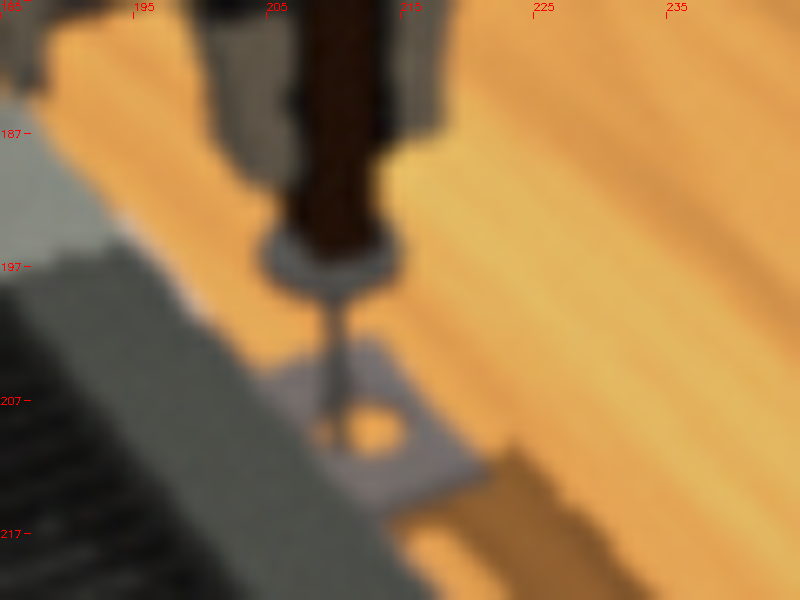

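Emit:
carry_out(
  deltas=[
    [0,0.2,0,0,0,0],
    [0,0.4,0,0,0,0],
    [0,0.5,0,0,0,0],
    [0,0.5,0,0,0,0],
    [0,0.5,0,0,0,0],
  ],
)

```text
t: 9.45
eef_pos: [0.5954, -0.0378, 0.1396]
ee_rot: [-1.431, 1.552, 0.058]
force: [2.6, -1.1, -3.6]
width: 0.0177
```

```bash
python3 - <<'E'
from station import arm,cams
from plan import *
p,R=cur(arm)
tR=down(np.radians(175.2))
show(plan(p,R,(.512,-.034,.140),tR,w=3.9,v=.02))
E
```

```text
t 9.45 p [ 0.5954 -0.0378  0.1396] jaw 175.27deg tilt 1.08 F [ 2.6 -1.1 -3.6] w 0.0177 q [ 0.27  0.29 -0.3   0.   -0.96 -0.35]
[[-0.01,0.42,-0.02,0.0,0.01,0.05],[-0.01,0.42,-0.02,0.0,0.01,0.05],[-0.01,0.42,-0.02,0.0,0.01,0.05],[-0.01,0.42,-0.02,0.0,0.01,0.05],[-0.0,0.42,-0.02,0.0,0.01,0.05]]
```

Emit:
carry_out(
  deltas=[
    [0,0.42,-0.02,0,0,0.05],
    [0,0.42,-0.02,0,0,0.05],
    [0,0.4,-0.02,0,0,0.05],
    [0,0.35,0,0,0,0.05],
  ],
)

```text
t: 9.85
eef_pos: [0.5323, -0.0336, 0.1414]
ee_rot: [-1.205, 1.552, 0.284]
force: [4.2, -0.1, -2.2]
width: 0.0176
```

```bash
python3 - <<'E'
from station import arm,cams
from plan import *
p,R=cur(arm)
t=cams.grab_frame('top');s=cams.grab_frame('scene')
crop(s,(230,190),110,'i2.png');crop(t,(270,165),110,'i1.png')
p,R=cur(arm)
E
```

```text
t 9.85 p [ 0.5323 -0.0336  0.1414] jaw 175.34deg tilt 1.06 F [ 4.2 -0.1 -2.2] w 0.0176 q [ 0.31  0.19 -0.43  0.   -0.93 -0.39]
t 9.95 p [ 0.5306 -0.0338  0.1412] jaw 175.34deg tilt 0.91 F [ 0.7 -0.4 -1.7] w 0.0178 q [ 0.31  0.19 -0.43 -0.   -0.93 -0.39]
```

View pics/i2.png

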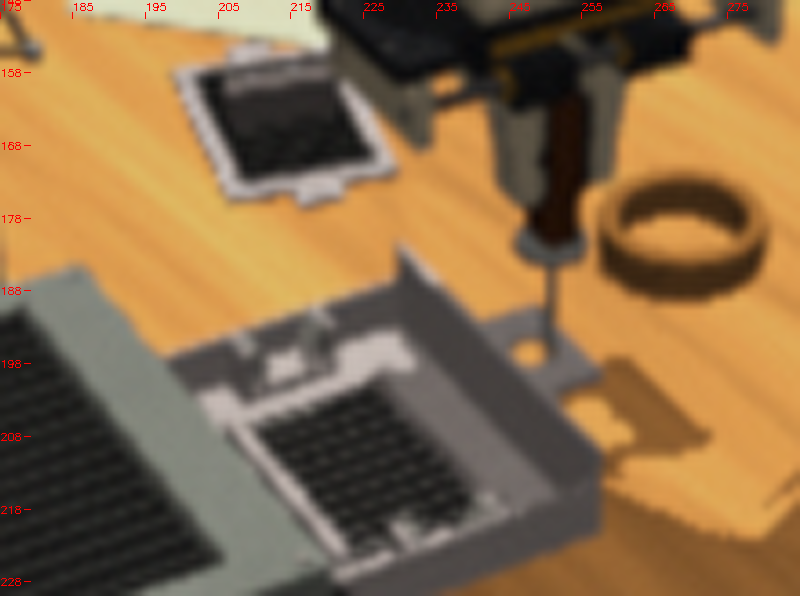

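View pics/i1.png

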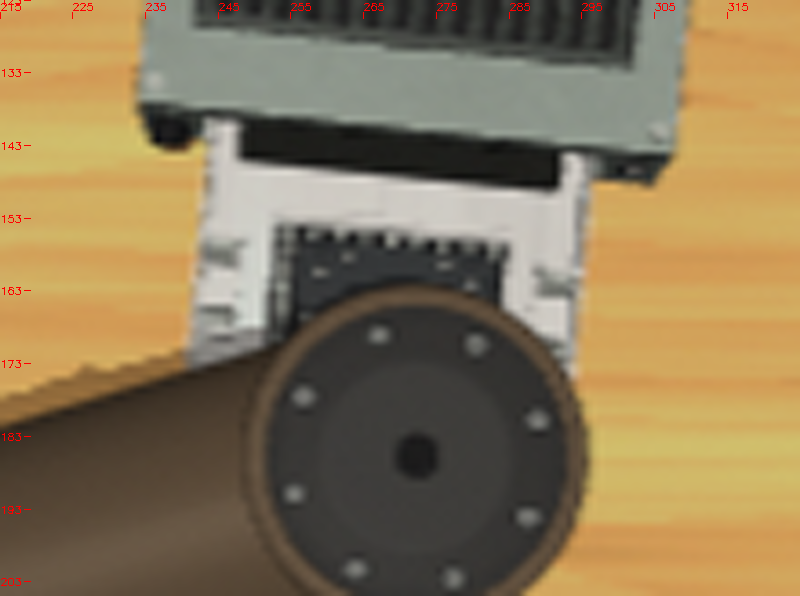

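Emit:
carry_out(
  deltas=[
    [0,0.25,0,0,0,0],
    [0,0.2,0,0,0,0],
    [0,0.1,0,0,0,0],
  ],
)

```text
t: 10.25
eef_pos: [0.517, -0.031, 0.1436]
ee_rot: [-1.311, 1.537, 0.181]
force: [14.2, -5.4, -9.5]
width: 0.0179
```

Emit:
carry_out(
  deltas=[
    [0,0.1,0,0,0,0],
    [0,0.1,0,0,0,0],
  ],
)

```text
t: 10.45
eef_pos: [0.516, -0.0304, 0.1453]
ee_rot: [-1.375, 1.524, 0.119]
force: [11.7, -5.8, -9.8]
width: 0.0178
```

```bash
python3 - <<'E'
from station import arm,cams
from plan import *
p,R=cur(arm)
E
```

```text
t 10.45 p [ 0.516  -0.0304  0.1453] jaw 175.61deg tilt 2.70 F [11.7 -5.8 -9.8] w 0.0178 q [ 0.33  0.14 -0.49  0.01 -0.89 -0.41]
```

Emit:
carry_out(
  deltas=[
    [0.05,-0.2,0,0,0,0.3],
    [0,-0.1,0,0,0,0.3],
    [0,0,0,0,0,0],
  ],
)

```text
t: 10.75
eef_pos: [0.5277, -0.0316, 0.1438]
ee_rot: [-0.207, 1.562, 1.288]
force: [-0.5, -0.1, -1.3]
width: 0.0176
```

```bash
python3 - <<'E'
from station import arm,cams
from plan import *
p,R=cur(arm)
t=cams.grab_frame('top');s=cams.grab_frame('scene')
crop(s,(245,185),70,'j2.png');crop(s,(215,205),80,'j3.png');crop(t,(270,165),110,'j1.png')
import pickle;pickle.dump(dict(top=t,scene=s),open('F1.pkl','wb'))
tR=down(np.radians(175.2));show(plan(p,R,p,tR))
E
```

```text
t 10.75 p [ 0.5277 -0.0316  0.1438] jaw 175.63deg tilt 0.51 F [-0.5 -0.1 -1.3] w 0.0176 q [ 0.31  0.19 -0.42 -0.01 -0.95 -0.38]
[[0.0,0.0,0.0,0.11,0.12,0.03]]
```

View pics/j2.png

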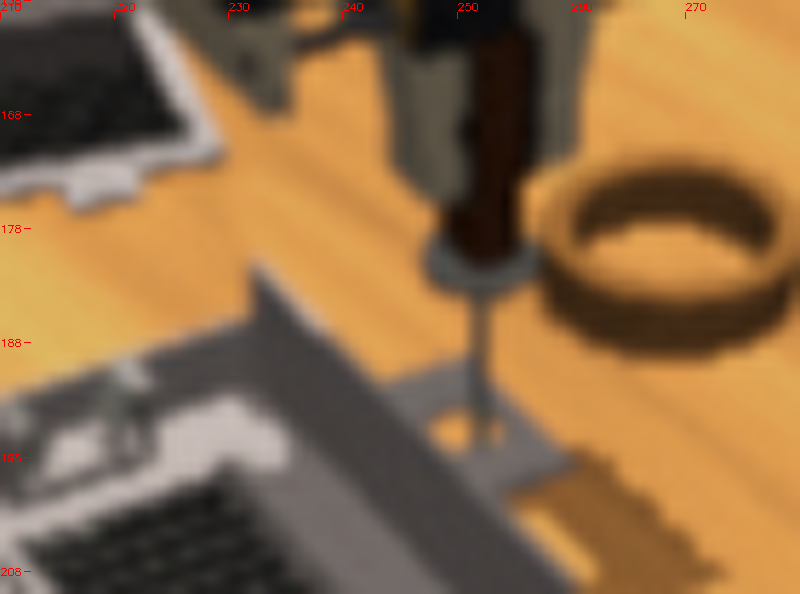

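View pics/j1.png

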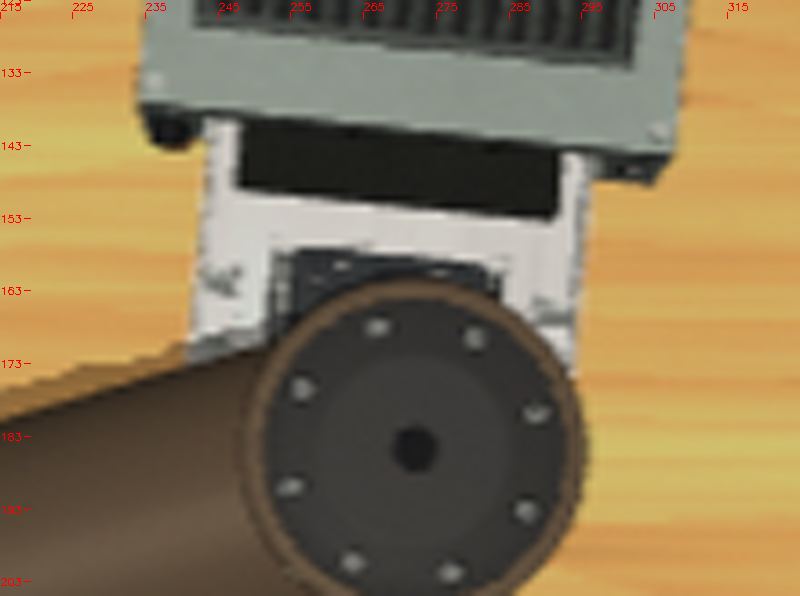

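```bash
python3 - <<'E'
import pickle
from plan import *
F=pickle.load(open('F1.pkl','rb'));s=F['scene'];t=F['top']
print(proj(s,[.5208,-.0351,.0555])+.5, at(s,(250.4,195.4),.0555))
print('shank', at(s,((482/11.43+210)-.5,(436/11.43+158)-.5),.0545))
# tray panel top corners
c,S=np.cos(-.082),np.sin(-.082)
def E(x,y,z,d): return [.7006+c*(x-d)-S*y,-.0497+S*(x-d)+c*y,z]
for d in(.145,.15): print(d,proj(s,[E(-.012,-.088,.068,d),E(-.012,.088,.068,d)])+.5)
E
```

```text
[[253.04607561 194.94953571]] [ 0.52957478 -0.03492204  0.0555    ]
shank [ 0.52618567 -0.03253294  0.0545    ]
0.145 [[233.56800417 180.69488112]
 [261.43390655 208.56595834]]
0.15 [[234.86437742 180.26667982]
 [262.79857187 208.05734547]]
```

View pics/j3.png

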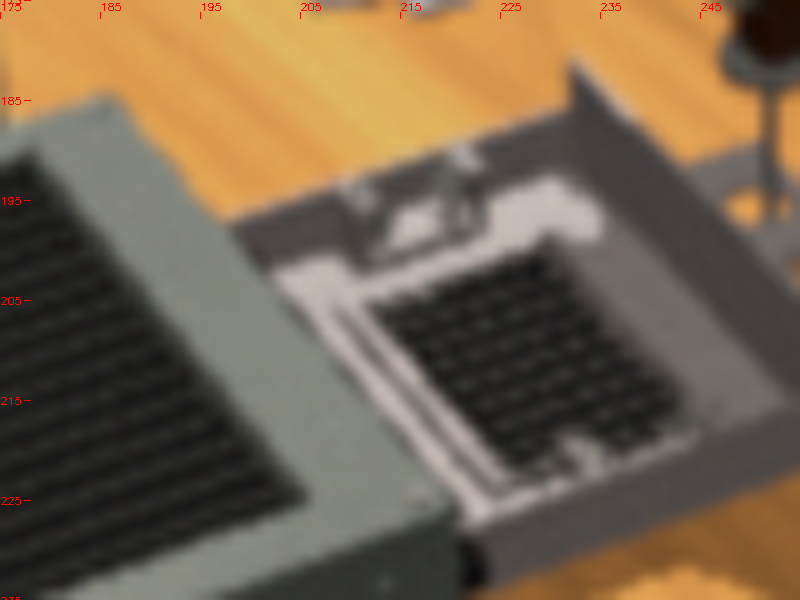

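Emit:
carry_out(
  deltas=[
    [0,0.15,-0.06,0.1,0.1,0],
    [0,0.2,0,0,0,0],
    [0,0.2,0,0,0,0.2],
    [0,0.2,0,0,0,0.3],
    [0,0.2,0,0,0,0.3],
  ],
  newtons=60,
)

```text
t: 11.35
eef_pos: [0.5149, -0.0287, 0.1512]
ee_rot: [-0.561, 1.56, 0.933]
force: [24.6, -8.3, -18.3]
width: 0.0188
```

```bash
python3 - <<'E'
from station import arm,cams
from plan import *
p,R=cur(arm);print(R.round(3))
s=cams.grab_frame('scene')
crop(s,(245,185),70,'k2.png')
cur(arm)
E
```

```text
t 11.35 p [ 0.5149 -0.0287  0.1512] jaw 175.59deg tilt 0.61 F [ 24.6  -8.3 -18.3] w 0.0188 q [ 0.32  0.16 -0.44 -0.01 -0.96 -0.39]
[[ 0.006 -0.997  0.077]
 [ 0.009  0.077  0.997]
 [-1.    -0.006  0.009]]
t 11.40 p [ 0.5155 -0.0287  0.152 ] jaw 175.62deg tilt 0.64 F [22.5 -8.  -6.2] w 0.0185 q [ 0.32  0.16 -0.44 -0.01 -0.96 -0.39]
```

View pics/k2.png

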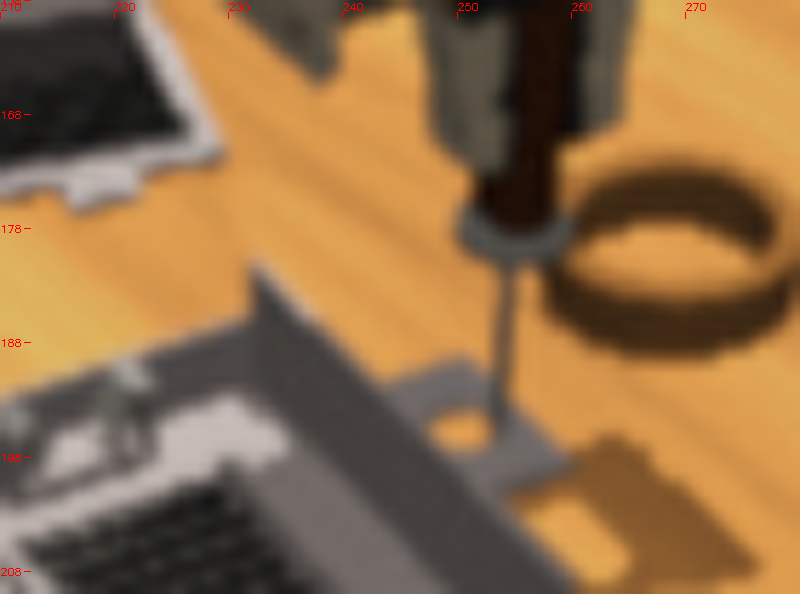

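Emit:
carry_out(
  deltas=[
    [0.1,-0.15,-0.04,0,0,0],
    [0.1,-0.1,0,0,0,0],
    [0,0,0,0,0,0],
  ],
)

```text
t: 11.7
eef_pos: [0.5268, -0.0312, 0.1459]
ee_rot: [-0.956, 1.555, 0.539]
force: [-1.3, 0.6, -1.6]
width: 0.0179
```

```bash
python3 - <<'E'
from station import arm,cams
from plan import *
p,R=cur(arm)
s=cams.grab_frame('scene')
crop(s,(245,185),70,'l2.png')
E
```

```text
t 11.70 p [ 0.5268 -0.0312  0.1459] jaw 175.62deg tilt 0.92 F [-1.3  0.6 -1.6] w 0.0179 q [ 0.31  0.18 -0.43 -0.   -0.94 -0.38]
```

View pics/l2.png

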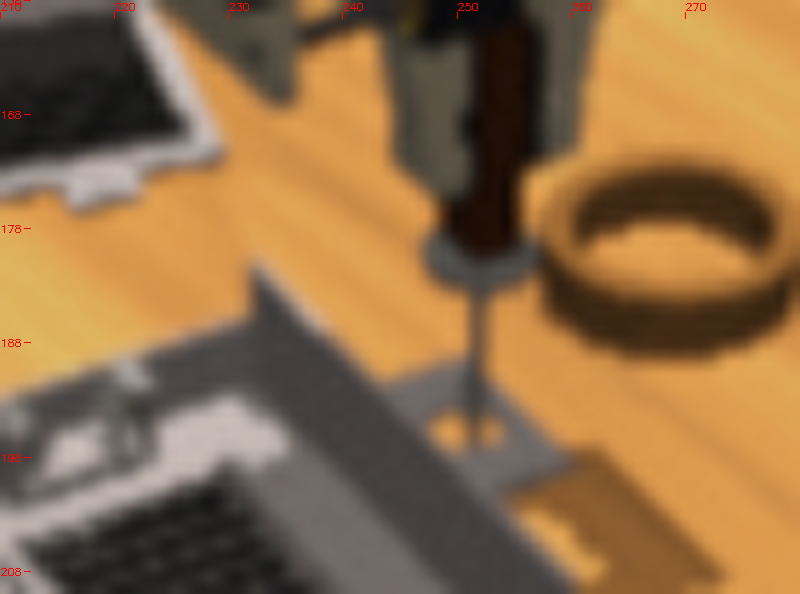

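```bash
python3 - <<'E'
from station import arm,cams
from plan import *
p,R=cur(arm)
tR=down(np.radians(175.3))
print(R[:,0])
tp=np.array([p[0]+.0065,p[1]-.0005,.1459])
show(plan(p,R,tp,tR))
E
```

```text
t 11.75 p [ 0.5265 -0.0312  0.146 ] jaw 175.63deg tilt 0.90 F [ 0.1  0.4 -0.9] w 0.0177 q [ 0.31  0.18 -0.43 -0.   -0.94 -0.38]
[ 0.0134927   0.00819999 -0.99987535]
[[0.0,-0.16,-0.0,0.08,0.13,0.18]]
```

Emit:
carry_out(
  deltas=[
    [0,-0.2,0,0.1,0.13,0.18],
    [0,0,0,0,0,0],
    [-0.2,0,0,0,0,0],
  ],
)

```text
t: 12.05
eef_pos: [0.5324, -0.0319, 0.1529]
ee_rot: [1.861, 1.565, -2.936]
force: [-0.2, -0.2, -0.4]
width: 0.0172
```

```bash
python3 - <<'E'
from station import arm,cams
from plan import *
p,R=cur(arm)
s=cams.grab_frame('scene')
crop(s,(245,185),70,'m2.png')
E
```

```text
t 12.05 p [ 0.5324 -0.0319  0.1529] jaw 175.17deg tilt 0.34 F [-0.2 -0.2 -0.4] w 0.0172 q [ 0.31  0.19 -0.4  -0.   -0.99 -0.39]
```

View pics/m2.png

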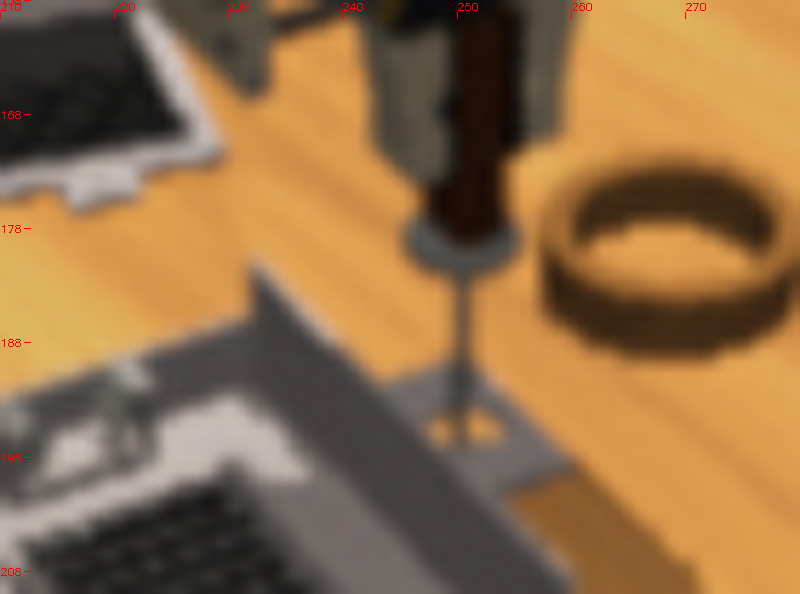

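Emit:
carry_out(
  deltas=[
    [-0.05,-0.05,0,0,0,0],
    [-0.2,0,0,0,0,0],
    [-0.2,0,0,0,0,0],
  ],
)

```text
t: 12.4
eef_pos: [0.5356, -0.032, 0.1743]
ee_rot: [2.001, 1.567, -2.795]
force: [0.3, 0.5, -1.4]
width: 0.0178
```

```bash
python3 - <<'E'
from station import arm,cams
from plan import *
p,R=cur(arm)
s=cams.grab_frame('scene')
crop(s,(245,185),70,'n2.png')
E
```

```text
t 12.40 p [ 0.5356 -0.032   0.1743] jaw 175.20deg tilt 0.19 F [ 0.3  0.5 -1.4] w 0.0178 q [ 0.31  0.18 -0.37  0.   -1.03 -0.39]
```

View pics/n2.png

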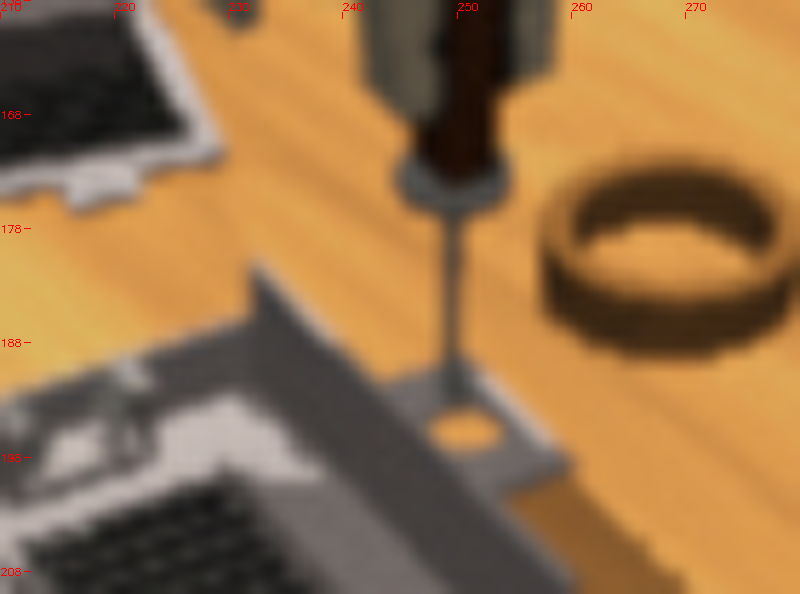

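```bash
python3 - <<'E'
from station import arm,cams
from plan import *
p,R=cur(arm)
p2=p+[0,0,.05]
show(plan(p2,R,(.4727,.3170,.245),down(np.radians(163.8)),v=.037))
E
```

```text
t 12.45 p [ 0.5364 -0.032   0.1758] jaw 175.22deg tilt 0.08 F [0.4 0.1 0.9] w 0.0175 q [ 0.31  0.17 -0.36  0.   -1.03 -0.39]
[[-0.05,0.23,0.86,0.29,-0.0,-0.0],[-0.05,0.25,0.85,0.29,-0.0,-0.0],[-0.05,0.27,0.85,0.29,-0.0,-0.0],[-0.05,0.28,0.84,0.29,-0.0,-0.0],[-0.05,0.3,0.83,0.29,-0.0,-0.0]]
[[-0.05,0.32,0.83,0.29,-0.0,-0.0],[-0.05,0.33,0.82,0.29,-0.0,-0.0],[-0.05,0.35,0.82,0.29,-0.0,-0.0],[-0.05,0.36,0.81,0.29,-0.0,-0.0],[-0.05,0.38,0.8,0.29,-0.0,-0.0]]
```

Emit:
carry_out(
  deltas=[
    [-0.7,0,0,0,0,0],
    [-0.6,0.2,0.4,0.2,0,0],
    [-0.15,0.23,0.86,0.29,0,0],
    [-0.1,0.25,0.85,0.29,0,0],
    [-0.05,0.27,0.85,0.29,0,0],
  ],
)

```text
t: 12.95
eef_pos: [0.5119, 0.0901, 0.2448]
ee_rot: [-1.029, 1.569, 0.374]
force: [0.4, 0.5, -0.6]
width: 0.0178
```

Emit:
carry_out(
  deltas=[
    [-0.05,0.28,0.84,0.29,0,0],
    [-0.05,0.3,0.83,0.29,0,0],
    [-0.05,0.32,0.83,0.29,0,0],
    [-0.05,0.33,0.82,0.29,0,0],
    [-0.05,0.35,0.82,0.29,0,0],
  ],
)

```text
t: 13.45
eef_pos: [0.4822, 0.2722, 0.2593]
ee_rot: [-0.626, 1.564, 0.671]
force: [0.8, -0.5, -0.9]
width: 0.0181
```

```bash
python3 - <<'E'
from station import arm,cams
from plan import *
p,R=cur(arm)
show(plan(p,R,(.4727,.3170,.245),down(np.radians(163.8)),v=.037))
E
```

```text
t 13.45 p [0.4822 0.2722 0.2593] jaw 164.34deg tilt 0.42 F [ 0.8 -0.5 -0.9] w 0.0181 q [ 0.87  0.13 -0.21  0.   -1.22 -1.14]
[[0.18,0.27,0.51,0.07,0.04,0.03],[0.18,0.27,0.5,0.07,0.04,0.03]]
```

Emit:
carry_out(
  deltas=[
    [0.18,0.27,0.5,0.07,0.04,0.03],
    [0.1,0.24,0.42,0.05,0.04,0.03],
    [0,0,0,0,0,0],
  ],
)

```text
t: 13.75
eef_pos: [0.4713, 0.3193, 0.2494]
ee_rot: [-0.305, 1.568, 0.987]
force: [-0.2, 0.7, -0.8]
width: 0.0176
```

```bash
python3 - <<'E'
from station import arm,cams
from plan import *
p,R=cur(arm)
s=cams.grab_frame('scene');t=cams.grab_frame('top')
toe=p+R@np.array([.1046,0,0]);print(toe,proj(s,toe)+.5)
crop(s,(342,220),80,'o2.png');crop(t,(158,208),60,'o1.png')
print(proj(t,[[.471,.3157,.085]])+.5,proj(s,[[.471,.3157,.085]])+.5)
p,R=cur(arm)
show(plan(p,R,(.4727,.3170,.205),down(np.radians(163.8)),v=.037))
E
```

```text
t 13.75 p [0.4713 0.3193 0.2494] jaw 164.04deg tilt 0.18 F [-0.2  0.7 -0.8] w 0.0176 q [ 0.94  0.17 -0.19 -0.   -1.21 -1.22]
[0.47149036 0.31960544 0.14483516] [[345.48175654 225.87402806]]
[[155.38784994 211.05797905]] [[341.79760188 241.50165695]]
t 13.85 p [0.4717 0.3176 0.2499] jaw 164.00deg tilt 0.18 F [-0.2 -0.6 -1.5] w 0.0173 q [ 0.94  0.17 -0.19  0.   -1.21 -1.22]
[[0.56,-0.01,-0.01,0.02,0.02,0.01],[0.56,-0.01,-0.0,0.02,0.02,0.01]]
```

View pics/o2.png

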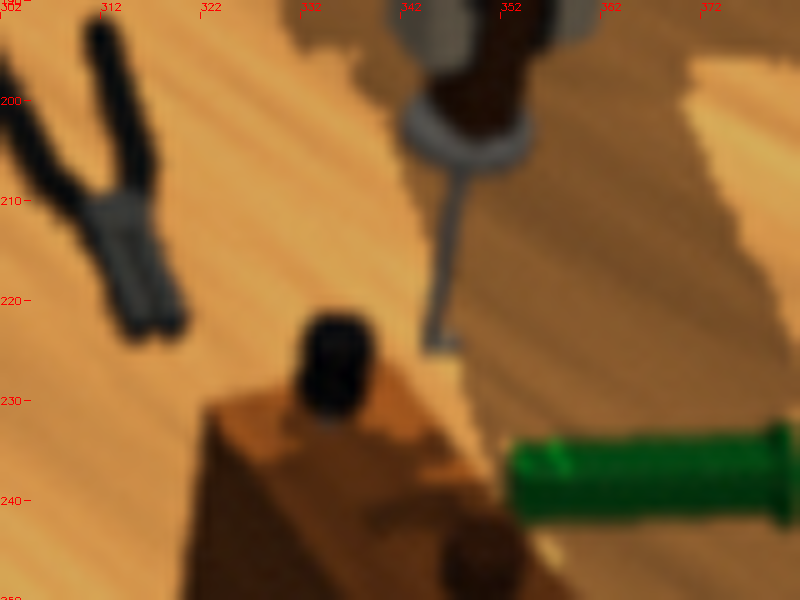

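View pics/o1.png

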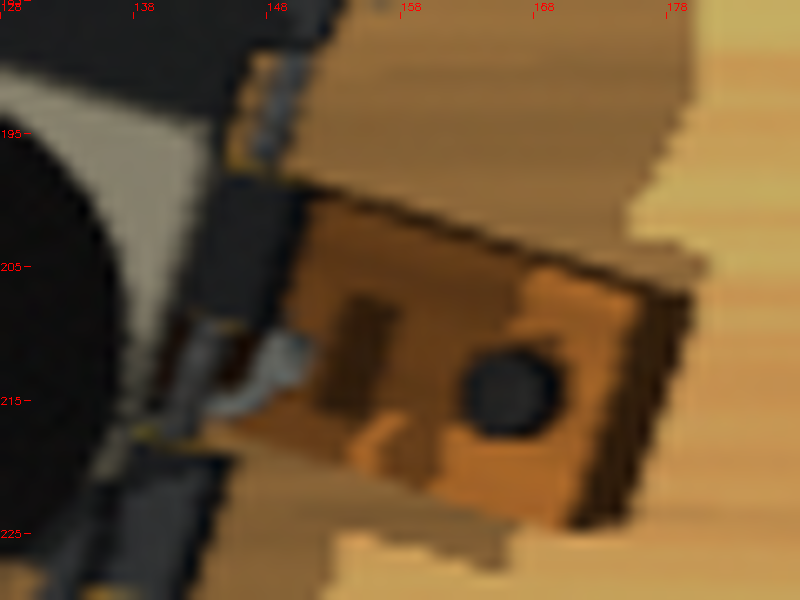

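```bash
python3 - <<'E'
import pickle
from plan import *
F=pickle.load(open('F1.pkl','rb'));t=F['top'];s=F['scene']
c=at(t,(154.8-.5,211.8-.5),.085);print(c, c[:2]+.004*np.array([np.cos(-.28),np.sin(-.28)]))
print(at(s,(345.1,224),.145))
E
```

```text
[0.4686105  0.31751592 0.085     ] [0.47245472 0.3164105 ]
[0.46724181 0.31584385 0.145     ]
```

Emit:
carry_out(
  deltas=[
    [0.5,0,0,0,0,0],
    [0.4,-0.02,-0.01,0,0,0],
    [0,0,0,0,0,0],
  ],
)

```text
t: 14.15
eef_pos: [0.4734, 0.3152, 0.215]
ee_rot: [-0.451, 1.565, 0.839]
force: [-0.0, 0.2, -1.1]
width: 0.0176
```

```bash
python3 - <<'E'
from station import arm,cams
from plan import *
p,R=cur(arm)
s=cams.grab_frame('scene')
toe=p+R@np.array([.1046,0,0]);print(toe,proj(s,toe)+.5)
crop(s,(342,225),60,'p2.png')
print(proj(s,[[.4725,.3164,.085]])+.5)
p,R=cur(arm)
show(plan(p,R,(.4728,.3170,.195),down(np.radians(163.8)),v=.037))
E
```

```text
t 14.15 p [0.4734 0.3152 0.215 ] jaw 163.92deg tilt 0.36 F [-0.   0.2 -1.1] w 0.0176 q [ 0.93  0.19 -0.25  0.   -1.13 -1.21]
[0.47380904 0.31569937 0.11043204] [[342.22873373 235.01405171]]
[[341.59327384 241.85337697]]
t 14.20 p [0.4739 0.3155 0.2163] jaw 163.92deg tilt 0.44 F [-0.1  0.1 -0.2] w 0.0179 q [ 0.93  0.19 -0.25  0.   -1.13 -1.21]
[[0.53,0.04,0.02,0.03,0.1,0.05]]
```

View pics/p2.png

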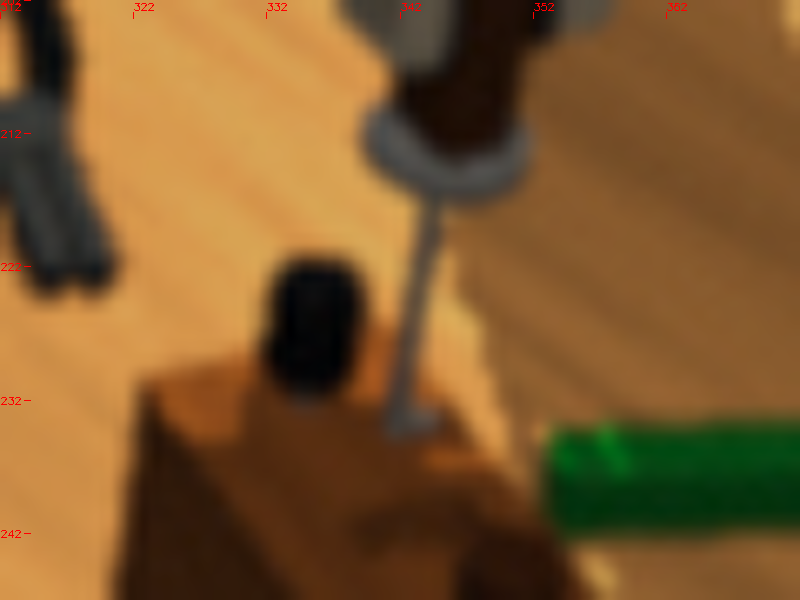

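Emit:
carry_out(
  deltas=[
    [0.3,0.04,0.04,0.03,0.1,0.05],
    [0.2,0,0,0,0,0],
    [0,0,0,0,0,0],
  ],
)

```text
t: 14.5
eef_pos: [0.4739, 0.3174, 0.1972]
ee_rot: [-0.609, 1.568, 0.677]
force: [0.7, 0.0, -0.7]
width: 0.0179
```

```bash
python3 - <<'E'
from station import arm,cams
from plan import *
p,R=cur(arm)
s=cams.grab_frame('scene')
toe=p+R@np.array([.1046,0,0]);print(toe,proj(s,toe)+.5)
crop(s,(342,230),60,'q2.png')
p,R=cur(arm)
show(plan(p,R,(.4728,.3170,.119),down(np.radians(163.8)),v=.025))
E
```

```text
t 14.50 p [0.4739 0.3174 0.1972] jaw 163.72deg tilt 0.15 F [ 0.7  0.  -0.7] w 0.0179 q [ 0.93  0.21 -0.27  0.   -1.09 -1.22]
[0.47410236 0.31752318 0.09263423] [[341.81580295 240.25426735]]
t 14.55 p [0.474  0.3175 0.1977] jaw 163.73deg tilt 0.17 F [ 0.4 -0.5 -1.1] w 0.0179 q [ 0.93  0.21 -0.27  0.   -1.09 -1.22]
[[0.49,0.01,-0.01,-0.0,0.01,0.01],[0.49,0.01,-0.01,-0.0,0.01,0.01],[0.49,0.01,-0.01,-0.0,0.01,0.01],[0.49,0.01,-0.01,-0.0,0.01,0.01]]
```

View pics/q2.png

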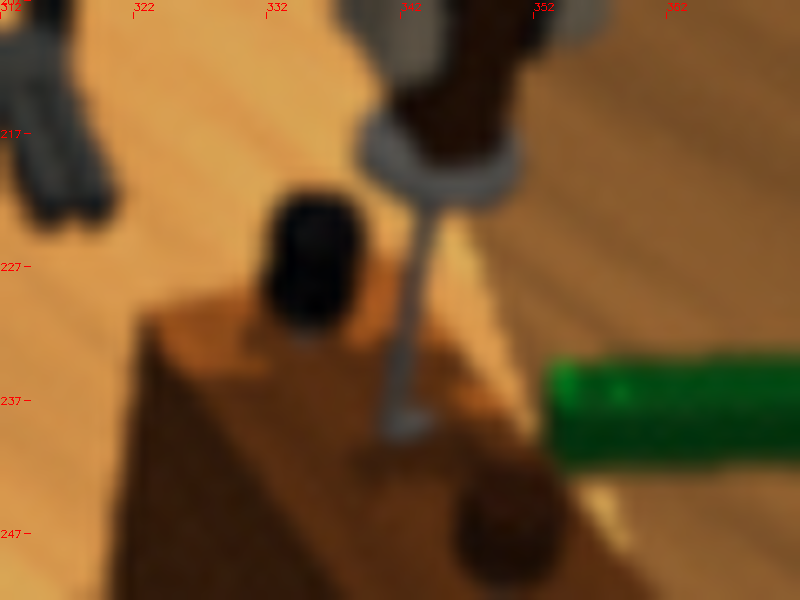

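Emit:
carry_out(
  deltas=[
    [0.2,0.02,-0.01,0,0,0],
    [0.2,0,0,0,0,0],
    [0,0,0,0,0,0],
  ],
)

```text
t: 14.85
eef_pos: [0.4733, 0.3177, 0.181]
ee_rot: [-0.58, 1.567, 0.707]
force: [-0.7, 0.6, -1.0]
width: 0.0178
```

```bash
python3 - <<'E'
from station import arm,cams
from plan import *
p,R=cur(arm)
s=cams.grab_frame('scene')
toe=p+R@np.array([.1046,0,0]);print(toe,proj(s,toe)+.5)
crop(s,(342,230),60,'r2.png')
p,R=cur(arm)
show(plan(p,R,(.4728,.3170,.119),down(np.radians(163.8)),v=.025))
E
```

```text
t 14.85 p [0.4733 0.3177 0.181 ] jaw 163.74deg tilt 0.23 F [-0.7  0.6 -1. ] w 0.0178 q [ 0.93  0.22 -0.29  0.   -1.05 -1.22]
[0.4736437  0.31795369 0.07636526] [[341.31224095 244.62683308]]
t 14.90 p [0.4736 0.3178 0.1815] jaw 163.74deg tilt 0.26 F [-0.1  0.3 -0.1] w 0.0179 q [ 0.93  0.22 -0.29  0.   -1.06 -1.22]
[[0.52,0.01,-0.01,-0.0,0.02,0.01],[0.52,0.01,-0.01,-0.0,0.02,0.01],[0.52,0.0,-0.01,-0.0,0.02,0.01]]
```

View pics/r2.png

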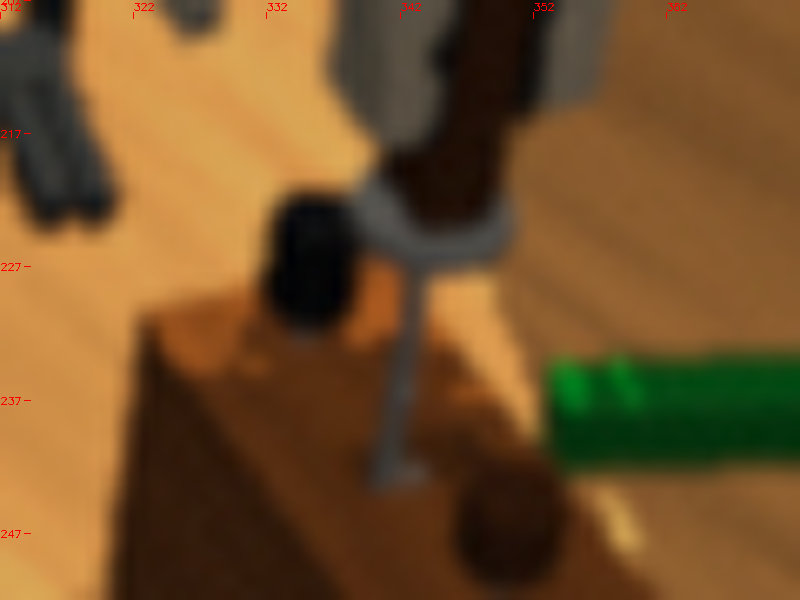

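Emit:
carry_out(
  deltas=[
    [0.25,0.02,0,0,0.02,0],
    [0.25,0,0,0,0,0],
    [0,0,0,0,0,0],
  ],
)

```text
t: 15.2
eef_pos: [0.4729, 0.3183, 0.16]
ee_rot: [-0.794, 1.567, 0.493]
force: [-0.5, -0.6, -1.3]
width: 0.0176
```

```bash
python3 - <<'E'
from station import arm,cams
from plan import *
p,R=cur(arm)
s=cams.grab_frame('scene')
crop(s,(342,230),60,'u2.png')
p,R=cur(arm)
show(plan(p,R,(.4728,.3170,.119),down(np.radians(163.8)),v=.025))
E
```

```text
t 15.20 p [0.4729 0.3183 0.16  ] jaw 163.75deg tilt 0.23 F [-0.5 -0.6 -1.3] w 0.0176 q [ 0.94  0.24 -0.32  0.   -1.01 -1.22]
t 15.25 p [0.4731 0.3185 0.1607] jaw 163.76deg tilt 0.26 F [-1.  -0.3 -0.8] w 0.0180 q [ 0.94  0.24 -0.32  0.   -1.01 -1.22]
[[0.52,0.0,-0.02,-0.0,0.02,0.02],[0.52,-0.0,-0.02,-0.0,0.02,0.02]]
```

View pics/u2.png

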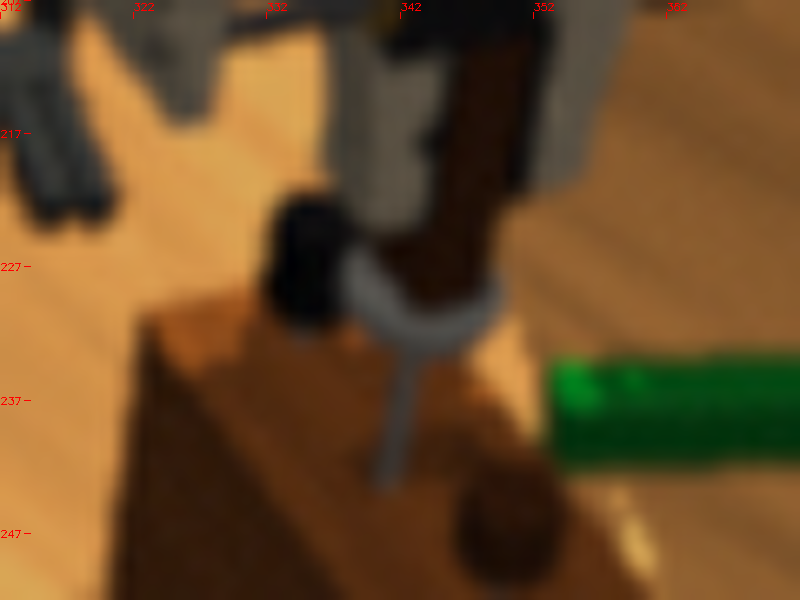

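Emit:
carry_out(
  deltas=[
    [0.4,0,-0.02,0,0,0],
    [0.3,0,-0.01,0,0,0],
    [0.2,0,0,0,0,0],
    [0,0,0,0,0,0],
  ],
)

```text
t: 15.65
eef_pos: [0.4736, 0.3179, 0.1239]
ee_rot: [-0.788, 1.565, 0.5]
force: [-0.2, -0.4, -1.7]
width: 0.0175
```

```bash
python3 - <<'E'
from station import arm,cams
from plan import *
p,R=cur(arm)
s=cams.grab_frame('scene')
crop(s,(342,230),60,'v2.png')
E
```

```text
t 15.65 p [0.4736 0.3179 0.1239] jaw 163.79deg tilt 0.35 F [-0.2 -0.4 -1.7] w 0.0175 q [ 0.94  0.27 -0.37  0.   -0.93 -1.22]
```

View pics/v2.png

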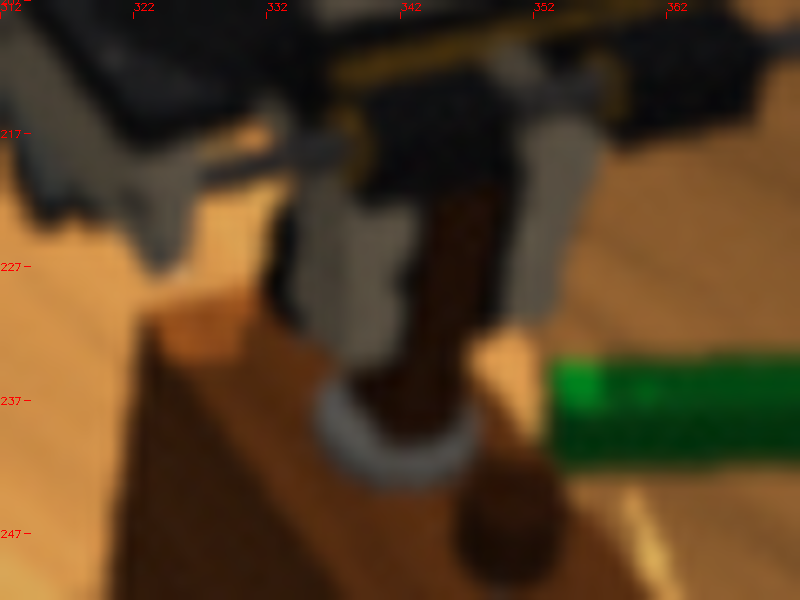

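Emit:
carry_out(
  deltas=[
    [0.1,0,0,0,0,0],
    [0.06,0,0,0,0,0],
    [0,0,0,0,0,0],
  ],
)

```text
t: 16.0
eef_pos: [0.4747, 0.3189, 0.119]
ee_rot: [-0.723, 1.562, 0.566]
force: [0.3, -0.5, -1.3]
width: 0.0176
```

Emit:
carry_out(
  deltas=[
    [0.08,0,0,0,0,0],
    [0.05,0,0,0,0,0],
  ],
)

```text
t: 16.2
eef_pos: [0.4753, 0.3192, 0.1178]
ee_rot: [-0.777, 1.559, 0.513]
force: [-8.8, -3.3, 18.2]
width: 0.0178
```

Emit:
carry_out(
  deltas=[
    [-0.03,0,0,0,0,0],
    [0,0,0,0,0,0],
    [0,0,0,0,0,0],
    [0,0,0,0,0,0],
    [0,0,0,0,0,0],
  ],
  hand=0,
)

```text
t: 16.7
eef_pos: [0.4759, 0.3199, 0.1203]
ee_rot: [-0.711, 1.557, 0.58]
force: [-0.4, 0.5, -0.2]
width: 0.052
```

```bash
python3 - <<'E'
from station import arm,cams
from plan import *
p,R=cur(arm)
s=cams.grab_frame('scene')
crop(s,(342,230),60,'w2.png')
E
```

```text
t 16.70 p [0.4759 0.3199 0.1203] jaw 163.92deg tilt 0.82 F [-0.4  0.5 -0.2] w 0.0520 q [ 0.94  0.28 -0.37  0.01 -0.91 -1.22]
```

View pics/w2.png

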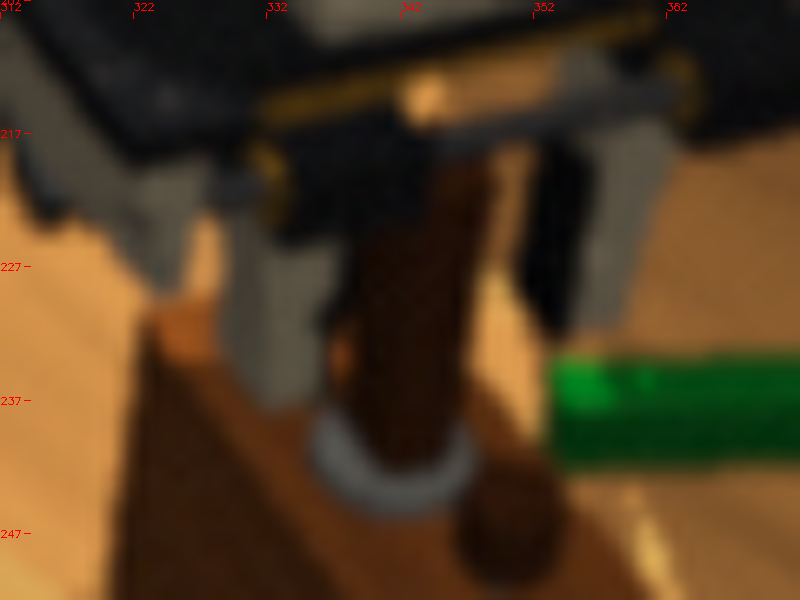

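Emit:
carry_out(
  deltas=[
    [-0.3,0,0,0,0,0],
    [-0.7,0,0,0,0,0],
    [-0.9,0,0,0,0,0],
    [-0.9,0,0,0,0,0],
    [-0.7,0,0,0,0,0],
  ],
)

```text
t: 17.25
eef_pos: [0.4726, 0.3166, 0.2629]
ee_rot: [-1.32, 1.565, -0.03]
force: [-0.1, -0.1, -1.2]
width: 0.0869
```

```bash
python3 - <<'E'
from station import arm,cams
from plan import *
p,R=cur(arm)
s=cams.grab_frame('scene')
crop(s,(342,230),80,'x2.png')
p,R=cur(arm)
print(R.round(2))
show(plan(p,R,(.52,.0,.25),down(np.radians(118)),v=.038,w=3.9))
E
```

```text
t 17.25 p [0.4726 0.3166 0.2629] jaw 163.90deg tilt 0.32 F [-0.1 -0.1 -1.2] w 0.0869 q [ 0.94  0.16 -0.18  0.   -1.23 -1.22]
t 17.30 p [0.4744 0.3178 0.2682] jaw 163.93deg tilt 0.68 F [2.4 1.2 5.9] w 0.0874 q [ 0.94  0.16 -0.17  0.01 -1.24 -1.22]
[[ 0.01 -0.96  0.28]
 [ 0.    0.28  0.96]
 [-1.   -0.01  0.01]]
[[0.04,-0.27,-0.61,0.96,0.01,0.01],[0.04,-0.31,-0.59,0.96,0.01,0.01],[0.04,-0.35,-0.57,0.96,0.01,0.01],[0.04,-0.39,-0.54,0.96,0.01,0.01],[0.04,-0.43,-0.52,0.96,0.01,0.01]]
[[0.04,-0.46,-0.49,0.96,0.01,0.01],[0.04,-0.49,-0.45,0.96,0.01,0.01],[0.04,-0.52,-0.42,0.96,0.01,0.01],[0.04,-0.55,-0.39,0.96,0.01,0.01],[0.04,-0.57,-0.35,0.96,0.01,0.01]]
[[0.04,-0.59,-0.31,0.96,0.01,0.01],[0.04,-0.61,-0.27,0.96,0.01,0.01]]
```

View pics/x2.png

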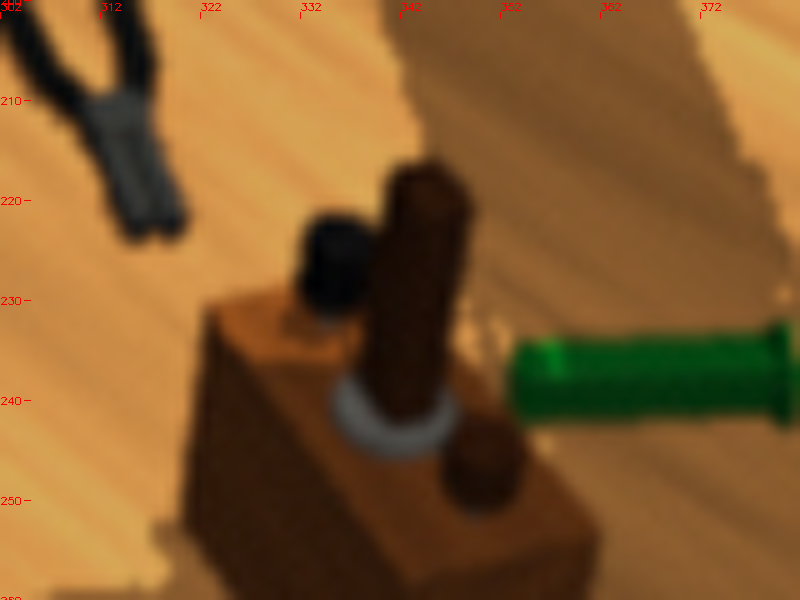

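Emit:
carry_out(
  deltas=[
    [0.04,-0.27,-0.61,0.96,0,0],
    [0.04,-0.31,-0.59,0.96,0,0],
    [0.04,-0.35,-0.57,0.96,0,0],
    [0.04,-0.39,-0.54,0.96,0,0],
    [0.04,-0.43,-0.52,0.96,0,0],
  ],
)

```text
t: 17.8
eef_pos: [0.494, 0.1849, 0.266]
ee_rot: [-0.426, 1.55, 0.523]
force: [1.3, 0.8, -0.4]
width: 0.0876
```

Emit:
carry_out(
  deltas=[
    [0.04,-0.46,-0.49,0.96,0,0],
    [0.04,-0.49,-0.45,0.96,0,0],
    [0.04,-0.52,-0.42,0.96,0,0],
    [0.04,-0.55,-0.39,0.96,0,0],
    [0.04,-0.57,-0.35,0.96,0,0],
  ],
)

```text
t: 18.3
eef_pos: [0.5113, 0.0463, 0.2604]
ee_rot: [-0.096, 1.546, 0.504]
force: [1.7, -1.2, 0.3]
width: 0.0878
```

```bash
python3 - <<'E'
from station import arm,cams
from plan import *
p,R=cur(arm)
# tray picture now
t=cams.grab_frame('top');s=cams.grab_frame('scene')
import pickle;pickle.dump(dict(top=t,scene=s),open('F2.pkl','wb'))
crop(t,(268,175),90,'y1.png');crop(s,(225,195),90,'y2.png')
p,R=cur(arm)
show(plan(p,R,(.4875,-.3331,.15),down(np.radians(72.5)),v=.038,w=3.9))
E
```

```text
t 18.30 p [0.5113 0.0463 0.2604] jaw 124.39deg tilt 1.45 F [ 1.7 -1.2  0.3] w 0.0878 q [ 0.47  0.05 -0.3  -0.   -1.19 -1.44]
t 18.40 p [0.5112 0.0451 0.2603] jaw 124.28deg tilt 1.41 F [-0.4 -0.4 -1.1] w 0.0876 q [ 0.47  0.05 -0.3  -0.   -1.19 -1.44]
[[0.19,-0.53,-0.42,0.92,0.02,-0.01],[0.19,-0.56,-0.38,0.92,0.02,-0.01],[0.19,-0.58,-0.35,0.92,0.02,-0.01],[0.19,-0.6,-0.31,0.92,0.02,-0.01],[0.19,-0.62,-0.27,0.92,0.02,-0.01]]
[[0.19,-0.64,-0.23,0.92,0.02,-0.01],[0.19,-0.65,-0.19,0.92,0.02,-0.01],[0.19,-0.66,-0.14,0.92,0.02,-0.01],[0.19,-0.67,-0.1,0.92,0.02,-0.01],[0.2,-0.67,-0.06,0.92,0.02,-0.01]]
[[0.2,-0.68,-0.01,0.92,0.02,-0.01],[0.2,-0.68,0.03,0.92,0.02,-0.01],[0.2,-0.67,0.08,0.92,0.02,-0.01],[0.2,-0.67,0.12,0.92,0.02,-0.01]]
```

View pics/y1.png

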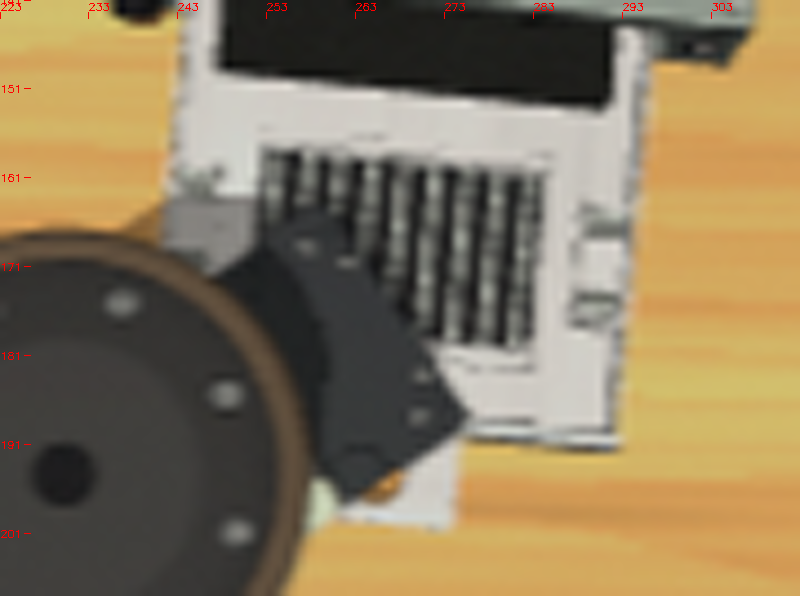

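View pics/y2.png

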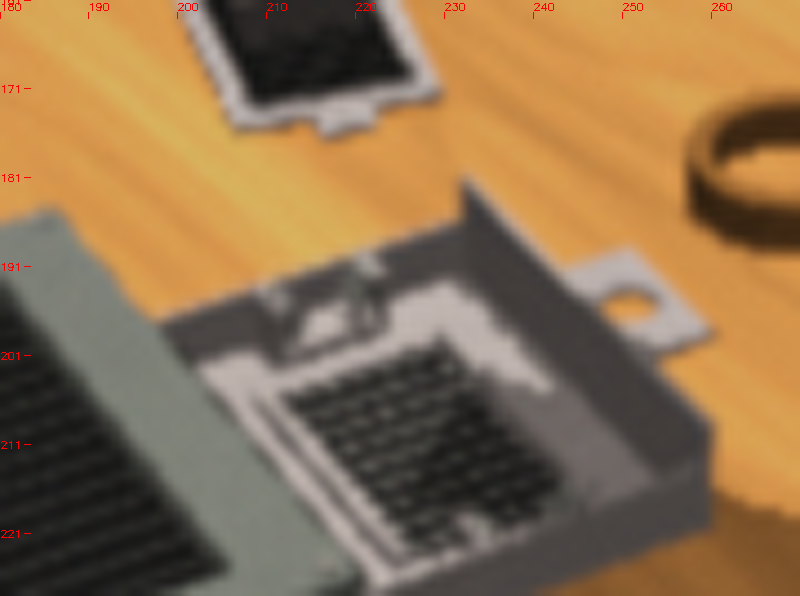

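```bash
python3 - <<'E'
import pickle
from h import *
F=pickle.load(open('F0.pkl','rb'));t=F['top']
print(at(t,(386.,166.),.1),at(t,(383,168),.02),at(t,(340,146),.08))
E
```

```text
[ 0.62211648 -0.41996357  0.1       ] [ 0.62418275 -0.43507447  0.02      ] [ 0.6874642  -0.27685516  0.08      ]
```

Emit:
carry_out(
  deltas=[
    [0.1,-0.53,-0.42,0.92,0,0],
    [0.1,-0.56,-0.38,0.92,0,0],
    [0.1,-0.58,-0.35,0.92,0,0],
    [0.1,-0.6,-0.31,0.92,0,0],
    [0.1,-0.62,-0.27,0.92,0,0],
  ],
)

```text
t: 18.9
eef_pos: [0.5029, -0.0912, 0.2413]
ee_rot: [0.184, 1.541, 0.457]
force: [0.3, -1.0, -0.1]
width: 0.0874
```

Emit:
carry_out(
  deltas=[
    [0.1,-0.64,-0.23,0.92,0,0],
    [0.15,-0.65,-0.19,0.92,0,0],
    [0.15,-0.66,-0.14,0.92,0,0],
    [0.15,-0.67,-0.1,0.92,0,0],
    [0.15,-0.67,-0.06,0.92,0,0],
  ],
)

```text
t: 19.4
eef_pos: [0.4941, -0.2296, 0.2139]
ee_rot: [0.445, 1.537, 0.388]
force: [0.9, 1.1, -0.5]
width: 0.0878
```

```bash
python3 - <<'E'
from station import arm,cams
from plan import *
p,R=cur(arm)
show(plan(p,R,(.4875,-.3331,.15),down(np.radians(72.5)),v=.038,w=3.9))
E
```

```text
t 19.40 p [ 0.4941 -0.2296  0.2139] jaw 86.74deg tilt 1.93 F [ 0.9  1.1 -0.5] w 0.0878 q [-0.09  0.14 -0.31 -0.02 -1.1  -1.53]
[[0.39,-0.65,-0.02,0.89,0.1,-0.07],[0.39,-0.65,0.03,0.89,0.1,-0.07],[0.4,-0.65,0.07,0.89,0.1,-0.07],[0.4,-0.64,0.11,0.89,0.1,-0.07]]
```

Clear of the glue and dropper. Continue.

Emit:
carry_out(
  deltas=[
    [0.3,-0.65,-0.02,0.89,0.15,-0.1],
    [0.3,-0.65,0.03,0.89,0.15,-0.1],
    [0.3,-0.65,0.07,0.89,0.1,-0.1],
    [0.3,-0.58,0.11,0.85,0.1,-0.1],
    [0,0,0,0,0,0],
  ],
)

```text
t: 19.9
eef_pos: [0.4876, -0.3363, 0.1655]
ee_rot: [-1.925, 1.558, -2.239]
force: [-0.5, 0.7, -0.6]
width: 0.0879
```

```bash
python3 - <<'E'
from station import arm,cams
from plan import *
p,R=cur(arm)
t=cams.grab_frame('top');s=cams.grab_frame('scene')
import pickle;pickle.dump(dict(top=t,scene=s),open('F3.pkl','wb'))
crop(t,(268,170),90,'z1.png');crop(s,(214,160),80,'z2.png');crop(t,(345,207),80,'z3.png')
p,R=cur(arm)
print(proj(s,p)+.5,proj(t,p)+.5)
show(plan(p,R,(.4875,-.3331,.06),down(np.radians(72.5)),v=.035,w=3.9))
E
```

```text
t 19.90 p [ 0.4876 -0.3363  0.1655] jaw 72.02deg tilt 0.73 F [-0.5  0.7 -0.6] w 0.0879 q [-0.27  0.27 -0.27  0.01 -1.04 -1.63]
t 20.00 p [ 0.4884 -0.3349  0.1672] jaw 72.22deg tilt 0.68 F [ 0.3 -0.4  0.4] w 0.0876 q [-0.26  0.27 -0.27  0.01 -1.04 -1.62]
[[211.53612455 126.26167271]] [[365.47949041 207.92526262]]
[[0.67,0.02,-0.01,-0.02,-0.01,0.04],[0.67,0.02,-0.01,-0.02,-0.01,0.04],[0.67,0.01,-0.01,-0.02,-0.01,0.04],[0.67,0.01,-0.01,-0.02,-0.01,0.04]]
```

View pics/z1.png

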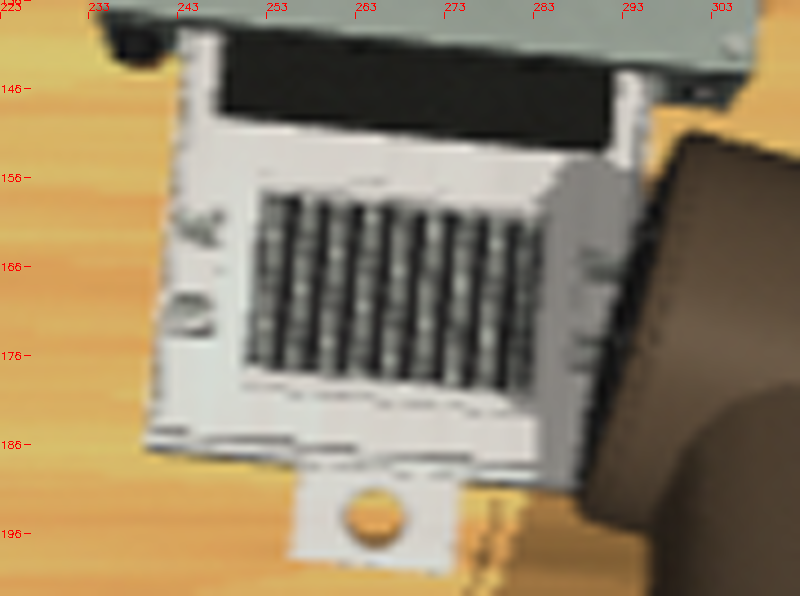

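View pics/z2.png

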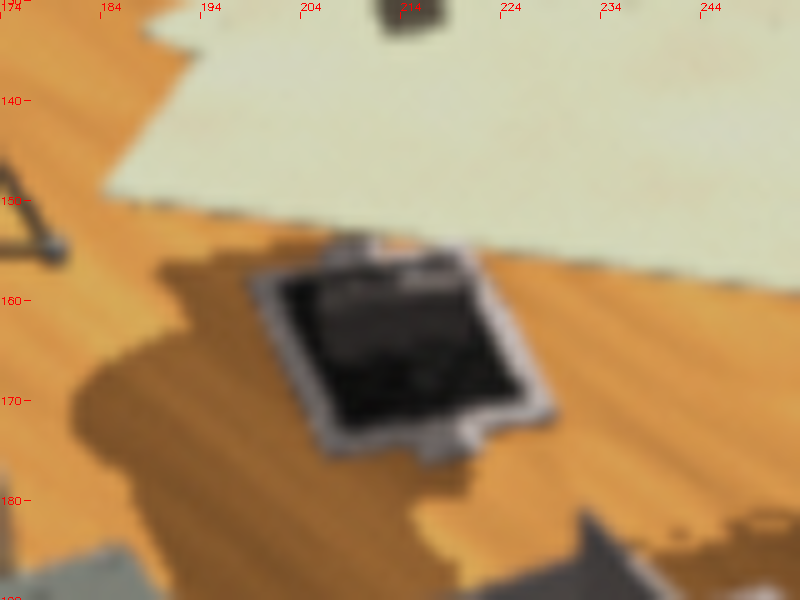

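View pics/z3.png

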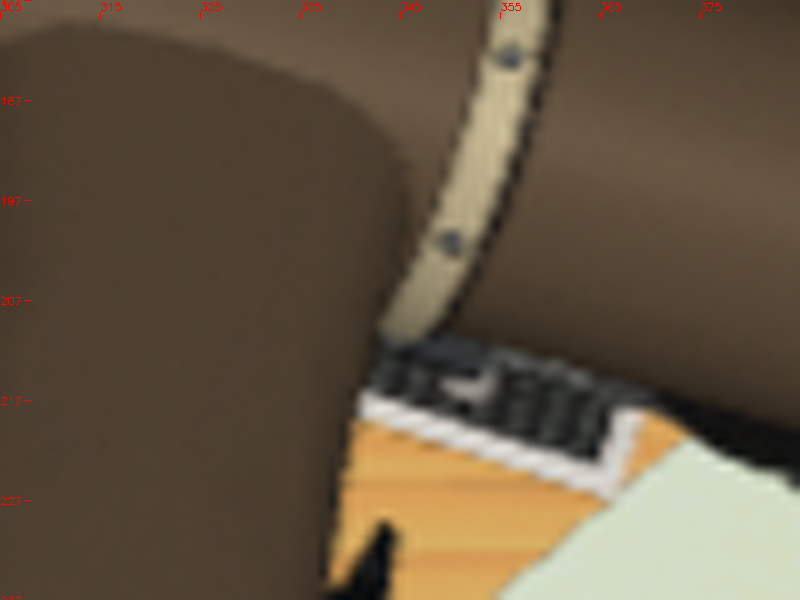

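```bash
python3 - <<'E'
from fit import *
tabp=[((-.036,.03,.057),(255.6,198.4),0),((-.036,-.03,.057),(273.85,200.35),0),((-.018,0,.0555),(265.3,194.2),0),
((-.036,-.03,.057),(251.1,188.9),1),((-.036,.03,.057),(260.4,198.1),1),((-.018,0,.0555),(251.2,195.5),1)]
for c in((0,),(1,),(0,1)):
    x,f=fit(tabp,(.53,0,-.08),.5,c);print(x,f.round(2).tolist())
    x1=x
# with fixed yaw
yaw=-.083
def seat(x,y=-.083): return x[0]+.069*np.cos(y),x[1]+.069*np.sin(y)
print('seat',seat(x1))
for z in(.0395,.045,.05):
  a=at(t,(244.9-.5,166.15-.5),z);b=at(t,(290.2-.5,170.65-.5),z);m=(a+b)/2
  print(z,a.round(4),b.round(4),m.round(4),np.linalg.norm(a-b),np.arctan2((a-b)[1],(a-b)[0])-np.pi/2)
E
```

```text
[ 0.54911561 -0.03712901 -0.09449588] [[0.01, 0.08], [-0.01, 0.1], [-0.0, -0.18]]
[ 0.54571647 -0.03829519 -0.09172472] [[0.01, -0.07], [0.15, 0.11], [-0.17, -0.05]]
[ 0.54784686 -0.03712183 -0.09287471] [[0.02, 0.49], [0.0, 0.47], [-0.0, 0.21], [-0.28, 0.31], [-0.16, 0.53], [-0.48, 0.36]]
seat (np.float64(0.6166093220189773), np.float64(-0.042842261692751925))
0.0395 [0.6237 0.0331 0.0395] [ 0.6107 -0.1178  0.0395] [ 0.6172 -0.0424  0.0395] 0.15141482773136467 -0.08599764978986113
0.045 [0.6232 0.0329 0.045 ] [ 0.6102 -0.1173  0.045 ] [ 0.6167 -0.0422  0.045 ] 0.15081443466870487 -0.08599764978986069
0.05 [0.6226 0.0328 0.05  ] [ 0.6097 -0.1169  0.05  ] [ 0.6162 -0.042   0.05  ] 0.15026862279355951 -0.08599764978986091
```

Emit:
carry_out(
  deltas=[
    [0.67,0.02,0,0,0,0.05],
    [0.67,0.02,0,0,0,0.05],
    [0.67,0.01,0,0,0,0.05],
    [0.6,0.01,0,0,0,0.05],
    [0,0,0,0,0,0],
  ],
)

```text
t: 20.5
eef_pos: [0.4941, -0.3299, 0.0666]
ee_rot: [0.305, 1.561, 0.005]
force: [0.2, 0.3, 0.6]
width: 0.0875
```

```bash
python3 - <<'E'
from station import arm,cams
from plan import *
from fit import *
x,f=fit(cas,(.4,-.3,-.2),.5);print(x,f.round(2).tolist())
print(at(t,(354.25-.5,208.6-.5),.031))
p,R=cur(arm)
show(plan(p,R,(.4875,-.3331,.0085),down(np.radians(72.5)),v=.025,w=3.9))
E
```

```text
[ 0.48752384 -0.33309374 -0.30808754] [[0.28, -0.72], [0.12, 0.21], [-0.18, 0.25], [0.21, 0.33], [-0.14, -0.06], [-0.57, -0.1], [0.22, 0.68], [0.4, 0.21], [0.09, -0.4]]
[ 0.48733329 -0.33354968  0.031     ]
t 20.50 p [ 0.4941 -0.3299  0.0666] jaw 72.83deg tilt 0.59 F [0.2 0.3 0.6] w 0.0875 q [-0.26  0.37 -0.37 -0.   -0.82 -1.61]
[[0.48,-0.04,-0.05,0.03,0.05,-0.01],[0.48,-0.04,-0.05,0.03,0.05,-0.01],[0.48,-0.04,-0.05,0.03,0.05,-0.01]]
```

Emit:
carry_out(
  deltas=[
    [0.4,-0.05,-0.12,0.03,0.1,0],
    [0.4,-0.04,-0.05,0,0.05,0],
    [0.35,0,0,0,0,0],
    [0,0,0,0,0,0],
  ],
)

```text
t: 20.9
eef_pos: [0.4905, -0.3302, 0.0242]
ee_rot: [0.352, 1.564, 0.056]
force: [-0.1, -0.1, -0.3]
width: 0.0875
```

```bash
python3 - <<'E'
from station import arm,cams
from plan import *
p,R=cur(arm)
s=cams.grab_frame('scene')
crop(s,(214,160),60,'A2.png')
p,R=cur(arm)
show(plan(p,R,(.4875,-.3331,.0085),down(np.radians(72.5)),v=.025,w=3.9))
E
```

```text
t 20.90 p [ 0.4905 -0.3302  0.0242] jaw 73.04deg tilt 0.39 F [-0.1 -0.1 -0.3] w 0.0875 q [-0.26  0.42 -0.41 -0.   -0.73 -1.6 ]
t 20.95 p [ 0.4913 -0.3306  0.0252] jaw 73.06deg tilt 0.46 F [1.  1.  0.5] w 0.0878 q [-0.26  0.42 -0.41 -0.   -0.73 -1.6 ]
[[0.42,-0.09,-0.08,0.14,0.11,-0.03]]
```

View pics/A2.png

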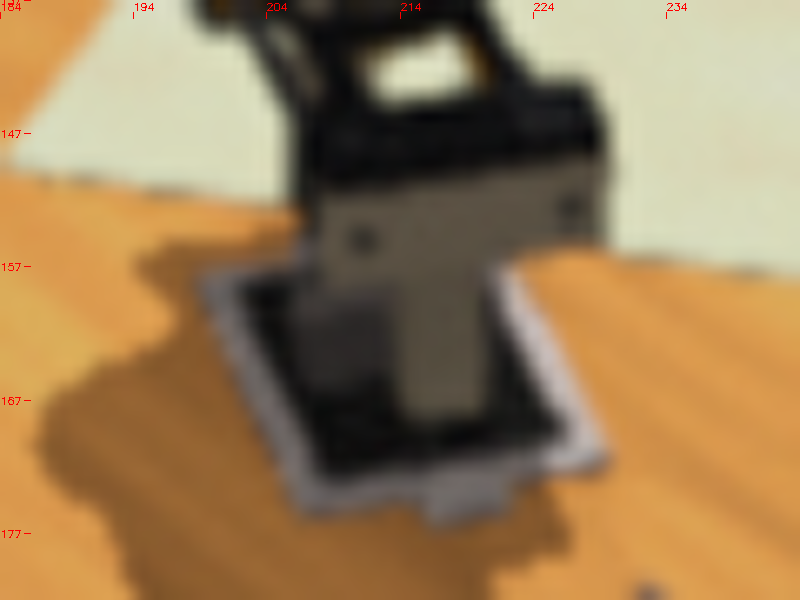

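Emit:
carry_out(
  deltas=[
    [0.25,-0.09,-0.08,0.14,0.11,0],
    [0.12,0,0,0,0,0],
    [0,0,0,0,0,0],
  ],
)

```text
t: 21.25
eef_pos: [0.4885, -0.3336, 0.0114]
ee_rot: [0.567, 1.567, 0.261]
force: [-0.1, 0.4, 0.1]
width: 0.0872
```

```bash
python3 - <<'E'
from station import arm,cams
from plan import *
p,R=cur(arm)
show(plan(p,R,(.4875,-.3331,.0080),down(np.radians(72.5)),v=.025,w=3.9))
E
```

```text
t 21.25 p [ 0.4885 -0.3336  0.0114] jaw 72.49deg tilt 0.20 F [-0.1  0.4  0.1] w 0.0872 q [-0.27  0.44 -0.42 -0.   -0.7  -1.6 ]
[[0.09,0.01,-0.03,-0.0,0.04,-0.03]]
```

Emit:
carry_out(
  deltas=[
    [0.08,0.01,-0.03,0,0,0],
    [0,0,0,0,0,0],
    [0,0,0,0,0,0],
    [0,0,0,0,0,0],
    [0,0,0,0,0,0],
  ],
  hand=1,
  newtons=50,
)

```text
t: 21.75
eef_pos: [0.4877, -0.3331, 0.0086]
ee_rot: [0.421, 1.567, 0.116]
force: [-0.7, -1.1, -0.3]
width: 0.0533
```

Emit:
carry_out(
  deltas=[
    [0,0,0,0,0,0],
    [0,0,0,0,0,0],
    [0,0,0,0,0,0],
    [0,0,0,0,0,0],
    [0,0,0,0,0,0],
  ],
)

```text
t: 22.25
eef_pos: [0.488, -0.3332, 0.0089]
ee_rot: [0.36, 1.566, 0.055]
force: [0.1, -0.3, 0.6]
width: 0.0159
```

```bash
python3 - <<'E'
from station import arm,cams
from plan import *
p,R=cur(arm)
s=cams.grab_frame('scene')
crop(s,(214,160),60,'B2.png')
E
```

```text
t 22.25 p [ 0.488  -0.3332  0.0089] jaw 72.50deg tilt 0.28 F [ 0.1 -0.3  0.6] w 0.0159 q [-0.27  0.45 -0.43 -0.   -0.7  -1.6 ]
```

View pics/B2.png

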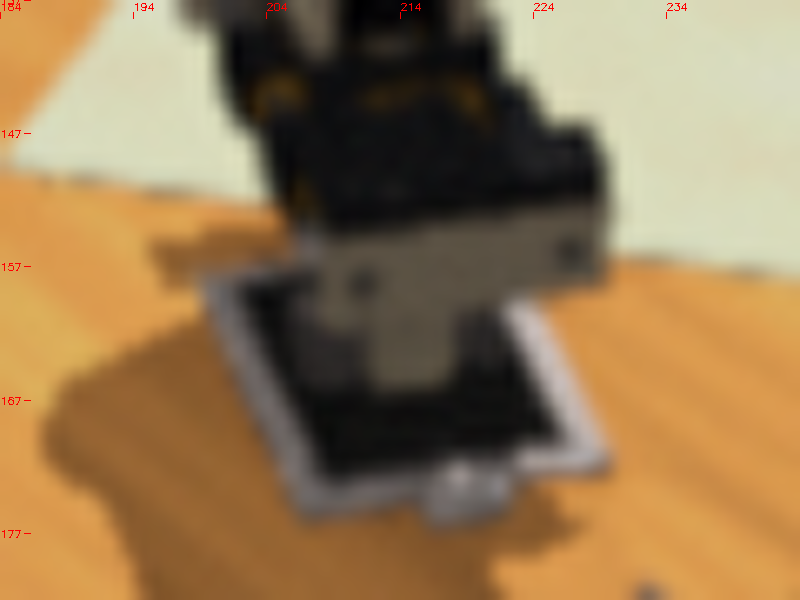

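Emit:
carry_out(
  deltas=[
    [-0.3,0,0,0,0,0],
    [-0.6,0,0,0,0,0],
    [-0.8,0,0,0,0,0],
    [-0.8,0,0,0,0,0],
    [-0.8,0,0,0,0,0],
  ],
)

```text
t: 22.8
eef_pos: [0.4833, -0.3318, 0.1422]
ee_rot: [2.847, 1.563, 2.54]
force: [0.2, -1.4, -2.2]
width: 0.0161
```

```bash
python3 - <<'E'
from station import arm,cams
from plan import *
p,R=cur(arm)
t=cams.grab_frame('top');s=cams.grab_frame('scene')
crop(s,(214,140),90,'C2.png');crop(t,(360,200),100,'C1.png')
p,R=cur(arm)
show(plan(p,R,(.6166,-.0424,.15),down(np.radians(85.1)),v=.034,w=3.9))
E
```

```text
t 22.80 p [ 0.4833 -0.3318  0.1422] jaw 72.43deg tilt 0.46 F [ 0.2 -1.4 -2.2] w 0.0161 q [-0.27  0.29 -0.3  -0.   -1.   -1.61]
t 22.90 p [ 0.4864 -0.3332  0.1464] jaw 72.49deg tilt 0.11 F [ 0.5 -0.1 -0.5] w 0.0152 q [-0.27  0.28 -0.29 -0.   -1.   -1.61]
[[-0.01,0.79,0.09,-0.32,0.0,-0.0],[-0.01,0.79,0.11,-0.32,0.0,-0.0],[-0.01,0.79,0.13,-0.32,0.0,-0.0],[-0.01,0.78,0.14,-0.32,0.0,-0.0],[-0.01,0.78,0.16,-0.32,0.0,-0.0]]
[[-0.01,0.78,0.18,-0.32,0.0,-0.0],[-0.01,0.77,0.2,-0.32,0.0,-0.0],[-0.01,0.77,0.21,-0.32,0.0,-0.0],[-0.01,0.76,0.23,-0.32,0.0,-0.0],[-0.01,0.76,0.25,-0.32,0.0,-0.0]]
```

View pics/C2.png

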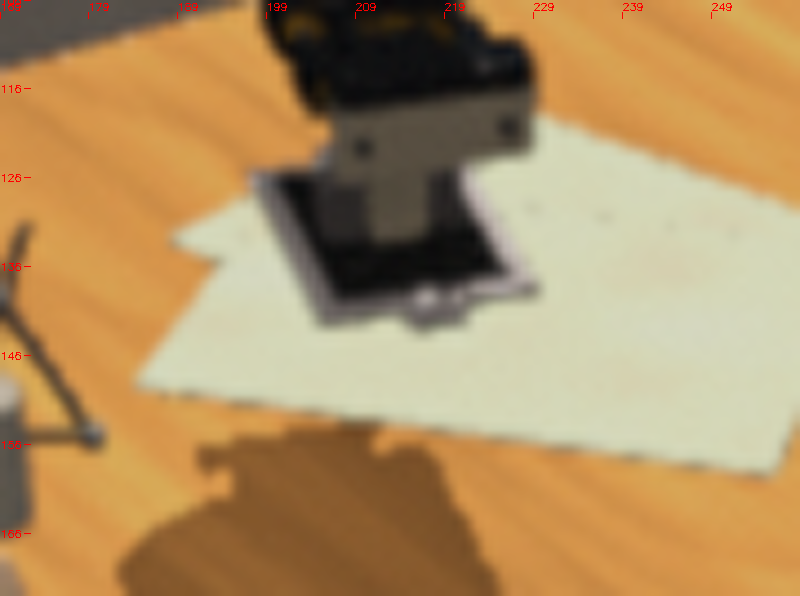

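The cassette is held level. Carry it to above the tray.

Emit:
carry_out(
  deltas=[
    [0,0.79,0.09,-0.32,0,0],
    [0,0.79,0.11,-0.32,0,0],
    [0,0.79,0.13,-0.32,0,0],
    [0,0.78,0.14,-0.32,0,0],
    [0,0.78,0.16,-0.32,0,0],
  ],
)

```text
t: 23.4
eef_pos: [0.551, -0.1861, 0.1501]
ee_rot: [0.341, 1.566, 0.143]
force: [0.7, -0.4, -1.3]
width: 0.0158
```

Emit:
carry_out(
  deltas=[
    [0,0.78,0.18,-0.32,0,0],
    [0,0.77,0.2,-0.32,0,0],
    [0,0.6,0.2,-0.32,0,0],
  ],
)

```text
t: 23.7
eef_pos: [0.5891, -0.1011, 0.1511]
ee_rot: [0.394, 1.566, 0.267]
force: [0.9, -0.5, -1.8]
width: 0.0155
```

```bash
python3 - <<'E'
from station import arm,cams
from plan import *
p,R=cur(arm)
show(plan(p,R,(.6166,-.0424,.13),down(np.radians(85.1)),v=.034,w=3.9))
E
```

```text
t 23.70 p [ 0.5891 -0.1011  0.1511] jaw 82.72deg tilt 0.27 F [ 0.9 -0.5 -1.8] w 0.0155 q [ 0.16  0.29 -0.27 -0.   -1.01 -1.85]
[[0.18,0.51,0.16,-0.2,0.02,-0.01],[0.18,0.51,0.17,-0.2,0.02,-0.01],[0.18,0.51,0.18,-0.2,0.02,-0.01]]
```

Emit:
carry_out(
  deltas=[
    [0.1,0.51,0.16,-0.2,0,0],
    [0.1,0.51,0.17,-0.2,0,0],
    [0.1,0.38,0.15,-0.18,0,0],
    [0,0,0,0,0,0],
  ],
)

```text
t: 24.1
eef_pos: [0.6157, -0.0421, 0.1394]
ee_rot: [0.47, 1.566, 0.39]
force: [-0.3, -0.5, -2.1]
width: 0.0157
```

```bash
python3 - <<'E'
from station import arm,cams
from plan import *
p,R=cur(arm)
show(plan(p,R,(.6166,-.0424,.085),down(np.radians(85.1)),v=.034,w=3.9))
E
```

```text
t 24.10 p [ 0.6157 -0.0421  0.1394] jaw 85.38deg tilt 0.26 F [-0.3 -0.5 -2.1] w 0.0157 q [ 0.25  0.33 -0.24 -0.   -1.   -1.9 ]
[[0.68,-0.0,0.01,0.03,0.03,-0.02],[0.68,-0.0,0.01,0.03,0.03,-0.02]]
```

Emit:
carry_out(
  deltas=[
    [0.6,0,0.01,0,0,0],
    [0.6,0,0.01,0,0,0],
    [0,0,0,0,0,0],
  ],
)

```text
t: 24.4
eef_pos: [0.6167, -0.0423, 0.0911]
ee_rot: [0.43, 1.565, 0.349]
force: [-0.5, 0.2, -0.8]
width: 0.0161
```

```bash
cat > E.py <<'E'
from station import arm,cams
from plan import *
import sys
p,R=cur(arm)
s=cams.grab_frame('scene');t=cams.grab_frame('top')
import pickle;pickle.dump(dict(top=t,scene=s),open('F4.pkl','wb'))
print(crop(s,(222,195),90,sys.argv[1]+'2.png'),crop(t,(268,170),90,sys.argv[1]+'1.png'))
c=np.cos;j=jaw(R)-np.pi/2
def cas(P): return p+[np.cos(j)*P[0]-np.sin(j)*P[1],np.sin(j)*P[0]+np.cos(j)*P[1],P[2]-.0089]
for P in [(-.045,.065,.005),(-.045,-.065,.005),(.012,.079,.005),(-.012,.079,.005),(.012,-.079,.005),(-.012,-.079,.005)]: print(P,(proj(s,cas(P))+.5).round(1),(proj(t,cas(P))+.5).round(1))
p,R=cur(arm)
show(plan(p,R,(.6166,-.0424,float(sys.argv[2])),down(np.radians(85.1)),v=.034,w=3.9))
E
python3 E.py E .062
```

```text
t 24.40 p [ 0.6167 -0.0423  0.0911] jaw 85.40deg tilt 0.31 F [-0.5  0.2 -0.8] w 0.0161 q [ 0.25  0.38 -0.29 -0.   -0.89 -1.9 ]
(177, 161) (223, 136)
(-0.045, 0.065, 0.005) [[250.1 202.6]] [[246.5 179.1]]
(-0.045, -0.065, 0.005) [[229.5 181.8]] [[286.9 182.8]]
(0.012, 0.079, 0.005) [[236.2 210.9]] [[243.9 161. ]]
(-0.012, 0.079, 0.005) [[243.1 208.4]] [[243.2 168.5]]
(0.012, -0.079, 0.005) [[212.  184.8]] [[292.8 165.6]]
(-0.012, -0.079, 0.005) [[218.6 182.7]] [[292.2 173. ]]
t 24.50 p [ 0.6187 -0.0422  0.0942] jaw 85.44deg tilt 0.56 F [ 0.3 -0.3 -0.7] w 0.0155 q [ 0.25  0.38 -0.29  0.   -0.9  -1.9 ]
[[0.8,-0.01,-0.06,0.08,0.13,-0.04]]
```

View pics/E2.png

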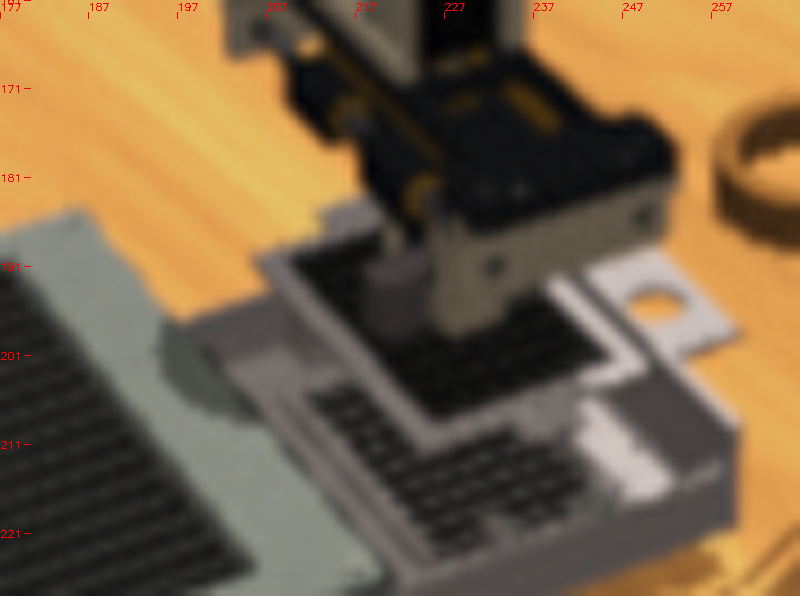

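View pics/E1.png

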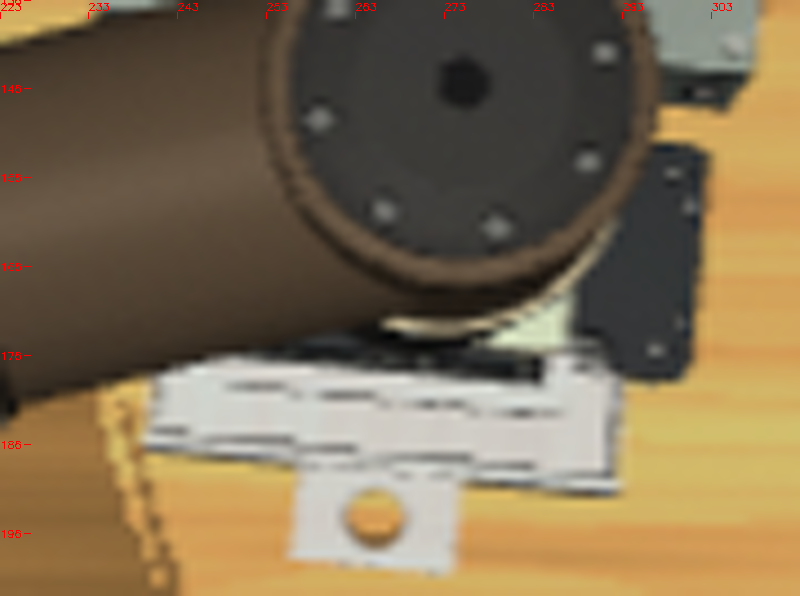

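Emit:
carry_out(
  deltas=[
    [0.4,0,-0.06,0.08,0.13,0],
    [0.3,0,0,0,0,0],
    [0,0,0,0,0,0],
    [0,0,0,0,0,0],
  ],
)

```text
t: 24.9
eef_pos: [0.6181, -0.0426, 0.0678]
ee_rot: [0.698, 1.565, 0.612]
force: [-0.4, 0.4, -1.2]
width: 0.0151
```

```bash
python3 E.py G .055
```

```text
t 24.90 p [ 0.6181 -0.0426  0.0678] jaw 85.06deg tilt 0.32 F [-0.4  0.4 -1.2] w 0.0151 q [ 0.24  0.41 -0.31 -0.   -0.85 -1.9 ]
(177, 161) (223, 136)
(-0.045, 0.065, 0.005) [[249.5 208.7]] [[246.7 179.1]]
(-0.045, -0.065, 0.005) [[229.4 187.7]] [[286.4 183. ]]
(0.012, 0.079, 0.005) [[235.7 217.1]] [[244.2 161.3]]
(-0.012, 0.079, 0.005) [[242.6 214.6]] [[243.5 168.6]]
(0.012, -0.079, 0.005) [[212.  190.7]] [[292.3 166.1]]
(-0.012, -0.079, 0.005) [[218.6 188.5]] [[291.6 173.4]]
t 25.00 p [ 0.6181 -0.0426  0.068 ] jaw 85.05deg tilt 0.33 F [-0.4  0.1 -1.5] w 0.0158 q [ 0.24  0.41 -0.31 -0.   -0.85 -1.9 ]
[[0.32,-0.0,-0.04,-0.01,0.06,-0.05]]
```

View pics/G2.png

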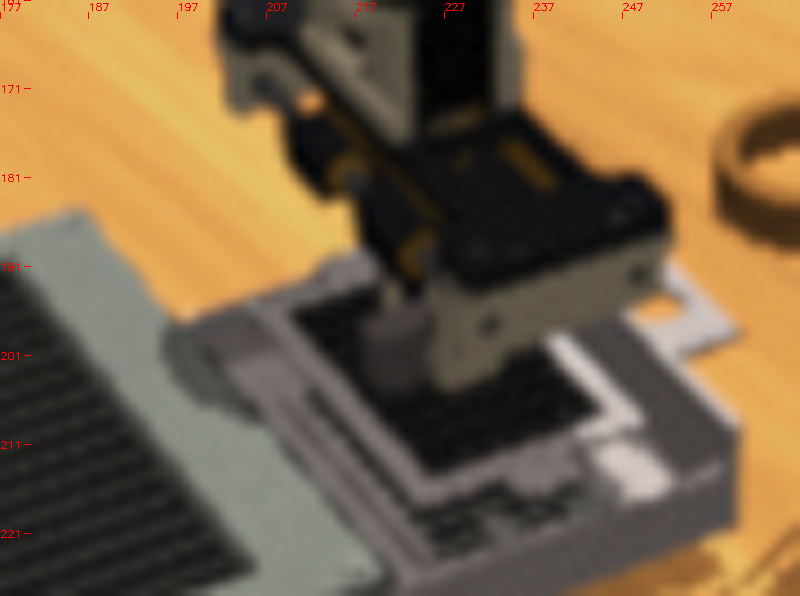

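Emit:
carry_out(
  deltas=[
    [0.15,0,-0.05,0,0.06,-0.05],
    [0.15,0,0,0,0,0],
    [0,0,0,0,0,0],
  ],
)

```text
t: 25.3
eef_pos: [0.6165, -0.0422, 0.0559]
ee_rot: [0.287, 1.569, 0.201]
force: [-0.6, -0.2, -2.1]
width: 0.0155
```

```bash
python3 E.py H .05
```

```text
t 25.30 p [ 0.6165 -0.0422  0.0559] jaw 85.06deg tilt 0.09 F [-0.6 -0.2 -2.1] w 0.0155 q [ 0.25  0.42 -0.32  0.   -0.83 -1.9 ]
(177, 161) (223, 136)
(-0.045, 0.065, 0.005) [[250.  211.6]] [[246.6 179.8]]
(-0.045, -0.065, 0.005) [[230.  190.5]] [[285.9 183.7]]
(0.012, 0.079, 0.005) [[236.3 220. ]] [[244.1 162.2]]
(-0.012, 0.079, 0.005) [[243.1 217.5]] [[243.4 169.5]]
(0.012, -0.079, 0.005) [[212.7 193.5]] [[291.8 167. ]]
(-0.012, -0.079, 0.005) [[219.2 191.3]] [[291.1 174.2]]
t 25.40 p [ 0.6169 -0.0422  0.0566] jaw 85.07deg tilt 0.13 F [ 0.8  0.2 -1.5] w 0.0156 q [ 0.25  0.42 -0.32  0.   -0.83 -1.9 ]
[[0.17,-0.01,-0.01,-0.01,0.03,-0.01]]
```

View pics/H2.png

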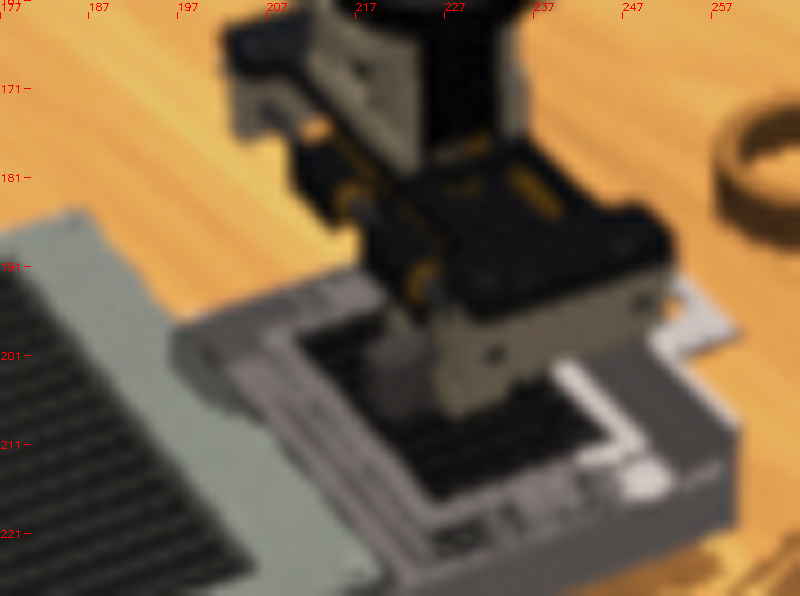

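Emit:
carry_out(
  deltas=[
    [0.1,0,0,0,0,0],
    [0.1,0,0,0,0,0],
    [0,0,0,0,0,0],
  ],
)

```text
t: 25.7
eef_pos: [0.6176, -0.0421, 0.049]
ee_rot: [0.181, 1.567, 0.095]
force: [-1.3, 0.7, -1.2]
width: 0.0154
```

```bash
python3 E.py I .038
```

```text
t 25.70 p [ 0.6176 -0.0421  0.049 ] jaw 85.09deg tilt 0.21 F [-1.3  0.7 -1.2] w 0.0154 q [ 0.25  0.43 -0.33  0.   -0.81 -1.9 ]
(177, 161) (223, 136)
(-0.045, 0.065, 0.005) [[249.7 213.5]] [[246.7 179.7]]
(-0.045, -0.065, 0.005) [[229.8 192.3]] [[285.8 183.6]]
(0.012, 0.079, 0.005) [[236.  221.9]] [[244.2 162.2]]
(-0.012, 0.079, 0.005) [[242.8 219.4]] [[243.4 169.4]]
(0.012, -0.079, 0.005) [[212.5 195.3]] [[291.6 166.9]]
(-0.012, -0.079, 0.005) [[219.  193.2]] [[290.9 174.1]]
t 25.80 p [ 0.6174 -0.0421  0.049 ] jaw 85.08deg tilt 0.20 F [-0.4  0.4 -0.5] w 0.0155 q [ 0.25  0.43 -0.33  0.   -0.81 -1.9 ]
[[0.27,-0.01,-0.02,-0.0,0.05,-0.01]]
```

View pics/I2.png

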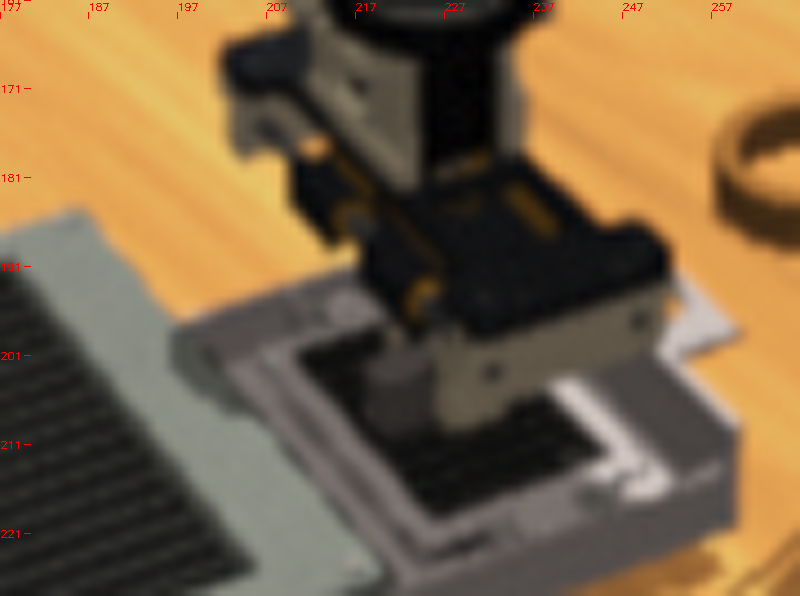

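Emit:
carry_out(
  deltas=[
    [0.12,0,-0.02,0,0.04,0],
    [0.12,0,0,0,0,0],
    [0,0,0,0,0,0],
  ],
)

```text
t: 26.1
eef_pos: [0.6172, -0.042, 0.0398]
ee_rot: [0.403, 1.569, 0.318]
force: [-0.3, 0.3, -2.9]
width: 0.0153
```

```bash
python3 E.py J .038
```

```text
t 26.10 p [ 0.6172 -0.042   0.0398] jaw 85.10deg tilt 0.13 F [-0.3  0.3 -2.9] w 0.0153 q [ 0.25  0.44 -0.34 -0.   -0.79 -1.9 ]
(177, 161) (223, 136)
(-0.045, 0.065, 0.005) [[249.8 215.7]] [[246.7 180. ]]
(-0.045, -0.065, 0.005) [[229.9 194.5]] [[285.5 183.8]]
(0.012, 0.079, 0.005) [[236.2 224.2]] [[244.2 162.6]]
(-0.012, 0.079, 0.005) [[243.  221.6]] [[243.5 169.8]]
(0.012, -0.079, 0.005) [[212.7 197.5]] [[291.3 167.3]]
(-0.012, -0.079, 0.005) [[219.2 195.4]] [[290.7 174.4]]
t 26.20 p [ 0.6174 -0.042   0.0401] jaw 85.10deg tilt 0.13 F [-0.3  0.  -2.1] w 0.0156 q [ 0.25  0.44 -0.34 -0.   -0.79 -1.9 ]
[[0.05,-0.01,-0.02,0.0,0.03,-0.01]]
```

View pics/J2.png

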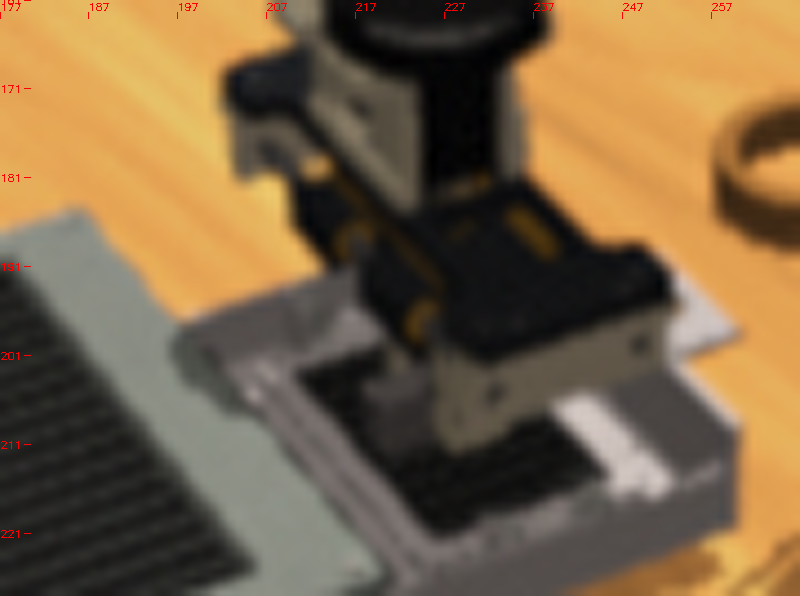

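Emit:
carry_out(
  deltas=[
    [0.1,0,0,0,0,0],
    [0.08,0,0,0,0,0],
  ],
)

```text
t: 26.4
eef_pos: [0.6228, -0.0424, 0.0388]
ee_rot: [0.018, 1.558, -0.064]
force: [-3.0, -1.6, 21.7]
width: 0.0155
```

Emit:
carry_out(
  deltas=[
    [0.03,0,-0.05,0,0,0],
    [0,0,-0.03,0,0,0],
  ],
)

```text
t: 26.6
eef_pos: [0.6221, -0.0422, 0.0398]
ee_rot: [0.044, 1.553, -0.037]
force: [0.1, 0.2, -3.0]
width: 0.0156
```

Emit:
carry_out(
  deltas=[
    [0,0,0,0,0,0],
    [0,0,0,0,0,0],
    [0,0,0,0,0,0],
  ],
  hand=0,
)

```text
t: 26.9
eef_pos: [0.622, -0.0421, 0.0395]
ee_rot: [0.05, 1.553, -0.032]
force: [-0.1, -0.7, 0.1]
width: 0.0344
```

```bash
python3 E.py K .1
```

```text
t 26.90 p [ 0.622  -0.0421  0.0395] jaw 85.34deg tilt 1.02 F [-0.1 -0.7  0.1] w 0.0344 q [ 0.25  0.44 -0.34  0.01 -0.77 -1.91]
(177, 161) (223, 136)
(-0.045, 0.065, 0.005) [[248.6 216.3]] [[246.8 178.7]]
(-0.045, -0.065, 0.005) [[228.6 195.1]] [[285.6 182.3]]
(0.012, 0.079, 0.005) [[235.  224.8]] [[244.2 161.3]]
(-0.012, 0.079, 0.005) [[241.8 222.2]] [[243.5 168.4]]
(0.012, -0.079, 0.005) [[211.4 198.1]] [[291.3 165.8]]
(-0.012, -0.079, 0.005) [[217.8 195.9]] [[290.7 172.9]]
t 27.00 p [ 0.622  -0.0421  0.0395] jaw 85.34deg tilt 1.02 F [-0.8  0.6 -0.3] w 0.0414 q [ 0.25  0.44 -0.34  0.01 -0.77 -1.91]
[[-0.76,-0.01,-0.05,0.03,0.13,-0.01],[-0.76,-0.01,-0.06,0.03,0.13,-0.01]]
```

View pics/K2.png

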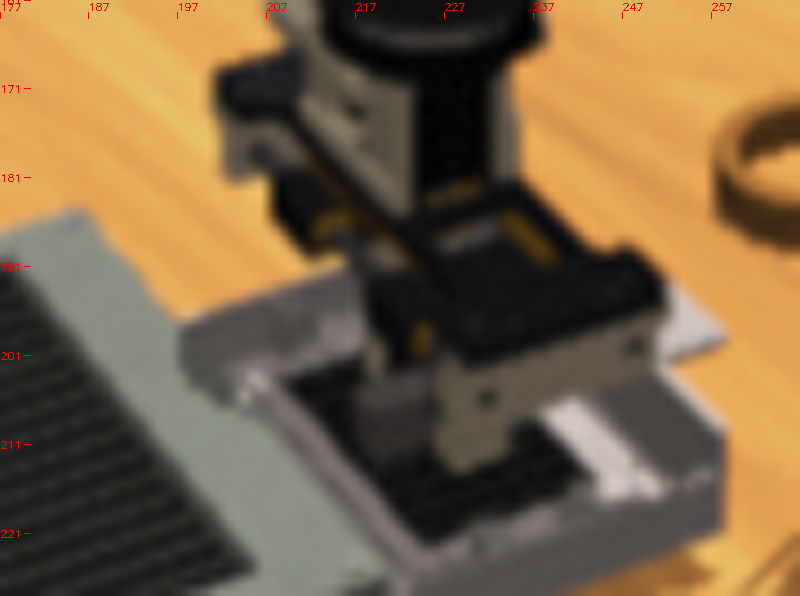

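Emit:
carry_out(
  deltas=[
    [-0.2,0,0,0,0,0],
    [-0.5,0,0,0,0,0],
    [-0.7,0,0,0,0,0],
    [-0.7,0,-0.4,0,0.1,0],
    [-0.3,0,-0.8,0,0.1,0],
  ],
)

```text
t: 27.5
eef_pos: [0.5728, -0.0385, 0.1368]
ee_rot: [-2.251, 1.569, -2.333]
force: [-0.5, 0.7, 0.7]
width: 0.0823
```

Emit:
carry_out(
  deltas=[
    [0,0,-0.9,0,0.1,0],
    [0,0,-0.9,0,0,0],
    [0,0,-0.9,0,0,0],
    [0,0,-0.3,0,0,0],
  ],
)

```text
t: 27.9
eef_pos: [0.4494, -0.0287, 0.1416]
ee_rot: [2.931, 1.568, 2.849]
force: [0.4, 0.0, 1.0]
width: 0.0873
```

```bash
python3 - <<'E'
from station import arm,cams
from plan import *
p,R=cur(arm)
t=cams.grab_frame('top');s=cams.grab_frame('scene')
import pickle;pickle.dump(dict(top=t,scene=s),open('F5.pkl','wb'))
crop(t,(268,165),90,'L1.png');crop(s,(222,200),80,'L2.png')
p,R=cur(arm)
E
```

```text
t 27.90 p [ 0.4494 -0.0287  0.1416] jaw 85.31deg tilt 0.16 F [0.4 0.  1. ] w 0.0873 q [ 0.37  0.06 -0.58 -0.   -0.93 -2.03]
t 28.00 p [ 0.4512 -0.0284  0.1421] jaw 85.36deg tilt 0.08 F [0.4 0.  0.3] w 0.0877 q [ 0.37  0.07 -0.58 -0.   -0.93 -2.02]
```

View pics/L1.png

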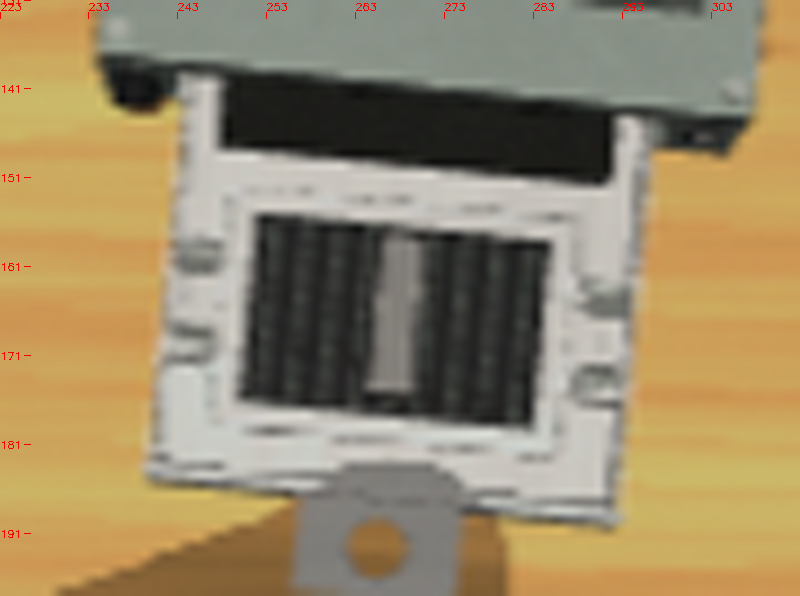

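View pics/L2.png

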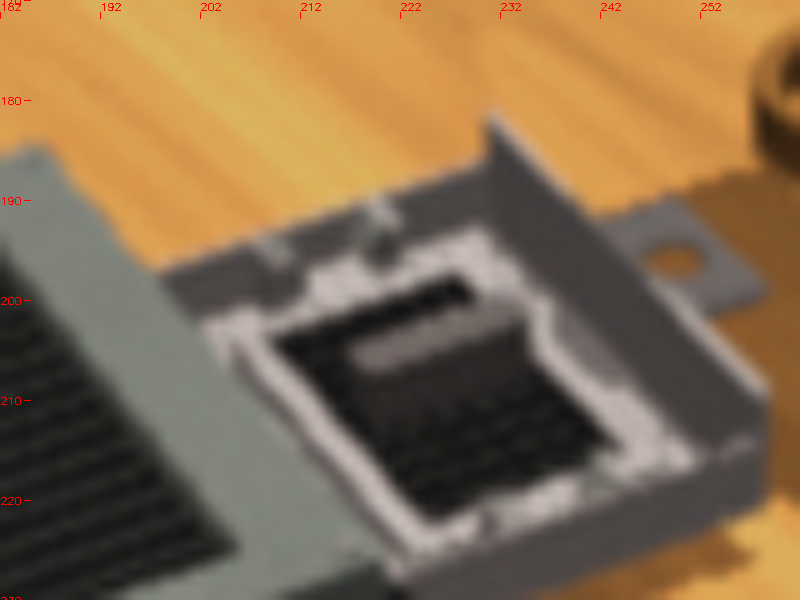

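```bash
python3 - <<'E'
from fit import *
F=pickle.load(open('F5.pkl','rb'));t,s=F['top'],F['scene']
print(tri(t,(266.9,165.9),s,(225.3,203.0)))
# plate corner scene/top
for a,b in [((215/8.889+223-.5,418/8.889+131-.5),None)]: print(at(t,a,.035))
tabp=[((-.018,0,.0555),(223+377/8.889,131+548/8.889),0),((-.018,0,.0555),(182+67.3,170+26.2),1)]
for P,u,c in tabp: print(at((t,s)[c],np.array(u)-.5,.0555))
E
```

```text
(array([ 0.62200706, -0.04145022,  0.06118343]), np.float64(0.0011094715003312154))
[0.58462504 0.02500804 0.035     ]
[ 0.53569759 -0.03575311  0.0555    ]
[ 0.53478564 -0.03659996  0.0555    ]
```

```bash
python3 - <<'E'
from fit import *
F=pickle.load(open('F5.pkl','rb'));t,s=F['top'],F['scene']
y=-.086
def W(P,z0,c=(.6218,-.0418)): return np.array([c[0]+np.cos(y)*P[0]-np.sin(y)*P[1],c[1]+np.sin(y)*P[0]+np.cos(y)*P[1],z0])
for nm,f,(cx,cy),w in(('t',t,(268,165),64),('s',s,(224,202),64)):
    x0,y0=int(cx-w/2),int(cy-w*3/8);im=f['pixels'][y0:y0+48,x0:x0+w,::-1];k=800/w
    im=cv2.resize(im,None,fx=k,fy=k,interpolation=cv2.INTER_CUBIC)
    def poly(pts,col): 
        u=(proj(f,np.array(pts))+.5-[x0,y0])*k;cv2.polylines(im,[u.round().astype(np.int32)],True,col,1)
    poly([W(P,.035) for P in((-.045,-.065),(-.012,-.065),(-.012,-.079),(.012,-.079),(.012,-.065),(.045,-.065),(.045,.065),(.012,.065),(.012,.079),(-.012,.079),(-.012,.065),(-.045,.065))],(0,255,0))
    poly([W(P,.061) for P in((-.03,-.008),(.03,-.008),(.03,.008),(-.03,.008))],(0,0,255))
    cv2.imwrite(f'pics/M{nm}.png',im)
E
```

```text
(no output)
```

View pics/Mt.png

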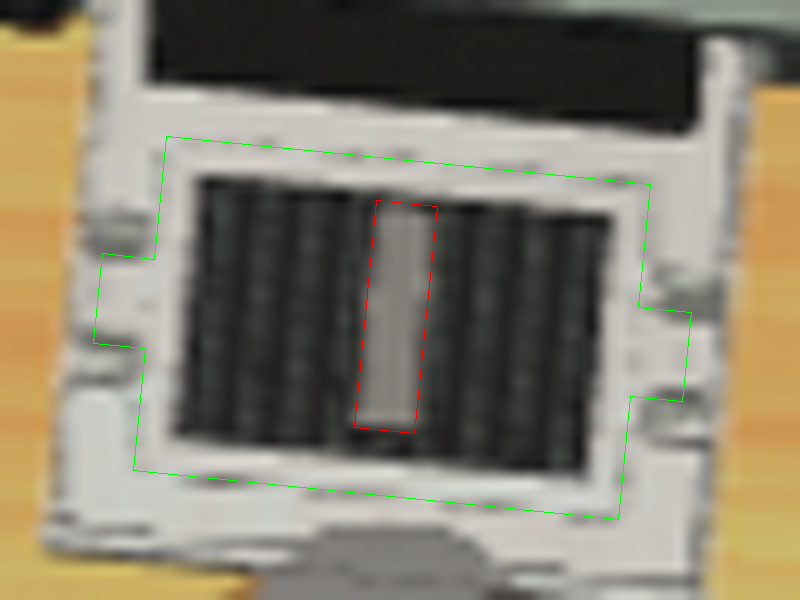

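View pics/Ms.png

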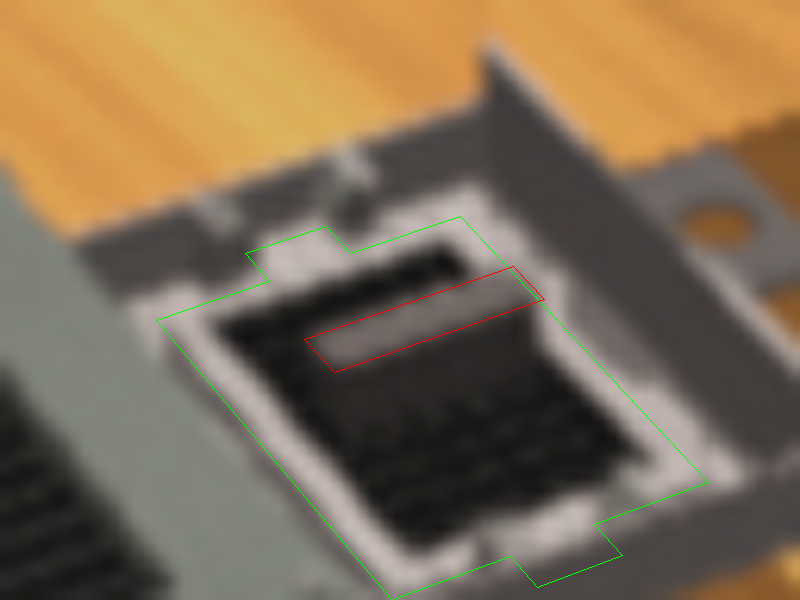

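```bash
python3 - <<'E'
from station import arm,cams
from plan import *
p,R=cur(arm)
show(plan(p,R,(.50,-.0332,.048),down(np.radians(85.1)),v=.032,w=3.9))
E
```

```text
t 28.00 p [ 0.4512 -0.0284  0.1421] jaw 85.36deg tilt 0.08 F [0.4 0.  0.3] w 0.0877 q [ 0.37  0.07 -0.58 -0.   -0.93 -2.02]
[[0.59,-0.01,0.31,0.02,-0.0,-0.0],[0.59,-0.01,0.31,0.02,-0.0,-0.0],[0.59,-0.01,0.31,0.02,-0.0,-0.0],[0.59,-0.0,0.31,0.02,-0.0,-0.0]]
```

Emit:
carry_out(
  deltas=[
    [0.59,0,0.31,0,0,0],
    [0.59,0,0.31,0,0,0],
    [0.55,0,0.31,0,0,0],
    [0.5,0,0.31,0,0,0],
    [0,0,0,0,0,0],
  ],
)

```text
t: 28.5
eef_pos: [0.5111, -0.0309, 0.0535]
ee_rot: [0.35, 1.561, 0.272]
force: [-1.0, 0.2, 0.3]
width: 0.0878
```

```bash
python3 - <<'E'
from station import arm,cams
from plan import *
p,R=cur(arm)
s=cams.grab_frame('scene');crop(s,(240,190),90,'N2.png')
p,R=cur(arm)
show(plan(p,R,(.53,-.0358,.048),down(np.radians(85.1)),v=.032,w=3.9))
E
```

```text
t 28.50 p [ 0.5111 -0.0309  0.0535] jaw 85.55deg tilt 0.55 F [-1.   0.2  0.3] w 0.0878 q [ 0.32  0.27 -0.57  0.   -0.72 -1.97]
t 28.55 p [ 0.511  -0.0309  0.0546] jaw 85.55deg tilt 0.59 F [0.4 0.9 0. ] w 0.0874 q [ 0.32  0.27 -0.57  0.   -0.72 -1.97]
[[0.17,-0.09,0.48,0.11,0.14,-0.05]]
```

View pics/N2.png

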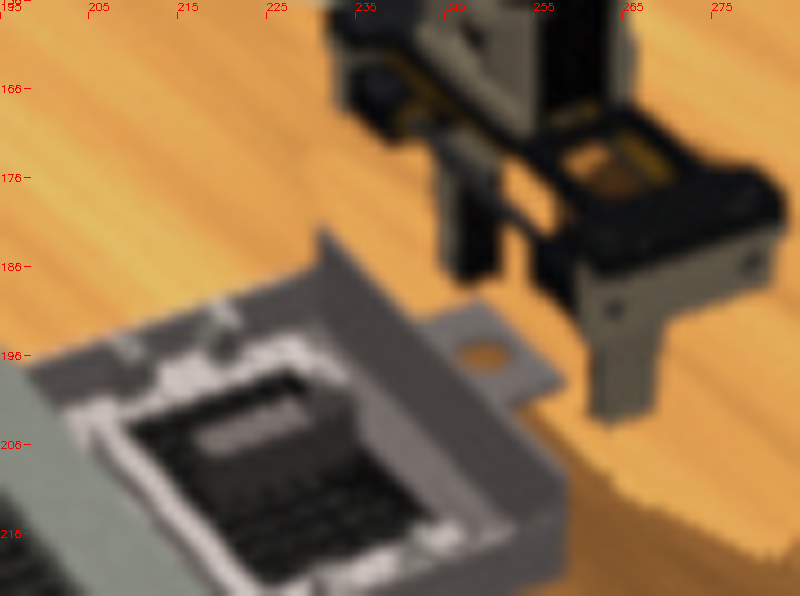

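```bash
python3 - <<'E'
from station import arm,cams
from plan import *
p,R=cur(arm)
tR=down(np.radians(85.1))@Ro.from_rotvec([0,np.radians(-25),0]).as_matrix()
print(tR.round(2))
show(plan(p,R,(.515,-.0344,.047),tR,v=.032,w=3.9))
E
```

```text
t 28.55 p [ 0.511  -0.0309  0.0546] jaw 85.55deg tilt 0.59 F [0.4 0.9 0. ] w 0.0874 q [ 0.32  0.27 -0.57  0.   -0.72 -1.97]
[[ 0.42  0.09  0.9 ]
 [-0.04  1.   -0.08]
 [-0.91  0.    0.42]]
[[0.03,-0.01,0.02,0.01,-0.87,-0.01],[0.03,-0.01,0.01,0.01,-0.87,-0.01],[0.03,-0.01,0.01,0.01,-0.87,-0.01],[0.03,-0.01,0.01,0.01,-0.87,-0.01],[0.03,-0.01,0.01,0.01,-0.87,-0.01]]
[[0.03,-0.01,0.01,0.01,-0.87,-0.01],[0.03,-0.01,0.0,0.01,-0.87,-0.01]]
```

Emit:
carry_out(
  deltas=[
    [0.02,-0.02,0,0,-0.87,0],
    [0.02,-0.02,0,0,-0.87,0],
    [0.02,-0.02,0,0,-0.87,0],
    [0.02,-0.02,0,0,-0.87,0],
    [0.02,-0.02,0,0,-0.87,0],
  ],
)

```text
t: 29.05
eef_pos: [0.5216, -0.0339, 0.062]
ee_rot: [0.038, 1.263, -0.039]
force: [2.2, -2.9, 1.1]
width: 0.0878
```

Emit:
carry_out(
  deltas=[
    [0.02,0,0,0,-0.87,0],
    [0.02,0,0,0,-0.87,0],
    [0,0,0,0,0,0],
  ],
)

```text
t: 29.35
eef_pos: [0.5381, -0.0417, 0.0961]
ee_rot: [0.097, 1.182, 0.026]
force: [-0.7, 0.3, -0.6]
width: 0.0875
```

```bash
python3 - <<'E'
from station import arm,cams
from plan import *
p,R=cur(arm)
s=cams.grab_frame('scene');crop(s,(240,190),90,'O2.png')
p,R=cur(arm)
tR=down(np.radians(85.1))@Ro.from_rotvec([0,np.radians(-25),0]).as_matrix()
show(plan(p,R,(.535,-.0361,.047),tR,v=.032,w=3.9))
E
```

```text
t 29.35 p [ 0.5381 -0.0417  0.0961] jaw 86.36deg tilt 22.25 F [-0.7  0.3 -0.6] w 0.0875 q [ 0.26  0.07 -1.01  0.7  -0.14 -2.59]
t 29.40 p [ 0.5378 -0.0415  0.0954] jaw 86.34deg tilt 22.17 F [-0.6 -0.   0.4] w 0.0878 q [ 0.26  0.07 -1.01  0.7  -0.14 -2.59]
[[0.55,0.04,-0.27,0.04,-0.37,-0.3],[0.54,0.05,-0.28,0.04,-0.37,-0.3]]
```

View pics/O2.png

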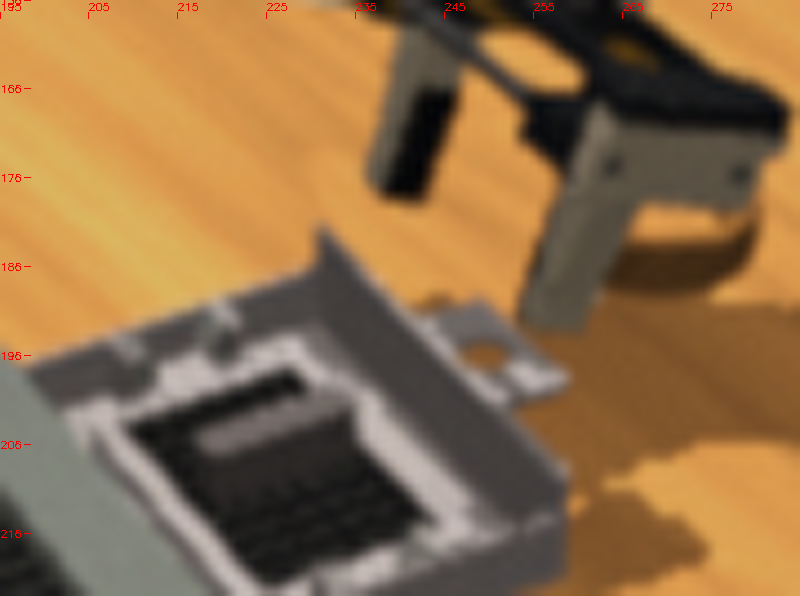

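```bash
python3 - <<'E'
from station import arm,cams
from plan import *
p,R=cur(arm)
tR=down(np.radians(85.1))@Ro.from_rotvec([0,np.radians(-6),0]).as_matrix()
show(plan(p,R,(.505,-.0336,.085),tR,v=.032,w=3.6))
E
```

```text
t 29.40 p [ 0.5378 -0.0415  0.0954] jaw 86.34deg tilt 22.17 F [-0.6 -0.   0.4] w 0.0878 q [ 0.26  0.07 -1.01  0.7  -0.14 -2.59]
[[-0.01,0.03,-0.17,0.04,0.8,-0.12],[-0.0,0.03,-0.17,0.04,0.8,-0.12],[0.01,0.03,-0.17,0.04,0.8,-0.12],[0.02,0.03,-0.17,0.04,0.8,-0.12],[0.02,0.03,-0.17,0.04,0.8,-0.12]]
```

Emit:
carry_out(
  deltas=[
    [0,0.03,-0.17,0.04,0.8,-0.12],
    [0,0.03,-0.17,0.04,0.8,-0.12],
    [0,0.03,-0.17,0.04,0.8,-0.12],
  ],
)

```text
t: 29.7
eef_pos: [0.5197, -0.0417, 0.0896]
ee_rot: [0.042, 1.339, -0.04]
force: [0.6, -1.2, 0.7]
width: 0.0873
```

```bash
python3 - <<'E'
from station import arm,cams
from plan import *
p,R=cur(arm)
tR=down(np.radians(85.1))@Ro.from_rotvec([0,np.radians(-6),0]).as_matrix()
show(plan(p,R,(.505,-.0336,.075),tR,v=.032,w=3.6))
E
```

```text
t 29.70 p [ 0.5197 -0.0417  0.0896] jaw 85.39deg tilt 13.30 F [ 0.6 -1.2  0.7] w 0.0873 q [ 0.36  0.12 -0.78  0.2  -0.47 -2.18]
[[0.09,0.06,-0.15,0.02,0.61,-0.05],[0.1,0.06,-0.15,0.02,0.61,-0.05],[0.1,0.06,-0.14,0.02,0.61,-0.05]]
```

Emit:
carry_out(
  deltas=[
    [0.08,0.06,-0.15,0.02,0.6,-0.05],
    [0.08,0.06,-0.15,0.02,0.6,-0.05],
    [0.08,0.06,-0.14,0,0.5,-0.05],
    [0,0,0,0,0,0],
  ],
)

```text
t: 30.1
eef_pos: [0.5041, -0.0279, 0.0754]
ee_rot: [0.035, 1.469, -0.048]
force: [-0.1, -0.2, 0.2]
width: 0.0876
```

```bash
python3 - <<'E'
from station import arm,cams
from plan import *
p,R=cur(arm)
tR=down(np.radians(85.1))@Ro.from_rotvec([0,np.radians(-7),0]).as_matrix()
show(plan(p,R,(.520,-.0349,.053),tR,v=.025,w=3.6))
E
```

```text
t 30.10 p [ 0.5041 -0.0279  0.0754] jaw 85.26deg tilt 5.81 F [-0.1 -0.2  0.2] w 0.0876 q [ 0.37  0.18 -0.67  0.07 -0.63 -2.07]
[[0.3,-0.07,0.18,0.02,-0.15,-0.03],[0.3,-0.07,0.17,0.02,-0.15,-0.03]]
```

Emit:
carry_out(
  deltas=[
    [0.28,-0.09,0.15,0,-0.15,-0.03],
    [0.26,-0.09,0.2,0,-0.15,-0.03],
    [0,0,0,0,0,0],
  ],
)

```text
t: 30.4
eef_pos: [0.5197, -0.0354, 0.0544]
ee_rot: [0.003, 1.448, -0.079]
force: [-0.4, -0.0, -0.1]
width: 0.0875
```

```bash
python3 - <<'E'
from station import arm,cams
from plan import *
p,R=cur(arm)
s=cams.grab_frame('scene');crop(s,(240,190),90,'P2.png')
p,R=cur(arm)
tR=down(np.radians(85.1))@Ro.from_rotvec([0,np.radians(-8),0]).as_matrix()
show(plan(p,R,(.560,-.0382,.051),tR,v=.02,w=3.6))
E
```

```text
t 30.40 p [ 0.5197 -0.0354  0.0544] jaw 85.28deg tilt 7.03 F [-0.4 -0.  -0.1] w 0.0875 q [ 0.35  0.23 -0.68  0.1  -0.55 -2.08]
t 30.45 p [ 0.5195 -0.0353  0.0548] jaw 85.28deg tilt 7.02 F [ 0.4 -0.1 -0.4] w 0.0875 q [ 0.35  0.23 -0.68  0.1  -0.55 -2.08]
[[0.07,0.0,0.33,0.01,-0.08,-0.0],[0.07,0.0,0.33,0.01,-0.08,-0.0],[0.08,0.0,0.33,0.01,-0.08,-0.0]]
```

View pics/P2.png

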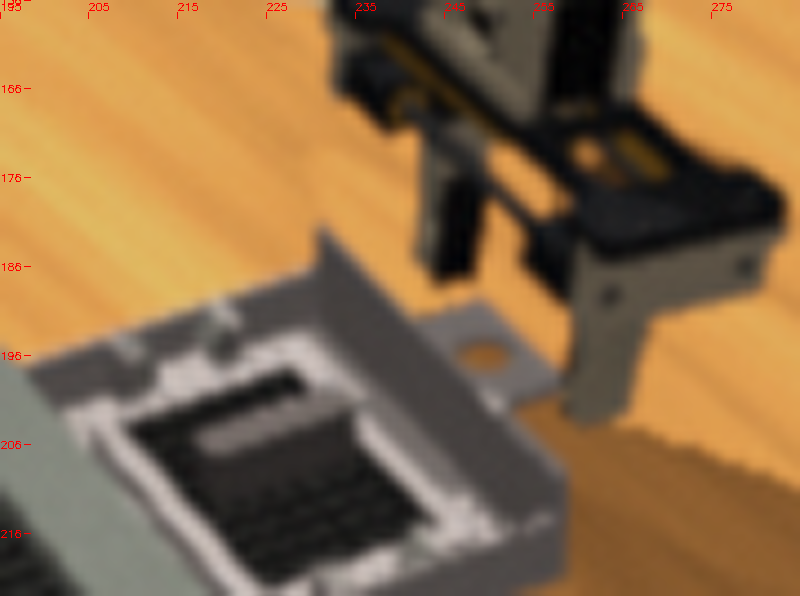

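Good; fingers straddle the tab. Push.

Emit:
carry_out(
  deltas=[
    [0.06,0,0.3,0,-0.08,0],
    [0.06,0,0.33,0,-0.08,0],
    [0.06,0,0.33,0,-0.08,0],
    [0.06,0,0.33,0,-0.08,0],
  ],
)

```text
t: 30.85
eef_pos: [0.5729, -0.0398, 0.0531]
ee_rot: [0.005, 1.426, -0.078]
force: [-4.2, 0.9, 2.3]
width: 0.0879
```

```bash
python3 - <<'E'
from station import arm,cams
from plan import *
p,R=cur(arm)
tR=down(np.radians(85.1))@Ro.from_rotvec([0,np.radians(-10),0]).as_matrix()
x=.62;show(plan(p,R,(x,-.0376-(x-.553)*.084,.052),tR,v=.02,w=3.6))
E
```

```text
t 30.85 p [ 0.5729 -0.0398  0.0531] jaw 85.26deg tilt 8.29 F [-4.2  0.9  2.3] w 0.0879 q [ 0.31  0.3  -0.59  0.1  -0.55 -2.05]
[[0.07,0.0,0.39,0.01,-0.14,-0.01],[0.07,0.0,0.39,0.01,-0.14,-0.01],[0.07,0.0,0.39,0.01,-0.14,-0.01]]
```

Emit:
carry_out(
  deltas=[
    [0.07,0,0.39,0,-0.2,0],
    [0.07,0,0.39,0,-0.2,0],
    [0.07,0,0.39,0,-0.2,0],
    [0.08,0,0.39,0,-0.2,0],
    [0.08,0,0.35,0,-0.2,0],
  ],
)

```text
t: 31.35
eef_pos: [0.658, -0.0472, 0.0516]
ee_rot: [0.002, 1.351, -0.081]
force: [-2.9, 1.2, 3.0]
width: 0.0875
```

```bash
python3 - <<'E'
from station import arm,cams
from plan import *
p,R=cur(arm)
s=cams.grab_frame('scene');crop(s,(215,195),90,'Q2.png')
p,R=cur(arm)
tR=down(np.radians(85.1))@Ro.from_rotvec([0,np.radians(-13),0]).as_matrix()
x=.685;show(plan(p,R,(x,-.0376-(x-.553)*.084,.052),tR,v=.016,w=3.6))
E
```

```text
t 31.35 p [ 0.658  -0.0472  0.0516] jaw 85.22deg tilt 12.61 F [-2.9  1.2  3. ] w 0.0875 q [ 0.26  0.38 -0.49  0.16 -0.49 -2.05]
t 31.40 p [ 0.6601 -0.0471  0.0517] jaw 85.26deg tilt 12.75 F [ 3.1 -0.1  0.5] w 0.0876 q [ 0.26  0.38 -0.49  0.16 -0.49 -2.05]
[[0.06,0.01,0.31,0.02,-0.03,-0.01],[0.07,0.01,0.31,0.02,-0.03,-0.01]]
```

View pics/Q2.png

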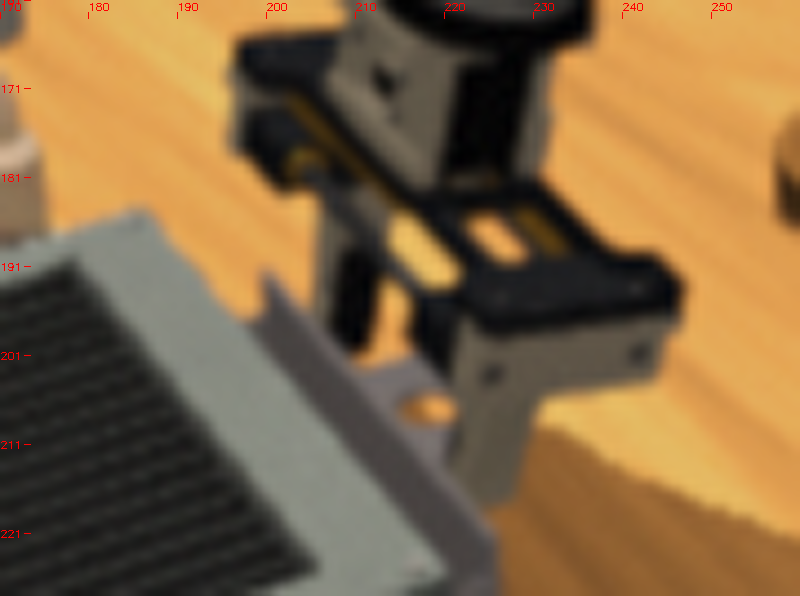

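Emit:
carry_out(
  deltas=[
    [0.06,0,0.3,0,-0.1,0],
    [0.06,0,0.25,0,-0.1,0],
    [0.05,0,0.2,0,0,0],
  ],
)

```text
t: 31.7
eef_pos: [0.6878, -0.0504, 0.05]
ee_rot: [-0.005, 1.342, -0.089]
force: [-43.9, 18.2, 33.5]
width: 0.0877
```

Emit:
carry_out(
  deltas=[
    [0.03,0,0.15,0,0,0],
    [0.03,0,0.15,0,0,0],
  ],
)

```text
t: 31.9
eef_pos: [0.6874, -0.0518, 0.048]
ee_rot: [-0.025, 1.363, -0.112]
force: [-32.3, 13.2, 25.4]
width: 0.0877
```

```bash
python3 - <<'E'
from station import arm,cams
from plan import *
p,R=cur(arm)
s=cams.grab_frame('scene');crop(s,(205,200),80,'R2.png')
p,R=cur(arm)
E
```

```text
t 31.90 p [ 0.6874 -0.0518  0.048 ] jaw 84.98deg tilt 11.89 F [-32.3  13.2  25.4] w 0.0877 q [ 0.25  0.43 -0.41  0.14 -0.54 -2.02]
t 31.95 p [ 0.6873 -0.0518  0.0479] jaw 84.99deg tilt 11.84 F [-32.   11.3  24.1] w 0.0874 q [ 0.25  0.43 -0.41  0.14 -0.54 -2.02]
```

View pics/R2.png

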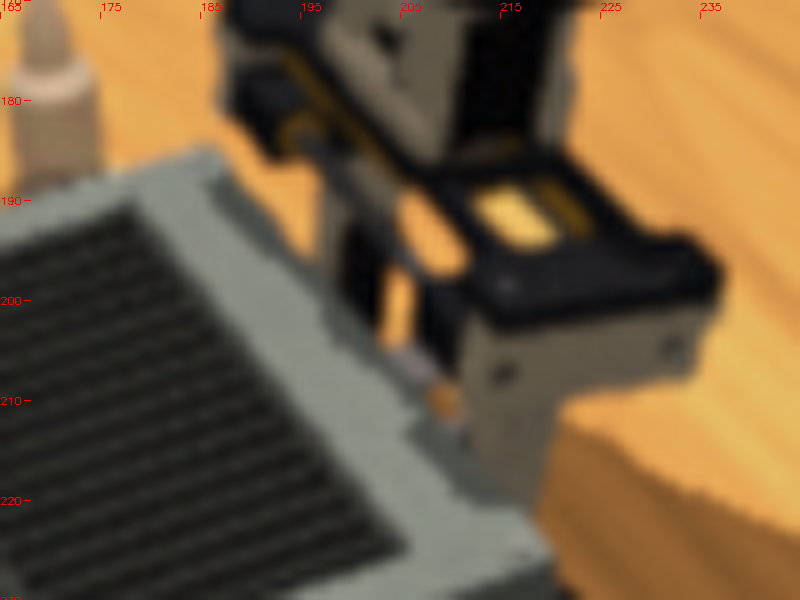

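Emit:
carry_out(
  deltas=[
    [-0.05,0,-0.2,0,0,0],
    [-0.1,0,-0.6,0,0,0],
    [-0.2,0,-0.8,0,0,0],
    [-0.2,0,-0.8,0,0.3,0],
    [-0.5,0,-0.8,0,0.3,0],
  ],
)

```text
t: 32.45
eef_pos: [0.5547, -0.0387, 0.0629]
ee_rot: [-0.029, 1.404, -0.113]
force: [0.2, 0.8, 0.2]
width: 0.088
```

Emit:
carry_out(
  deltas=[
    [-0.8,0,-0.6,0,0.3,0],
    [-0.8,0,-0.6,0,0.3,0],
    [-0.8,0,-0.6,0,0.3,0],
    [-0.5,0,-0.6,0,0.3,0],
  ],
)

```text
t: 32.85
eef_pos: [0.4403, -0.028, 0.1681]
ee_rot: [-0.046, 1.49, -0.129]
force: [0.7, 0.3, -0.4]
width: 0.0878
```

```bash
python3 - <<'E'
from station import arm,cams
from plan import *
p,R=cur(arm)
t=cams.grab_frame('top');s=cams.grab_frame('scene')
import pickle;pickle.dump(dict(top=t,scene=s),open('F6.pkl','wb'))
crop(t,(270,140),80,'S1.png');crop(s,(200,205),90,'S2.png')
cv2.imwrite('pics/S3.png',cv2.resize(s['pixels'][:,:,::-1],(800,600)))
p,R=cur(arm)
E
```

```text
t 32.85 p [ 0.4403 -0.028   0.1681] jaw 85.28deg tilt 4.63 F [ 0.7  0.3 -0.4] w 0.0878 q [ 0.43 -0.04 -0.64  0.05 -0.9  -2.11]
t 32.95 p [ 0.4403 -0.0278  0.169 ] jaw 85.29deg tilt 4.79 F [ 0.6  0.4 -0.4] w 0.0873 q [ 0.43 -0.04 -0.65  0.05 -0.9  -2.11]
```

View pics/S1.png

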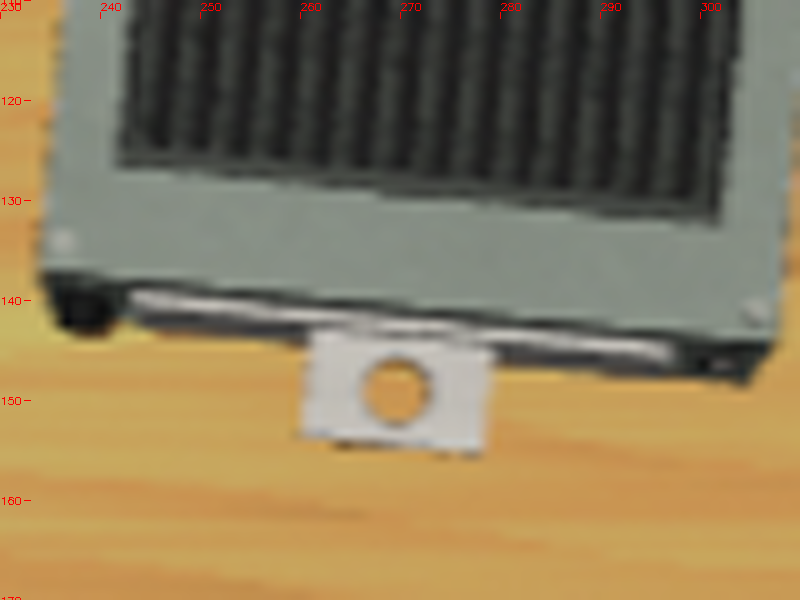

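View pics/S2.png

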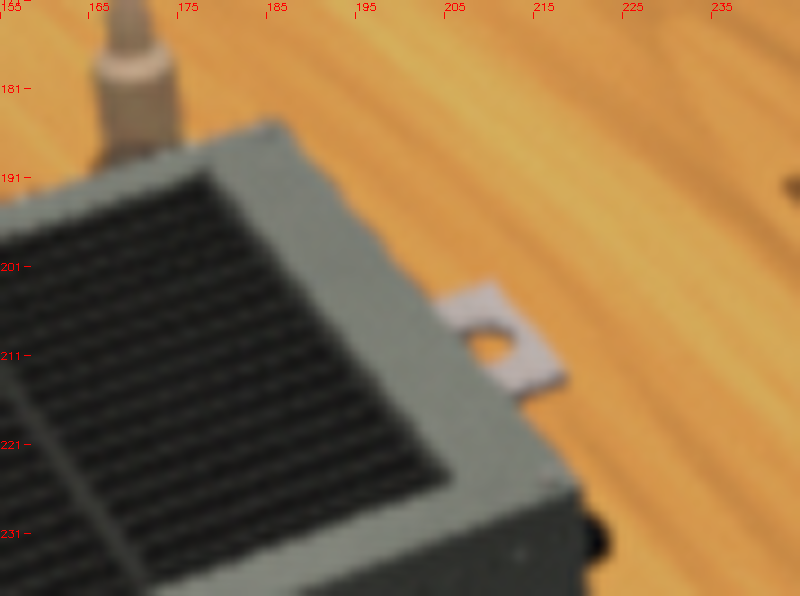

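View pics/S3.png

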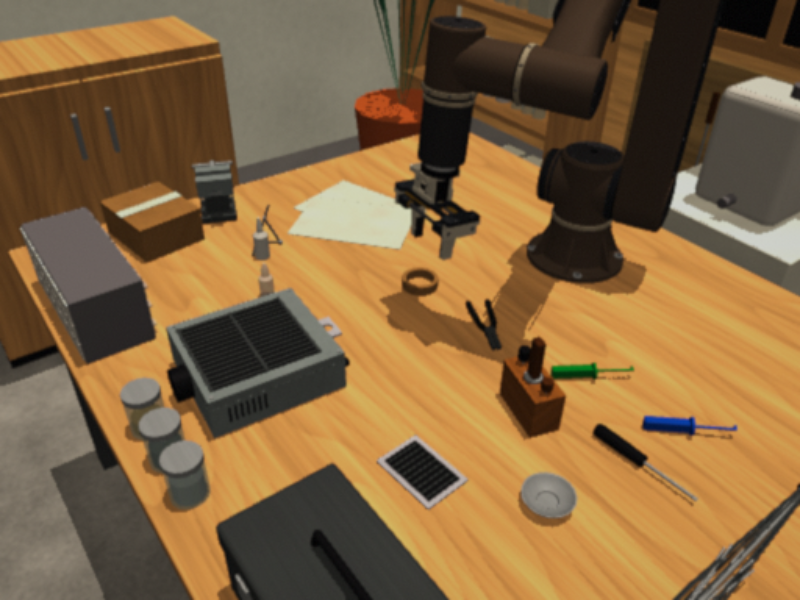

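```bash
python3 - <<'E'
from fit import *
tabp=[((-.036,.03,.057),(230+30.3,110+43.3),0),((-.036,-.03,.057),(230+48.3,110+45.3),0),((-.018,0,.0555),(230+39.7,110+39.2),0),
((-.036,-.03,.057),(155+495/8.889,161+282/8.889),1),((-.036,.03,.057),(155+568/8.889,161+376/8.889),1)]
for c in((0,),(1,),(0,1)):
    x,f=fit(tabp,(.69,0,-.08),.5,c);print(x,'travel from stop',(x[0]-np.array([.5491,.5457,.5478])[len(c)-1+(c[0] if len(c)==1 else 1)])/np.cos(.084))
E
```

```text
[ 0.69762597 -0.05026669 -0.09454236] travel from stop 0.14905151858372193
[ 0.66826271 -0.09588371 -0.11871903] travel from stop 0.1229963839115037
[ 0.69100588 -0.05823251 -0.05709303] travel from stop 0.14371259735291866
```

```bash
python3 - <<'E'
from fit import *
tabp=[((-.036,.03,.057),(230+30.3,110+43.3),0),((-.036,-.03,.057),(230+48.3,110+45.3),0),((-.018,0,.0555),(230+39.7,110+39.2),0),
((-.036,-.03,.057),(155+495/8.889,171+282/8.889),1),((-.036,.03,.057),(155+568/8.889,171+376/8.889),1)]
ref=[.5491,.5457,.5478]
for i,c in enumerate(((0,),(1,),(0,1))):
    x,f=fit(tabp,(.69,0,-.08),.5,c);print(x,'travel',(x[0]-ref[i])/np.cos(.084))
F=pickle.load(open('F6.pkl','rb'));crop(F['scene'],(342,235),60,'T2.png');cv2.imwrite('pics/T1.png',cv2.resize(F['top']['pixels'][:,:,::-1],(800,600)))
E
```

```text
[ 0.69762597 -0.05026669 -0.09454236] travel 0.14905151858372193
[ 0.69598605 -0.05174638 -0.12151367] travel 0.15081782429102938
[ 0.69706502 -0.05065381 -0.10679182] travel 0.1497931812638663
```

View pics/T1.png

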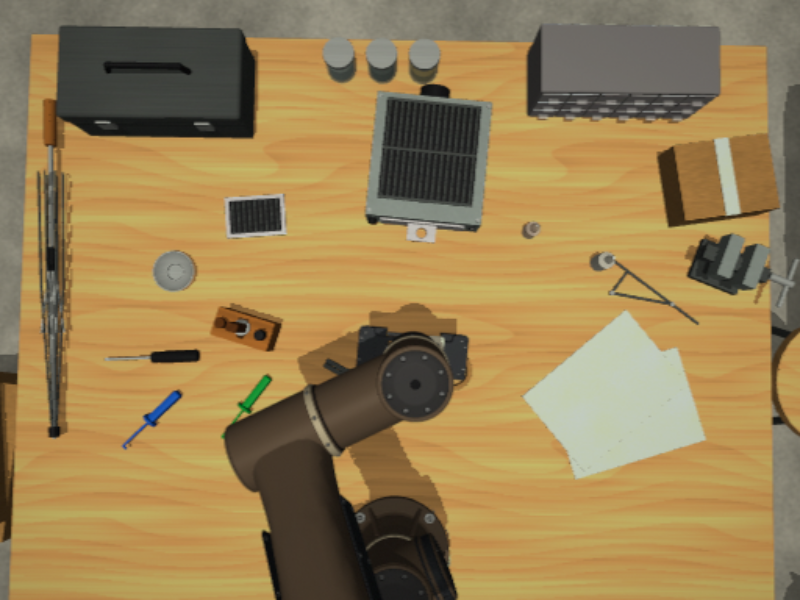

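View pics/T2.png

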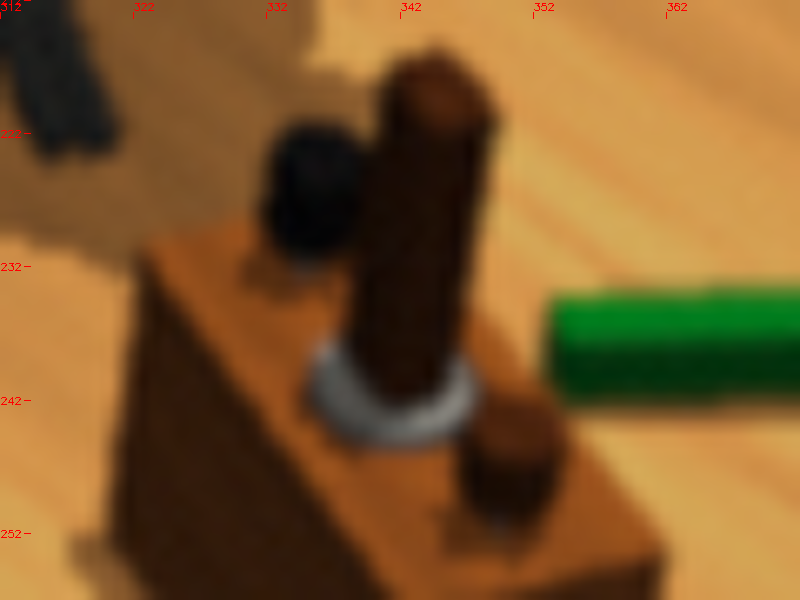

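```bash
python3 - <<'E'
from station import arm
print(arm.job_done())
E
```

```text
the job is handed in; nothing more can be done
None
```

The filter cassette is refitted, the tray is pushed home, and the job was handed in at about 33 s. No verdict is reported, so the notes below are my own checks.

- **Hook and tray:** I took the hook from its block and put it through the tab's finger hole. I drew the tray to its stop, where it held against about 24 N. Then I stood the hook back in its slot, ferrule down on the block.
- **Cassette:** I lowered it rib up into both ear slots and pressed until it bottomed, with about 22 N showing at the wrist. The rib top measured 61 mm above the table, which is what a seated cassette should give. The camera overlay showed it flat with the clips over both ears.
- **Pushing home:** The push ended against a hard stop. The cameras give 149.8 mm of travel from the out-stop, against the stated 150 mm.
- **Other things on the table:** In the last pictures the robot is clear and the other things look where they started. The pliers are partly hidden by the arm in the top view.

**Checks that disagreed or could matter:**
- **Tray not quite home at first:** It drew out only about 141 mm, so I believe it started about 9 mm open.
- **Tray shift while seating:** Seating the cassette pushed the tray in about 5 mm, before I pushed it home.
- **Failed first push:** My first tilt of the gripper for the push ran one joint up to about its range limit (-1.01 against -1.02 rad). I backed out and used a smaller tilt.
- **Force at the home stop:** It peaked near 58 N in total, with 44 N along the push and 34 N upward. I believe this was the fingers on the panel, but I could not rule out part of it being the gripper's body, which has a 40 N limit.

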